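Unstopper the canisters and load the drying tray

ROBOT

A 7-joint arm with a two-finger parallel gripper is mounted at the origin on the work surface. World frame = base frame: x ahead of the robot, y to its left, z up, the work surface at z = 0. Lengths are in m, angles in rad, forces in N, time in s.
With the tool pointing down it reaches from about 0.425 to 0.925 m from the base axis. Payload 6.8 kg.
Tool frame: the origin (TCP) lies on the centre line of the jaws, within the pads' length; the fingertips stand bot.finger_overhang ahead of it and the grasp point (between the pads) lies 3 mm ahead of it (bot.finger_overhang is the distance from the TCP to the fingertips, in m); z points along the fingers, y is the direction in which the jaws open and shut (so a half turn about z gives the same grasp; the last joint's range is limited). The gripper opens to 85 mm and grips with 20 to 120 N. Pads are 22 mm wide; open, the fingers measure 114 mm over their backs; the gripper's body (76 mm by 85 mm) begins 54 mm behind the grasp point. The pads swing forward as they close: fully open they stand 13 mm farther back than shut.
Start: joints at [-1.327, 0.477, 0.022, 1.555, -0.011, 1.109, -0.083], TCP at [0.233, 0.634, 0.253] pointing down, gripper open.
Joint ranges: [-2.96, 2.96], [-0.34, 2.1], [-1.41, 1.46], [0.24, 2.44], [-1.37, 4.51], [0.17, 1.92], [-2.96, 2.96]. Speed limits (rad/s): [2.39, 2.39, 3.14, 3.14, 3.14, 3.14, 3.14].

INTERFACE

Orientations are given as a unit quaternion [w, x, y, z].
In Python, from station import bot gives the robot as it stands.
- The arm moves only by the tool drive_tool, never from a script. Its argument "increments" is text: rows parted by semicolons, each of 4 numbers parted by spaces: the shift along the world's x, y, z in m, then the turn about the world's z in rad. In form: tx ty tz spin; .... A call has 1 to 12 rows; each row shifts and turns the commanded pose from where the row before left it; what a row does not reach is not made up. A row lasts 1/12 s, in which the tool goes at most 41.7 mm and 7.16 degrees, less where a joint would pass 70% of its speed; a pose out of reach is approached as far as the arm can. A call is refused whole if a number of a shift passes 0.0417 or a number of a turn 0.125, either way. A call with a gripper value outside its range is refused whole. "grip" is the opening, from 0 (shut) to 1 (fully open), set as the call begins (left out, the last holds). The fingers move at their own pace and stop on an object; "squeeze" is the grip in N (left out, the last holds). Time passes only in rows, so rows that do not move let the fingers close. It gives the time, the measured TCP pose, the force and the opening at its end, in the units of the state.
- bot.get_obs(): the state, without advancing time (a new reading comes with each control period).
- bot.read_camera(name): name is "scene" or "side" or "wrist"; returns the picture (420x560x3 uint8, red, green, blue); there is no depth.
- bot.calibration(name): a dict with "fx", "fy", "cx", "cy" (pixels), "camera_from_world" (4x4, takes a point from world to camera coordinates). Camera axes: x right, y down, z forward; pixel columns grow to the right and rows downward; lengths in m; the calibration is good to about 2 mm. A picture is of the moment at which its call begins: read the wrist's pose just before it. calibration takes no time and is no camera call; for the wrist camera it gives the pose at the moment of the call.
- bot.hand_in(): hands the job in, once; it reports no verdict.
The state is a dict: "t": time; "q": joint angles; "joint_vel": joint speeds; "joint_torque": joint torques, N m; "eef_pos": TCP position; "tool_rot": TCP orientation; "contact_force": force on the tool from outside, world axes, zero at the start; "torque": the same for the moment, N m; "gripper_width": opening from 0.0 (shut) to 1.0 (fully open).
Only numpy, scipy, OpenCV 4.12 (cv2) and the standard library are available. Lean on these libraries where they do the work, as an engineer would, in place of code of your own. Each camera call takes 0.05 s, during which the arm holds its last target.

TASK

Draw the drying cabinet's tray fully out, then rock every stopper from side to side out of its canister without lifting the canister up out of its stand. Seat each stopper, tab up, flat and square in a stopper pocket of the tray and the flat drying stone flat and square in its own low pocket, then slide the loaded tray fully home, leaving the other pantry things where they are.

Things in the scene. Friction and masses are not known exactly. Their poses are not given: they have to be found in the camera images.
- stopper1: Wooden stopper, 60 g, fully down in canister 1, or absent (canister open). Origin: middle of plug underside, z up. Cork plug z 0-18 mm, tapering, 36 x 22 mm at its top; on each +-y side two rubber beads along x, 5 mm thick, centred at z 4.5 and 10.5, 12 mm from the middle. Flange z 18-24, 60 (x) by 50 mm (y). Tab z 24-64, 44 mm in x, 14 mm thick in y: grip it across y, fingertips above z 26.
- stopper2: Stopper of canister 2, or absent; same as stopper1. It starts with its flange's underside on the rim, axes along the mouth's. Rock it out about its x axis: tilt 0.2-0.25 rad with one long flange edge on the rim as pivot, so the other side's upper bead pops over its seal bar; then as far the other way, and so on in turn, each time pivoting on the side just freed and so climbing.
- stopper3: Stopper of canister 3, or absent; same as stopper1. A bead needs about 6 N to come up past its seal bar, so a straight pull, tilted or not, lifts the whole light canister instead; only levering side against side frees it (the canister may ride up some 12 mm meanwhile). Two or three swings bring all four beads above the bars (origin then some 10 mm up); then it lifts out freely.
- canister1 (a joint): How far clear canister 1 is lifted off the floor of its stand, m: 0 standing. It slides only straight up (to 0.07), cannot tip, and sinks back by its own weight of about 4 N when nothing pulls it. Body 84 x 76 mm, rim 95 mm above the shelf; its fixed grey stand is 94 x 86 mm, 25 mm high.
- mouth1 (a point): Middle of canister 1's mouth at rim height, z up. Mouth 44 (x) by 38 mm (y); rim 60 mm wide in y outside. A sprung round seal bar, 5 mm thick, parallel to x, on the +y and on the -y side, centred 3.5 mm below the rim, 15.5 mm from the middle, gives way up to 6 mm outwards and hooks over the stopper's bead on that side.
- canister2 (a joint): How far clear canister 2 is lifted off the floor of its stand, m: 0 standing. It slides only straight up (to 0.07), cannot tip, and sinks back by its own weight of about 4 N when nothing pulls it. Body 84 x 76 mm, rim 110 mm above the shelf; its fixed grey stand is 94 x 86 mm, 25 mm high.
- mouth2 (a point): Middle of canister 2's mouth at rim height, z up. Mouth 44 (x) by 38 mm (y); rim 60 mm wide in y outside. A sprung round seal bar, 5 mm thick, parallel to x, on the +y and on the -y side, centred 3.5 mm below the rim, 15.5 mm from the middle, gives way up to 6 mm outwards and hooks over the stopper's bead on that side.
- canister3 (a joint): How far clear canister 3 is lifted off the floor of its stand, m: 0 standing. It slides only straight up (to 0.07), cannot tip, and sinks back by its own weight of about 4 N when nothing pulls it. Body 84 x 76 mm, rim 125 mm above the shelf; its fixed grey stand is 94 x 86 mm, 25 mm high.
- mouth3 (a point): Middle of canister 3's mouth at rim height, z up. Mouth 44 (x) by 38 mm (y); rim 60 mm wide in y outside. A sprung round seal bar, 5 mm thick, parallel to x, on the +y and on the -y side, centred 3.5 mm below the rim, 15.5 mm from the middle, gives way up to 6 mm outwards and hooks over the stopper's bead on that side.
- pocket1 (a point): Floor centre of stopper pocket 1 in the tray (72 mm apart in y): 63 (x) by 53 mm (y) at the floor, walls 20 mm high leaning slightly outwards. A seated stopper stands plug-down on the floor, origin here, tab up, its x along the pocket's x (either way), its flange between the walls. Any stopper fits any of the three. Moves with the tray; z up.
- pocket2 (a point): Floor centre of stopper pocket 2 in the tray (72 mm apart in y): 63 (x) by 53 mm (y) at the floor, walls 20 mm high leaning slightly outwards. A seated stopper stands plug-down on the floor, origin here, tab up, its x along the pocket's x (either way), its flange between the walls. Any stopper fits any of the three. Moves with the tray; z up.
- pocket3 (a point): Floor centre of stopper pocket 3 in the tray (72 mm apart in y): 63 (x) by 53 mm (y) at the floor, walls 20 mm high leaning slightly outwards. A seated stopper stands plug-down on the floor, origin here, tab up, its x along the pocket's x (either way), its flange between the walls. Any stopper fits any of the three. Moves with the tray; z up.
- stone_pocket (a point): Floor centre of the low fourth pocket at the tray's -y end, 65 mm (x) by 51 mm (y) at the floor, walls 8 mm high: for the drying stone, long side along x (either way round). Moves with the tray; z up.
- stone: Flat pale drying stone (a rectangular block), 60 mm (x) by 46 mm (y) by 26 mm (z), about 120 g; origin at the centre of its underside. Lies on the shelf in front of the canisters; grip it across its 46 mm width.
- tray (a joint): How far the drying cabinet's tray is drawn out, m: 0 fully home, 0.125 fully out (stop). Slides towards the handle point's -x, about 1.5 N of friction, stays where it is left. Fully out, the pockets' centres stand 77 mm in front of the cabinet's front face; shut, they lie under its clear top.
- handle (a point): Middle of the steel bar handle of the tray: 90 mm long in y, 12 x 12 mm thick, centre 56 mm above the shelf, 60 mm in front of the cabinet's front face when the tray is home; can be pinched from above across x at its middle (arms to the tray only beyond y = +-32 mm). x points into the cabinet. The tray front below is 28 mm high.
- cabinet: White drying cabinet fixed on the shelf, 140 mm deep (x), 340 mm wide (y), 105 mm high, clear top, open front facing -x; origin at the middle of its footprint.
- shaker1: Clear acrylic spice shaker with a steel cap, 42 mm dia, 97 mm high; not part of the job. Origin: centre of its underside.
- shaker2: The other clear acrylic spice shaker, same size; not part of the job. Origin: centre of its underside.
- tin: Copper-tone aluminium tin, 70 mm dia, 99 mm high; not part of the job. Origin: centre of its underside.
- dish: Porcelain dish, 120 mm dia, 30 mm high, a steel clip on its rim; not part of the job. Origin: centre of its underside.
- date_box: Grey plastic date container, 136 x 86 x 72 mm; not part of the job. Origin: centre of its underside.
- jar: Amber glass jar, 60 mm dia, 100 mm high; not part of the job. Origin: centre of its underside.
There are look-alikes about, which are no part of the job. Leave any green or purple look-alike of the stopper2 alone.

How it is judged:
On the way, in this order (a step that is already met when the one before it is completed fails the run):
1. the tray is drawn out (more than 105 mm) (value of joint tray above 0.105 m), for 0.2 s.
2. with the tray still out, every stopper and the stone sit in their pockets (value of joint tray above 0.08 m and ((horizontal distance between stopper1 and pocket1 below 0.006 m and z of stopper1 in the frame of pocket1 below 0.004 m and angle between stopper1's own z axis and vertical below 0.06 rad and angle between the x axis of stopper1 and the x axis of pocket1, either way round below 0.1 rad) or (horizontal distance between stopper1 and pocket2 below 0.006 m and z of stopper1 in the frame of pocket2 below 0.004 m and angle between stopper1's own z axis and vertical below 0.06 rad and angle between the x axis of stopper1 and the x axis of pocket2, either way round below 0.1 rad) or (horizontal distance between stopper1 and pocket3 below 0.006 m and z of stopper1 in the frame of pocket3 below 0.004 m and angle between stopper1's own z axis and vertical below 0.06 rad and angle between the x axis of stopper1 and the x axis of pocket3, either way round below 0.1 rad)) and ((horizontal distance between stopper2 and pocket1 below 0.006 m and z of stopper2 in the frame of pocket1 below 0.004 m and angle between stopper2's own z axis and vertical below 0.06 rad and angle between the x axis of stopper2 and the x axis of pocket1, either way round below 0.1 rad) or (horizontal distance between stopper2 and pocket2 below 0.006 m and z of stopper2 in the frame of pocket2 below 0.004 m and angle between stopper2's own z axis and vertical below 0.06 rad and angle between the x axis of stopper2 and the x axis of pocket2, either way round below 0.1 rad) or (horizontal distance between stopper2 and pocket3 below 0.006 m and z of stopper2 in the frame of pocket3 below 0.004 m and angle between stopper2's own z axis and vertical below 0.06 rad and angle between the x axis of stopper2 and the x axis of pocket3, either way round below 0.1 rad)) and ((horizontal distance between stopper3 and pocket1 below 0.006 m and z of stopper3 in the frame of pocket1 below 0.004 m and angle between stopper3's own z axis and vertical below 0.06 rad and angle between the x axis of stopper3 and the x axis of pocket1, either way round below 0.1 rad) or (horizontal distance between stopper3 and pocket2 below 0.006 m and z of stopper3 in the frame of pocket2 below 0.004 m and angle between stopper3's own z axis and vertical below 0.06 rad and angle between the x axis of stopper3 and the x axis of pocket2, either way round below 0.1 rad) or (horizontal distance between stopper3 and pocket3 below 0.006 m and z of stopper3 in the frame of pocket3 below 0.004 m and angle between stopper3's own z axis and vertical below 0.06 rad and angle between the x axis of stopper3 and the x axis of pocket3, either way round below 0.1 rad)) and horizontal distance between stone and stone_pocket below 0.006 m and z of stone in the frame of stone_pocket below 0.004 m and angle between stone's own z axis and vertical below 0.06 rad and angle between the x axis of stone and the x axis of stone_pocket, either way round below 0.1 rad), for 0.2 s.
At the end, for the whole second after the job is handed in: Every stopper present stands in a stopper pocket and the stone in its own (centre within 6 mm, bottom within 4 mm of the pocket floor, tilt under 0.06 rad, long side within 0.1 rad of the pocket's), at rest; the tray is home within 8 mm; every canister stands in its stand (lifted less than 4 mm) (((horizontal distance between stopper1 and pocket1 below 0.006 m and z of stopper1 in the frame of pocket1 below 0.004 m and angle between stopper1's own z axis and vertical below 0.06 rad and angle between the x axis of stopper1 and the x axis of pocket1, either way round below 0.1 rad) or (horizontal distance between stopper1 and pocket2 below 0.006 m and z of stopper1 in the frame of pocket2 below 0.004 m and angle between stopper1's own z axis and vertical below 0.06 rad and angle between the x axis of stopper1 and the x axis of pocket2, either way round below 0.1 rad) or (horizontal distance between stopper1 and pocket3 below 0.006 m and z of stopper1 in the frame of pocket3 below 0.004 m and angle between stopper1's own z axis and vertical below 0.06 rad and angle between the x axis of stopper1 and the x axis of pocket3, either way round below 0.1 rad)) and ((horizontal distance between stopper2 and pocket1 below 0.006 m and z of stopper2 in the frame of pocket1 below 0.004 m and angle between stopper2's own z axis and vertical below 0.06 rad and angle between the x axis of stopper2 and the x axis of pocket1, either way round below 0.1 rad) or (horizontal distance between stopper2 and pocket2 below 0.006 m and z of stopper2 in the frame of pocket2 below 0.004 m and angle between stopper2's own z axis and vertical below 0.06 rad and angle between the x axis of stopper2 and the x axis of pocket2, either way round below 0.1 rad) or (horizontal distance between stopper2 and pocket3 below 0.006 m and z of stopper2 in the frame of pocket3 below 0.004 m and angle between stopper2's own z axis and vertical below 0.06 rad and angle between the x axis of stopper2 and the x axis of pocket3, either way round below 0.1 rad)) and ((horizontal distance between stopper3 and pocket1 below 0.006 m and z of stopper3 in the frame of pocket1 below 0.004 m and angle between stopper3's own z axis and vertical below 0.06 rad and angle between the x axis of stopper3 and the x axis of pocket1, either way round below 0.1 rad) or (horizontal distance between stopper3 and pocket2 below 0.006 m and z of stopper3 in the frame of pocket2 below 0.004 m and angle between stopper3's own z axis and vertical below 0.06 rad and angle between the x axis of stopper3 and the x axis of pocket2, either way round below 0.1 rad) or (horizontal distance between stopper3 and pocket3 below 0.006 m and z of stopper3 in the frame of pocket3 below 0.004 m and angle between stopper3's own z axis and vertical below 0.06 rad and angle between the x axis of stopper3 and the x axis of pocket3, either way round below 0.1 rad)) and horizontal distance between stone and stone_pocket below 0.006 m and z of stone in the frame of stone_pocket below 0.004 m and angle between stone's own z axis and vertical below 0.06 rad and angle between the x axis of stone and the x axis of stone_pocket, either way round below 0.1 rad and linear speed of each of stopper1, stopper2, stopper3, stone below 0.02 m/s and value of joint tray below 0.008 m and value of joint each of canister1, canister2, canister3 below 0.004 m); the robot touches nothing.
It fails at once if a canister is lifted more than 25 mm, out of its stand (value of joint any of canister1, canister2, canister3 above 0.025 m).
It fails at once if a bystander (shaker, tin, dish, date container, jar) is shifted by more than 30 mm or tipped over (distance of any of shaker1, shaker2, tin, dish, date_box, jar from where it was at the start of the episode above 0.03 m or angle between any of shaker1, shaker2, tin, dish, date_box, jar's own z axis and vertical above 0.5 rad).
Of stopper1, stopper2, stopper3 only 2 to 3 are there at a start; the rules pass over those that are not, and their reading is None.
At some moment in a run one of stone may be knocked a few centimetres aside while the robot is not near it.
It also fails if it takes over 210 s, if anything falls off the work surface, if the arm or the gripper's body presses on something with over 40 N, if the wrist force passes 120 N, or if a joint passes its speed limit or range.

## Working session

There is one attempt and no reset: what is moved stays moved. The work goes in short steps, Python scripts to look and compute and a tool call to move; the robot and the scene stay as the last step left them, time stands still between calls to the robot, and variables do not carry over. Pictures are saved under pics/ and viewed, and the job is handed in when it is done.

Besides the shell and the picture viewer there is one more tool, called after "Call:" as name(argument=value, ...) on one line, values as JSON. drive_tool: Moves the arm, as the interface text tells. Its arguments: {"type":"object","properties":{"increments":{"type":"string"},"grip":{"type":"number"},"squeeze":{"type":"number"}},"required":["increments"]}

```bash
ls; mkdir -p pics
cat > h.py <<'E'
import numpy as np, cv2
from station import bot
def snap(name,fn,crop=None,scale=1):
    im=bot.read_camera(name); 
    o=im[...,::-1]
    if crop: o=o[crop[1]:crop[3],crop[0]:crop[2]]
    if scale!=1: o=cv2.resize(o,None,fx=scale,fy=scale,interpolation=cv2.INTER_CUBIC)
    cv2.imwrite('pics/'+fn,o); return im
def ray(cal,u,v):
    T=np.array(cal['camera_from_world']);R=T[:3,:3];t=T[:3,3]
    c=-R.T@t; d=R.T@np.array([(u-cal['cx'])/cal['fx'],(v-cal['cy'])/cal['fy'],1]); return c,d/np.linalg.norm(d)
def onz(cal,u,v,z):
    c,d=ray(cal,u,v); return c+d*(z-c[2])/d[2]
def proj(cal,p):
    T=np.array(cal['camera_from_world']); q=T[:3,:3]@np.array(p)+T[:3,3]
    return cal['fx']*q[0]/q[2]+cal['cx'],cal['fy']*q[1]/q[2]+cal['cy']
def tri(rs):
    A=np.zeros((3,3));b=np.zeros(3)
    for c,d in rs:
        M=np.eye(3)-np.outer(d,d);A+=M;b+=M@c
    p=np.linalg.solve(A,b); return p,[np.linalg.norm((np.eye(3)-np.outer(d,d))@(p-c)) for c,d in rs]
E
python3 - <<'E'
from h import *
for n in ('scene','side','wrist'):
    snap(n,n+'0.png'); c=bot.calibration(n); print(n,c['fx'],c['cx'],c['cy']); print(np.round(c['camera_from_world'],3).tolist(), ray(c,280,210))
print(bot.get_obs()); print(bot.finger_overhang)
E
```

```text
pics
scene 384.5691971217854 270.6684827963282 211.36541663022643
[[0.784, 0.621, 0.008, -0.461], [0.396, -0.49, -0.777, -0.131], [-0.478, 0.612, -0.63, 1.475], [0.0, 0.0, 0.0, 1.0]] (array([ 1.11828171, -0.68133182,  0.83058277]), array([-0.46046299,  0.62885158, -0.62651379]))
side 545.9466473442814 285.88242438453716 206.60922918552532
[[0.431, -0.902, 0.024, -0.256], [-0.478, -0.25, -0.842, 0.362], [0.765, 0.352, -0.539, 1.074], [0.0, 0.0, 0.0, 1.0]] (array([-0.53837167, -0.51814951,  0.89021542]), array([ 0.75760021,  0.35998134, -0.54447714]))
wrist 323.30325898796536 281.649861316541 210.17833945681585
[[0.344, 0.939, -0.001, -0.673], [0.893, -0.327, 0.308, -0.04], [0.289, -0.107, -0.951, 0.38], [0.0, 0.0, 0.0, 1.0]] (array([0.15774769, 0.6593954 , 0.37333986]), array([ 0.28663271, -0.11203495, -0.95146721]))
{'t': 0.15, 'q': array([-1.32715623,  0.47765992,  0.02234147,  1.55619656, -0.01149143,
        1.10928639, -0.08312659]), 'joint_vel': array([ 0.00086081, -0.00274282, -0.00078293, -0.00417296, -0.00016362,
        0.00130142,  0.00036131]), 'joint_torque': array([ 2.47506337e-03, -5.96924794e+01,  1.60997685e+00, -2.81488395e+01,
        1.26870765e-02,  6.58644713e-03,  1.41252505e-05]), 'eef_pos': array([0.23241859, 0.63328486, 0.25252734]), 'tool_rot': array([-7.18855525e-05,  1.74964828e-01,  9.84574428e-01, -7.07389238e-04]), 'contact_force': array([-0.16413348,  1.17077442, -0.5622882 ]), 'torque': array([0.00488675, 0.04368999, 0.04398472]), 'gripper_width': 1.0014772152862137}
0.022
```

View pics/scene0.png

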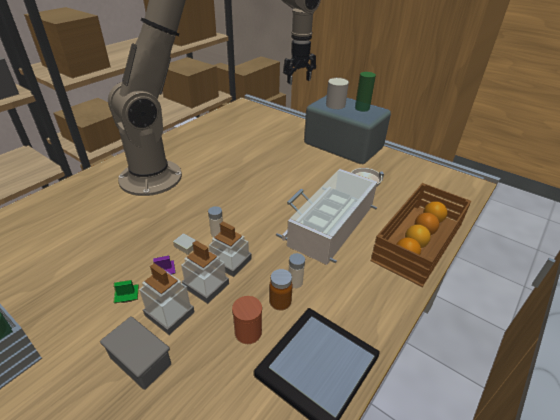

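View pics/side0.png

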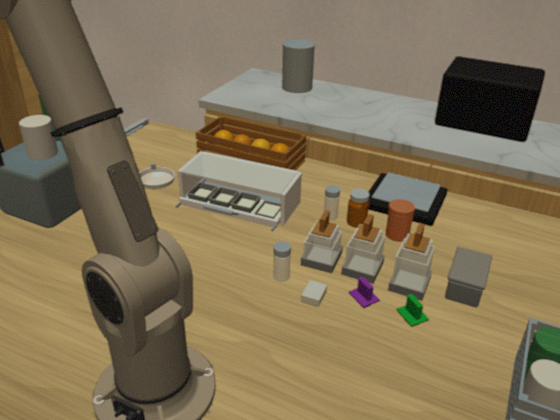

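View pics/wrist0.png

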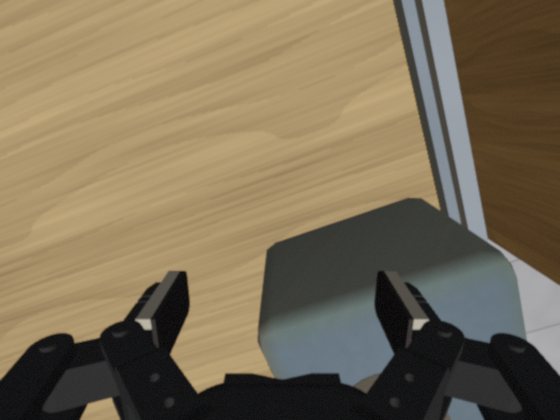

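Three brown stoppers in canisters: scene (160,278), (201,252), (228,232), side (325,222), (368,230), (417,243). Look-alikes: purple at scene (164,265), side (364,293), and green at (125,291), side (412,311). The pale stone is at scene (185,243), side (314,293). The tray handle is at scene (297,198), side (215,208). Next, close crops.

Run:
```python
from h import *
snap('scene','s1.png',(100,190,260,310),5)
snap('side','s2.png',(170,140,310,240),5)
snap('side','s3.png',(265,175,445,335),4)
snap('scene','s4.png',(250,150,410,270),5)
```

```text
(no output)
```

View pics/s1.png

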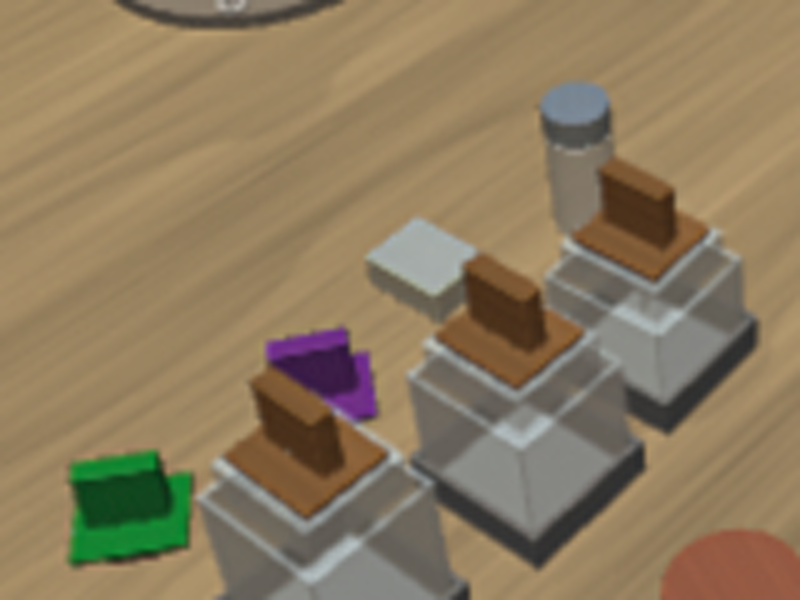

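View pics/s2.png

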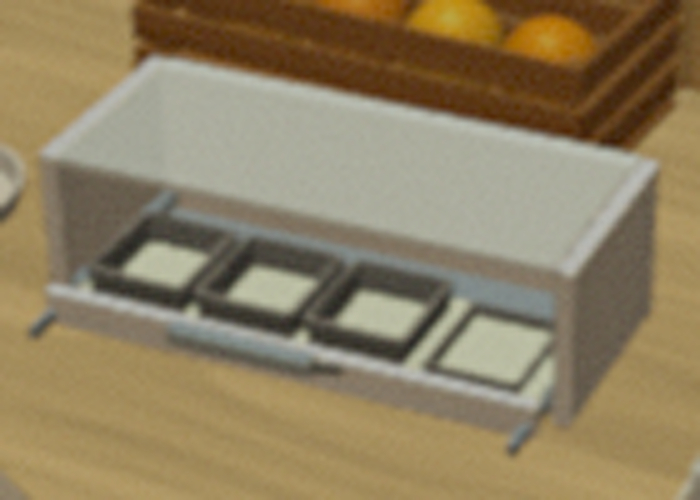

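View pics/s3.png

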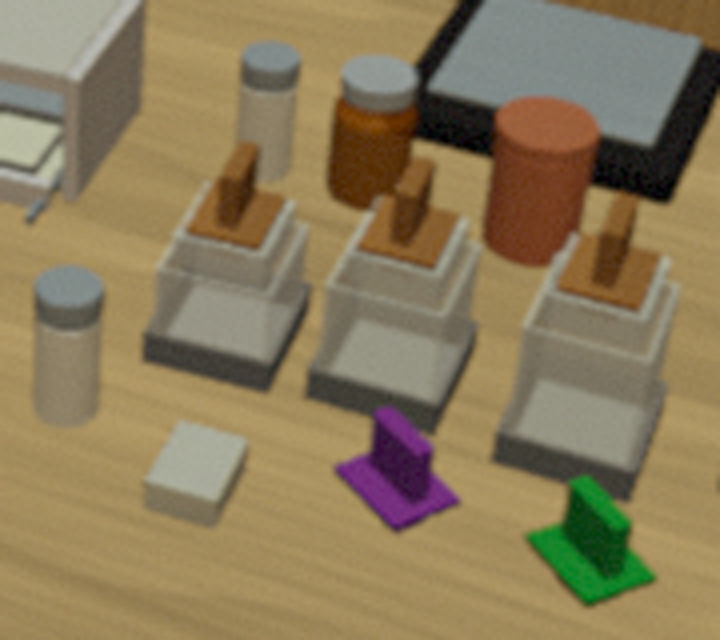

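View pics/s4.png

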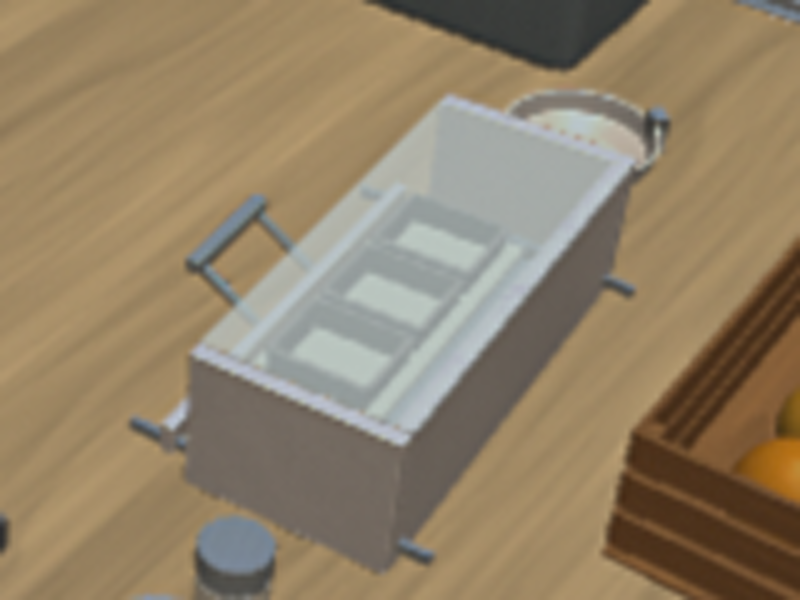

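Run:
```python
from h import *
S=bot.calibration('scene');D=bot.calibration('side')
P={n:onz(S,250+u/5,150+v/5,0.105) for n,(u,v) in dict(A=(450,95),B=(633,160),C=(408,441),D=(192,350)).items()}
for k,v in P.items(): print(k,v.round(4))
print('side',[onz(D,170+u/5,140+v/5,.105).round(4) for u,v in((152,58),(657,160),(570,273),(42,155))])
print('handle', [onz(S,250+u/5,150+v/5,.062).round(4) for u,v in((262,200),(192,264))])
print('lens',np.linalg.norm(P['A']-P['B']),np.linalg.norm(P['A']-P['D']),np.linalg.norm(P['D']-P['C']))
# tabs: top corners in scene s1 : left end mid & right end mid of top face
sc={'a':((263,375),(330,415)),'b':((474,265),(535,300)),'c':((610,168),(668,198))}
for k,v in sc.items():print(k,[ (100+u/5,190+w/5) for u,w in v])
for k,h in (('a',.125),('b',.110),('c',.095)):
    print(k,[onz(S,100+u/5,190+w/5,h+.046).round(4) for u,w in sc[k]])
sd={'c':(240,155),'b':(415,170),'a':(620,208)}
for k in sd:
    us=np.mean(sc[k],0); r=[ray(S,100+us[0]/5,190+us[1]/5),ray(D,265+sd[k][0]/4,175+sd[k][1]/4)]
    print(k,tri(r))
st=[(418,221),(367,258),(437,300),(478,260)]
print('stone',[onz(S,100+u/5,190+w/5,.026).round(4) for u,w in st])
st=[(185,424),(245,436),(213,488),(146,474)]
print('stone side',[onz(D,265+u/4,175+w/4,.026).round(4) for u,w in st])
```

```text
A [0.6095 0.3591 0.105 ]
B [0.7447 0.3668 0.105 ]
C [0.7713 0.0377 0.105 ]
D [0.6323 0.0253 0.105 ]
side [array([0.7408, 0.3707, 0.105 ]), array([0.7695, 0.0357, 0.105 ]), array([0.6295, 0.0255, 0.105 ]), array([0.6048, 0.3586, 0.105 ])]
handle [array([0.5469, 0.2248, 0.062 ]), array([0.552 , 0.1372, 0.062 ])]
lens 0.13542633021077738 0.3345806429331957 0.13960534163230473
a [(152.6, 265.0), (166.0, 273.0)]
b [(194.8, 243.0), (207.0, 250.0)]
c [(222.0, 223.6), (233.6, 229.6)]
a [array([ 0.5271, -0.3666,  0.171 ]), array([ 0.5705, -0.3632,  0.171 ])]
b [array([ 0.5357, -0.2451,  0.156 ]), array([ 0.5776, -0.2434,  0.156 ])]
c [array([ 0.524 , -0.1362,  0.141 ]), array([ 0.5654, -0.1345,  0.141 ])]
c (array([ 0.54232026, -0.13116865,  0.13879464]), [np.float64(0.0018987571319903323), np.float64(0.0018987571319903235)])
b (array([ 0.55461203, -0.24049806,  0.15401866]), [np.float64(0.0021098349349469394), np.float64(0.0021098349349469854)])
a (array([ 0.54871334, -0.36439334,  0.17071592]), [np.float64(0.00031369707266641015), np.float64(0.00031369707266640733)])
stone [array([ 0.3676, -0.1558,  0.026 ]), array([ 0.3687, -0.1973,  0.026 ]), array([ 0.4285, -0.1952,  0.026 ]), array([ 0.4221, -0.1566,  0.026 ])]
stone side [array([ 0.4153, -0.1529,  0.026 ]), array([ 0.4216, -0.1896,  0.026 ]), array([ 0.3701, -0.1902,  0.026 ]), array([ 0.3634, -0.1503,  0.026 ])]
```

Call:
drive_tool(increments="0.016 -0.026 0 -0.1;0.016 -0.026 0 -0.1;0.016 -0.026 0 -0.1;0.016 -0.026 0 -0.1;0.016 -0.026 0 -0.1;0.016 -0.026 0 -0.1;0.016 -0.026 0 -0.1;0.016 -0.026 0 -0.1;0.016 -0.026 0 -0.1;0.016 -0.026 0 -0.1;0.016 -0.026 0 -0.1;0.016 -0.026 0 -0.05")

```text
t: 1.35
eef_pos: [0.4252, 0.3204, 0.2535]
tool_rot: [-0.0, 0.684, 0.729, 0.0]
contact_force: [0.9, -0.7, 0.4]
gripper_width: 0.999
```

Call:
drive_tool(increments="0.02 -0.022 0 0;0.02 -0.022 0 0;0.02 -0.022 0 0;0.02 -0.022 0 0;0.02 -0.022 0 0;0 -0.022 0 0;0 0 0 0;0 0 0 0", grip=0.5)

```text
t: 2.02
eef_pos: [0.5249, 0.1882, 0.2534]
tool_rot: [0.0, 0.683, 0.73, 0.0]
contact_force: [-0.3, -0.4, -0.2]
gripper_width: 0.505
```

Run:
```python
from h import *
o=bot.get_obs();print(o['t'],o['eef_pos'],o['tool_rot'],o['q'])
c=bot.calibration('wrist');snap('wrist','w1.png')
print(np.array(c['camera_from_world']).tolist())
```

```text
2.0167 [0.52486506 0.18822612 0.25340622] [2.84760799e-06 6.83451670e-01 7.29995763e-01 2.38841635e-05] [-0.80996164  0.29768137  0.43597663  1.86319971 -0.14662637  1.01196282
 -0.24697916]
[[0.9978131296702564, 0.0660903143370386, -0.0010142033719549469, -0.5353740413751622], [0.06317311109425126, -0.949031475143486, 0.3087853902334963, 0.10407387721254968], [0.019445212581034994, -0.3081741870076251, -0.9511311971383694, 0.4277872329318607], [0.0, 0.0, 0.0, 1.0]]
```

View pics/w1.png

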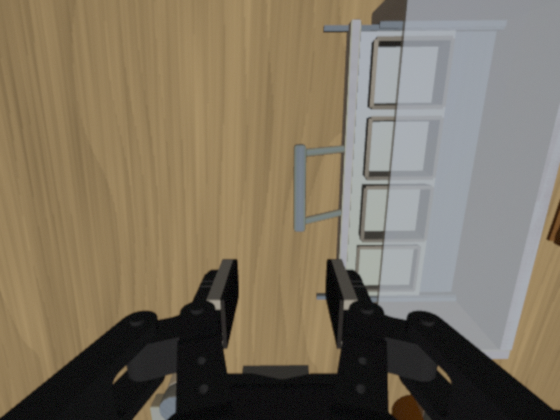

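Wrist view: the handle bar runs from (300,146) to (299,231), the tray's pockets lie at right and the fingers at the bottom.

Run:
```python
from h import *
c=bot.calibration('wrist');S=bot.calibration('scene')
for uv in((300,146),(299,231)): print(onz(c,*uv,.062).round(4))
ends=[((300,146),(250+258/5,150+199/5)),((299,231),(250+194/5,150+262/5))]
for a,b in ends: print(tri([ray(c,*a),ray(S,*b)]))
im=bot.read_camera('wrist')
for v in (165,190,215): print(im[v,286:314].astype(int).sum(1))
```

```text
[0.5384 0.232  0.062 ]
[0.5448 0.1452 0.062 ]
(array([0.5390353 , 0.23145091, 0.05556335]), [np.float64(0.0003102076904754662), np.float64(0.00031020769047547276)])
(array([0.54665954, 0.14425322, 0.05723509]), [np.float64(0.001673822875995643), np.float64(0.0016738228759957845)])
[372 360 358 358 353 354 344 327 299 336 358 363 368 374 378 379 376 365
 362 346 316 337 357 366 366 360 359 355]
[352 346 343 348 351 368 371 333 307 340 363 368 369 375 383 381 378 369
 359 342 350 356 358 350 352 346 347 359]
[370 379 373 376 385 388 372 337 321 347 367 370 375 381 384 377 372 370
 362 336 362 380 377 366 358 359 367 367]
```

Call:
drive_tool(increments="0.003 0 -0.02 0.008;0.003 0 -0.025 0;0.003 0 -0.025 0;0.003 0 -0.025 0;0.003 0 -0.025 0;0.002 0 -0.025 0;0 0 -0.025 0;0 0 -0.02 0;0 0 0 0;0 0 0 0")

```text
t: 2.95
eef_pos: [0.5406, 0.1908, 0.0627]
tool_rot: [-0.001, 0.679, 0.734, -0.001]
contact_force: [-0.4, -0.6, 0.2]
gripper_width: 0.497
```

Call:
drive_tool(increments="0 0 0 0;0 0 0 0;0 0 0 0;0 0 0 0;0 0 0 0", grip=0, squeeze=30)

```text
t: 3.37
eef_pos: [0.5426, 0.1905, 0.0649]
tool_rot: [0.0, 0.679, 0.734, 0.001]
contact_force: [-1.6, 0.4, 8.0]
gripper_width: 0.135
```

Call:
drive_tool(increments="-0.008 -0.0006 0 0;-0.012 -0.0009 0 0;-0.012 -0.0009 0 0;-0.012 -0.0009 0 0;-0.012 -0.0009 0 0;-0.012 -0.0009 0 0;-0.012 -0.0009 0 0;-0.012 -0.0009 0 0;-0.01 -0.0007 0 0;0 0 0 0")

```text
t: 4.2
eef_pos: [0.4389, 0.1827, 0.0649]
tool_rot: [-0.0, 0.679, 0.734, 0.001]
contact_force: [-1.5, -0.2, 12.0]
gripper_width: 0.129
```

Call:
drive_tool(increments="-0.006 -0.0004 0 0;-0.006 -0.0004 0 0;-0.006 -0.0004 0 0;0 0 0 0")

```text
t: 4.53
eef_pos: [0.4317, 0.1822, 0.0653]
tool_rot: [0.007, 0.68, 0.733, 0.009]
contact_force: [28.2, -0.1, -25.5]
gripper_width: 0.131
```

Call:
drive_tool(increments="0.012 0.0008 0 0;0 0 0 0;0 0 0 0", grip=0.4)

```text
t: 4.78
eef_pos: [0.4332, 0.1815, 0.0634]
tool_rot: [-0.0, 0.68, 0.734, -0.0]
contact_force: [-0.5, -0.7, 0.6]
gripper_width: 0.403
```

Call:
drive_tool(increments="0 0 0.02 0;0 0 0.025 0;0.01 0 0.03 0;0.01 0 0.03 0;0.01 -0.02 0.03 0;0.01 -0.02 0.03 0;0.01 -0.02 0.03 0;0.01 -0.02 0.02 0;0 0 0 0;0 0 0 0", grip=0.5)

```text
t: 5.62
eef_pos: [0.4932, 0.1008, 0.2789]
tool_rot: [-0.0, 0.68, 0.733, 0.001]
contact_force: [-0.8, -0.3, 0.1]
gripper_width: 0.5
```

Run:
```python
from h import *
o=bot.get_obs();print(o['t'],o['eef_pos'],o['contact_force'],o['q'])
c=bot.calibration('wrist');snap('wrist','w2.png');snap('side','s5.png',(130,120,330,270),4);snap('scene','s6.png',(250,150,410,270),5)
```

```text
5.6167 [0.49323655 0.10080864 0.27890558] [-0.78055268 -0.30351437  0.14498564] [-0.78000075  0.17100647  0.51923641  1.95610799 -0.0995473   1.03765251
 -0.14169565]
```

View pics/w2.png

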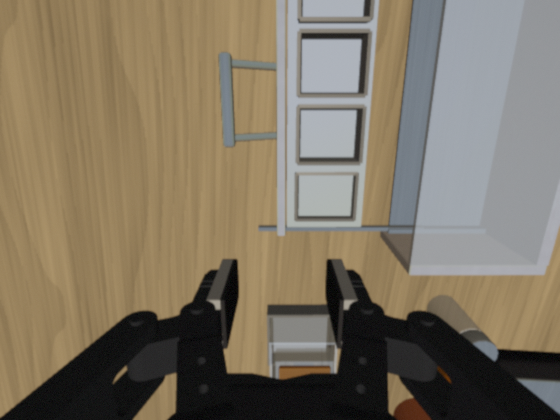

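View pics/s5.png

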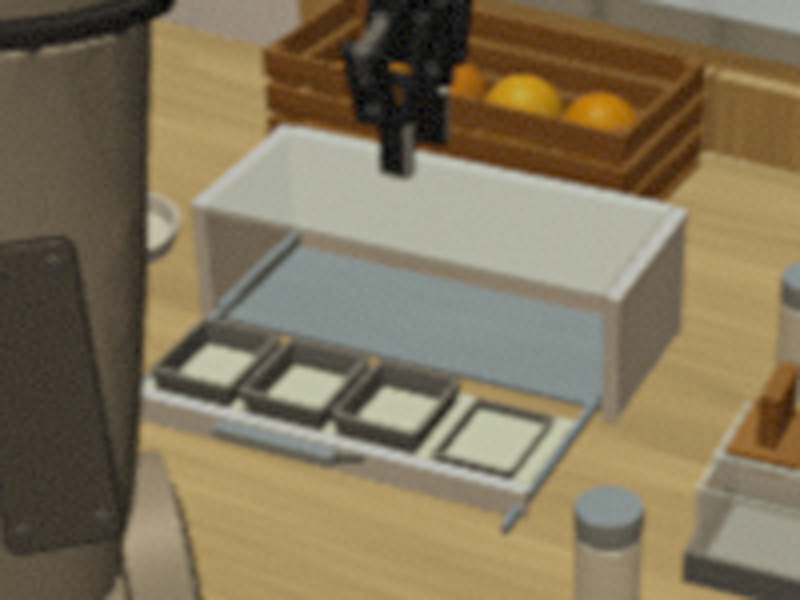

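View pics/s6.png

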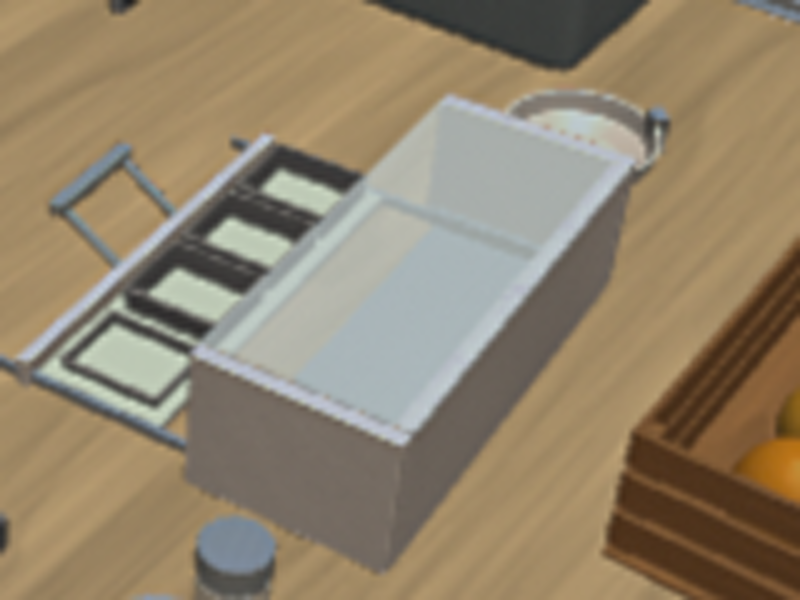

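The tray is fully out. Next, enlarge the wrist view of the pockets to measure their floors.

Run:
```python
from h import *
a=cv2.imread('pics/w2.png')[0:240,270:390]
cv2.imwrite('pics/w2z.png',cv2.resize(a,None,fx=2.5,fy=2.5,interpolation=cv2.INTER_CUBIC))
a=cv2.imread('pics/w2.png');hsv=cv2.cvtColor(a,cv2.COLOR_BGR2HSV)
g=cv2.cvtColor(a,cv2.COLOR_BGR2GRAY)
print(g[195,280:375]);print(g[135,280:375]);print(g[30:230,327])
```

```text
[172 171 171 172 164 142 152 171 177 179 179 178 178 172 150 126 116 112
 132 166 176 178 178 179 179 179 179 178 178 178 178 178 177 178 178 178
 179 178 178 178 178 178 178 178 178 178 179 178 178 177 178 178 178 178
 178 178 178 178 179 178 178 178 178 177 178 178 178 177 178 178 173 147
 100  71  90 110 124 147 170 176 178 178 174 158 146 141 137 136 135 133
 135 138 142 145 140]
[171 170 170 169 161 134 140 167 177 178 178 179 179 179 177 166 147 134
 124 105 128 165 178 179 179 179 179 179 178 178 178 179 179 179 179 179
 179 179 178 179 179 179 179 179 179 178 179 179 177 178 179 179 179 179
 179 179 179 179 178 179 178 179 179 178 180 179 180 179 179 179 179 179
 178 175 155 105  56  45  46  49  69 106 118 127 149 170 177 173 155 139
 138 139 138 138 138]
[132 127 109  67  39  34  37  46  80 136 170 177 178 178 178 177 179 178
 178 178 179 178 178 178 178 178 178 178 178 178 178 179 178 178 178 178
 178 177 179 178 178 178 178 178 178 179 179 178 179 178 178 178 178 178
 178 178 178 179 179 178 177 168 138 106 112 121 128 146 167 177 179 179
 179 171 157 146 140 127  95  99 146 173 178 178 179 179 178 179 179 178
 180 178 179 180 178 179 178 178 178 179 178 178 179 179 178 179 179 178
 179 179 179 180 179 179 180 180 178 179 179 179 178 179 180 178 178 175
 161 122  79  63  65  84 105 117 131 154 172 178 179 178 177 172 159 148
 150 164 176 178 179 178 178 178 179 178 179 179 178 179 179 178 178 178
 178 178 179 178 177 178 178 178 178 178 178 178 178 179 178 179 178 177
 178 178 179 178 173 153 100  73  86 104 120 147 172 176 178 177 165 143
 130 127]
```

View pics/w2z.png

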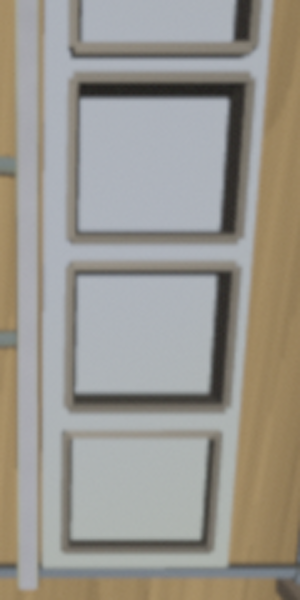

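Run:
```python
from h import *
c=bot.calibration('wrist');S=bot.calibration('scene');D=bot.calibration('side')
W=lambda u,v:ray(c,270+u/2.5,v/2.5)
d=lambda u,v:ray(D,130+u/4,120+v/4)
s=lambda u,v:ray(S,250+u/5,150+v/5)
def centre(rayf,pts,z):
    return np.mean([ (lambda r:r[0]+r[1]*(z-r[0][2])/r[1][2])(rayf(*p)) for p in pts],0)
stone=dict(w=[(63,431),(221,432),(214,552),(62,551)],d=[(473,398),(555,415),(510,480),(437,455)],s=[(115,312),(200,358),(155,408),(62,358)])
p3=dict(w=[(70,262),(241,262),(230,411),(68,408)],d=[(385,362),(460,380),(417,450),(333,412)])
p2=dict(w=[(72,73),(256,73),(243,243),(70,243)],d=[(297,338),(371,356),(325,425),(243,390)])
p1=dict(d=[(215,318),(282,337),(238,402),(155,370)])
for n,q in (('stone',stone),('p3',p3),('p2',p2),('p1',p1)):
  for z in (.01,.015,.02,.025,.03,.035):
    print(n,z,{k:centre(dict(w=W,d=d,s=s)[k],v,z).round(4)[:2].tolist() for k,v in q.items()})
for n,z in((stone,.02),(p3,.03),(p2,.03)):
    P=[ (lambda r:r[0]+r[1]*(z-r[0][2])/r[1][2])(W(*p)) for p in n['w']]
    print([np.linalg.norm(P[i]-P[(i+1)%4]).round(4) for i in range(4)], [np.arctan2((P[1]-P[0])[1],(P[1]-P[0])[0]).round(3),np.arctan2((P[2]-P[3])[1],(P[2]-P[3])[0]).round(3)])
```

```text
stone 0.01 {'w': [0.5476, 0.0761], 'd': [0.5637, 0.0865], 's': [0.5433, 0.0866]}
stone 0.015 {'w': [0.5468, 0.0775], 'd': [0.5574, 0.0831], 's': [0.5468, 0.0819]}
stone 0.02 {'w': [0.546, 0.0788], 'd': [0.5512, 0.0797], 's': [0.5503, 0.0773]}
stone 0.025 {'w': [0.5452, 0.0802], 'd': [0.5449, 0.0762], 's': [0.5539, 0.0726]}
stone 0.03 {'w': [0.5444, 0.0815], 'd': [0.5386, 0.0728], 's': [0.5574, 0.0679]}
stone 0.035 {'w': [0.5436, 0.0828], 'd': [0.5324, 0.0694], 's': [0.5609, 0.0632]}
p3 0.01 {'w': [0.5441, 0.1515], 'd': [0.5719, 0.1683]}
p3 0.015 {'w': [0.5434, 0.1519], 'd': [0.5656, 0.1644]}
p3 0.02 {'w': [0.5426, 0.1523], 'd': [0.5593, 0.1605]}
p3 0.025 {'w': [0.5418, 0.1527], 'd': [0.553, 0.1566]}
p3 0.03 {'w': [0.5411, 0.153], 'd': [0.5467, 0.1527]}
p3 0.035 {'w': [0.5403, 0.1534], 'd': [0.5404, 0.1488]}
p2 0.01 {'w': [0.538, 0.2274], 'd': [0.5684, 0.2417]}
p2 0.015 {'w': [0.5373, 0.2268], 'd': [0.5622, 0.2373]}
p2 0.02 {'w': [0.5367, 0.2262], 'd': [0.5559, 0.233]}
p2 0.025 {'w': [0.536, 0.2256], 'd': [0.5496, 0.2287]}
p2 0.03 {'w': [0.5353, 0.225], 'd': [0.5433, 0.2244]}
p2 0.035 {'w': [0.5346, 0.2244], 'd': [0.537, 0.2201]}
p1 0.01 {'d': [0.5622, 0.3126]}
p1 0.015 {'d': [0.556, 0.3078]}
p1 0.02 {'d': [0.5497, 0.3031]}
p1 0.025 {'d': [0.5435, 0.2984]}
p1 0.03 {'d': [0.5372, 0.2937]}
p1 0.035 {'d': [0.531, 0.289]}
[np.float64(0.0747), np.float64(0.0603), np.float64(0.0754), np.float64(0.0603)] [np.float64(0.074), np.float64(0.074)]
[np.float64(0.0739), np.float64(0.0647), np.float64(0.074), np.float64(0.0634)] [np.float64(0.079), np.float64(0.061)]
[np.float64(0.0744), np.float64(0.0649), np.float64(0.0742), np.float64(0.0649)] [np.float64(0.078), np.float64(0.079)]
```

Call:
drive_tool(increments="0 -0.028 0.005 0.12;0 -0.028 0.005 0.12;0 -0.028 0.005 0.12;0 -0.028 0.005 0.12;0 -0.028 0.005 0.12;0 -0.028 0.005 0.12;0 -0.028 0.005 0.12;0 -0.028 0.005 0.12;0 -0.028 0.005 0.12;0 -0.028 0.005 0.12;0 -0.028 0.005 0.12;0 -0.028 0.005 0.12")

```text
t: 6.77
eef_pos: [0.4932, -0.2339, 0.3369]
tool_rot: [-0.001, 0.023, 1.0, 0.001]
contact_force: [0.2, 0.7, 0.2]
gripper_width: 0.499
```

Call:
drive_tool(increments="0 0 0 0.09;0 0 0 0;0 0 0 0")

```text
t: 7.02
eef_pos: [0.4934, -0.2328, 0.3369]
tool_rot: [-0.001, -0.017, 1.0, 0.001]
contact_force: [0.5, 0.3, -0.4]
gripper_width: 0.503
```

Run:
```python
from h import *
o=bot.get_obs();print(o['t'],o['eef_pos'],o['tool_rot'],o['q'])
c=bot.calibration('wrist');snap('wrist','w3.png');print(np.array(c['camera_from_world']).round(5).tolist())
```

```text
7.0167 [ 0.49340201 -0.23278343  0.33688342] [-1.27545784e-03 -1.74125368e-02  9.99847359e-01  6.59250394e-04] [-0.16776695  0.20573471  0.58711255  1.79017992 -0.12260921  1.18490978
  2.0618537 ]
[[-0.0351, 0.99938, 0.00172, 0.25064], [0.95154, 0.03289, 0.30578, -0.52629], [0.30553, 0.01237, -0.9521, 0.31234], [0.0, 0.0, 0.0, 1.0]]
```

View pics/w3.png

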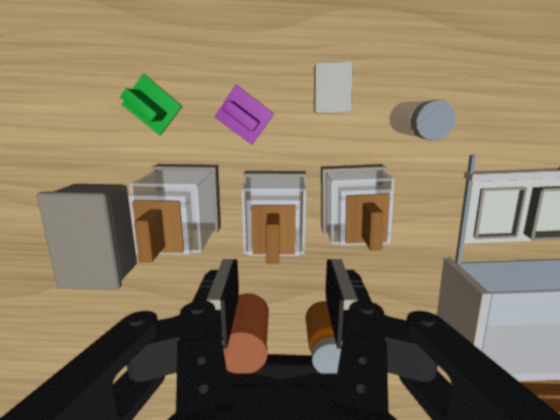

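Run:
```python
from h import *
a=cv2.imread('pics/w3.png')[150:280,120:410]
cv2.imwrite('pics/w3z.png',cv2.resize(a,None,fx=2.7,fy=2.7,interpolation=cv2.INTER_CUBIC))
```

View pics/w3z.png

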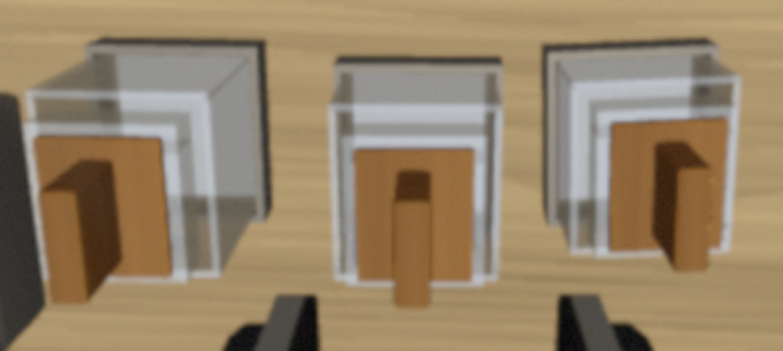

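Run:
```python
from h import *
c=bot.calibration('wrist');S=bot.calibration('scene');D=bot.calibration('side')
W=lambda u,v,z:onz(c,120+u/2.7,150+v/2.7,z)
tab=dict(a=[(42,192),(78,188),(86,300),(50,301)],b=[(394,200),(431,200),(431,305),(394,305)],c=[(677,168),(709,165),(708,268),(675,270)])
fl=dict(a=[(36,137),(160,138),(171,275),(47,275)],b=[(355,148),(472,148),(474,280),(357,281)],c=[(611,122),(726,118),(728,248),(611,252)])
sc={'a':((263,375),(330,415)),'b':((474,265),(535,300)),'c':((610,168),(668,198))}
for k,h in (('a',.125),('b',.110),('c',.095)):
    for nm,q,z in(('tab',tab,h+.046),('fl',fl,h+.006)):
        P=np.array([W(*p,z) for p in q[k]])
        print(k,nm,P.mean(0).round(4),[np.linalg.norm(P[i]-P[(i+1)%4]).round(4) for i in range(4)],[np.arctan2(*(P[3]-P[0])[[1,0]]).round(3),np.arctan2(*(P[2]-P[1])[[1,0]]).round(3)])
    u=np.mean(tab[k],0);v=np.mean(sc[k],0)
    print(tri([ray(c,120+u[0]/2.7,150+u[1]/2.7),ray(S,100+v[0]/5,190+v[1]/5)]))
```

```text
a tab [ 0.5425 -0.3643  0.171 ] [np.float64(0.0128), np.float64(0.0432), np.float64(0.0131), np.float64(0.0422)] [np.float64(-0.033), np.float64(-0.022)]
a fl [ 0.5432 -0.3647  0.131 ] [np.float64(0.0482), np.float64(0.0585), np.float64(0.0508), np.float64(0.059)] [np.float64(-0.028), np.float64(0.016)]
(array([ 0.54466912, -0.36443866,  0.16730734]), [np.float64(0.001754038159400357), np.float64(0.0017540381594003168)])
b tab [ 0.5476 -0.2404  0.156 ] [np.float64(0.0136), np.float64(0.0429), np.float64(0.0142), np.float64(0.0429)] [np.float64(0.021), np.float64(0.034)]
b fl [ 0.548  -0.2405  0.116 ] [np.float64(0.0479), np.float64(0.0594), np.float64(0.0503), np.float64(0.0598)] [np.float64(0.022), np.float64(0.063)]
(array([ 0.55064719, -0.24007122,  0.14868586]), [np.float64(0.0005366488117097244), np.float64(0.0005366488117097369)])
c tab [ 0.5356 -0.1321  0.141 ] [np.float64(0.0122), np.float64(0.0432), np.float64(0.0131), np.float64(0.0428)] [np.float64(0.102), np.float64(0.122)]
c fl [ 0.5364 -0.1308  0.101 ] [np.float64(0.0486), np.float64(0.06), np.float64(0.0519), np.float64(0.0599)] [np.float64(0.097), np.float64(0.152)]
(array([ 0.53831006, -0.12931823,  0.13311976]), [np.float64(0.0002024047361912442), np.float64(0.0002024047361912299)])
```

Call:
drive_tool(increments="0.006 0.013 -0.018 0.02;0.006 0.013 -0.018 0.02;0.006 0.013 -0.018 0.02;0.006 0.013 -0.018 0.015;0.006 0.013 -0.018 0;0.006 0.013 -0.018 0;0.005 0.013 -0.018 0;0.004 0.011 -0.016 0;0 0 0 0;0 0 0 0", grip=0.35)

```text
t: 7.9
eef_pos: [0.538, -0.1305, 0.1954]
tool_rot: [-0.001, -0.057, 0.998, 0.0]
contact_force: [0.2, -1.3, 0.7]
gripper_width: 0.347
```

Run:
```python
from h import *
o=bot.get_obs();print(o['t'],o['eef_pos'],o['tool_rot'],o['q'],o['gripper_width'])
c=bot.calibration('wrist');snap('wrist','w4.png');snap('side','s7.png',(265,155,425,275),5);snap('scene','s8.png',(160,150,280,270),5)
```

```text
7.9 [ 0.53803926 -0.1304518   0.19544769] [-1.38782081e-03 -5.65778425e-02  9.98397190e-01  2.69314119e-04] [-0.2586452   0.37108023  0.48298478  1.92989116 -0.21745328  0.89437351
  2.01787229] 0.3468136103636549
```

View pics/w4.png

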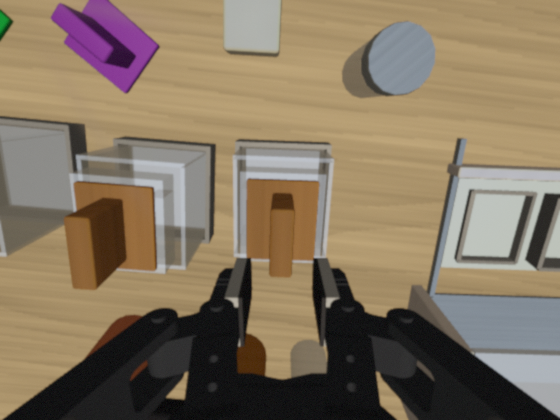

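View pics/s7.png

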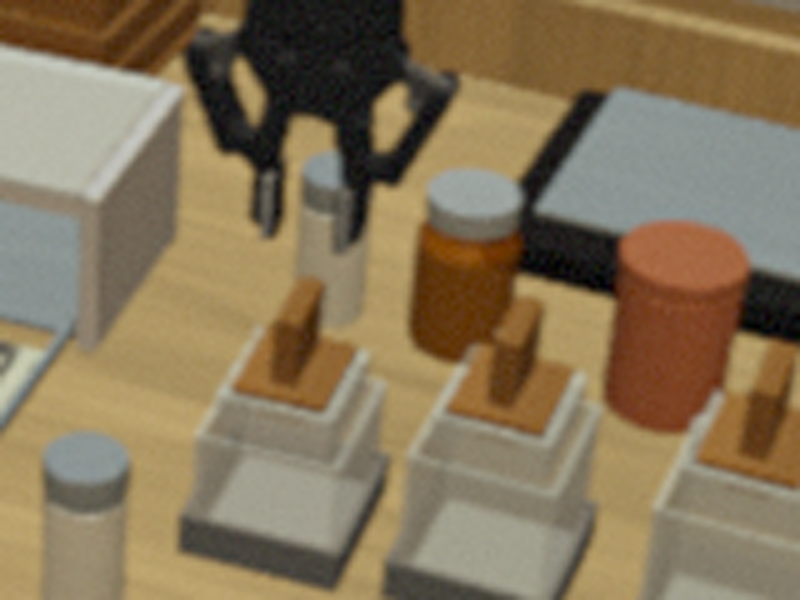

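View pics/s8.png

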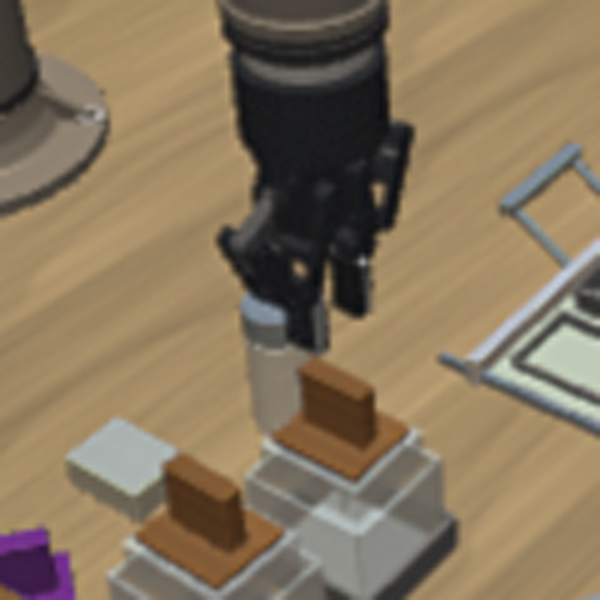

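Run:
```python
from h import *
c=bot.calibration('wrist')
a=cv2.imread('pics/w4.png');cv2.imwrite('pics/w4z.png',cv2.resize(a[140:290,220:345],None,fx=4,fy=4,interpolation=cv2.INTER_CUBIC))
print(onz(c,270,276,.141),onz(c,293,276,.141))
for p in((246,179),(317,180),(316,262),(247,262)):print(onz(c,*p,.101))
```

```text
[ 0.560093   -0.13921894  0.141     ] [ 0.55853238 -0.12511446  0.141     ]
[ 0.51016627 -0.16207179  0.101     ]
[ 0.50551431 -0.11365255  0.101     ]
[ 0.56734403 -0.10544214  0.101     ]
[ 0.57299759 -0.15654107  0.101     ]
```

View pics/w4z.png

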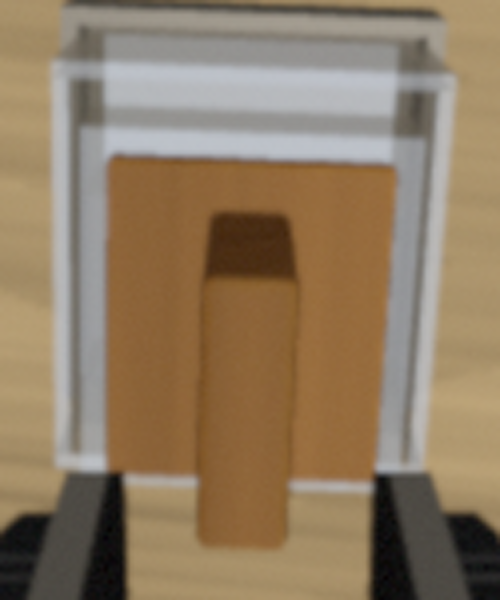

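Run:
```python
from h import *
S=bot.calibration('scene');D=bot.calibration('side')
for a,b in(((268,238),(352,316)),((345,255),(315,352))):
    print(tri([ray(D,265+a[0]/5,155+a[1]/5),ray(S,160+b[0]/5,150+b[1]/5)]))
```

```text
(array([ 0.53684738, -0.1132888 ,  0.17060614]), [np.float64(0.0007632439306750776), np.float64(0.0007632439306749951)])
(array([ 0.5427949 , -0.15024769,  0.17021706]), [np.float64(0.001532914187415494), np.float64(0.0015329141874154066)])
```

Call:
drive_tool(increments="0.0005 -0.004 -0.01 0;0 0 -0.012 0;0 0 -0.013 0;0 0 -0.012 0;0 0 0 0;0 0 0 0", grip=0.3)

```text
t: 8.55
eef_pos: [0.5383, -0.1368, 0.1484]
tool_rot: [-0.001, -0.055, 0.998, 0.0]
contact_force: [0.0, -0.1, -0.8]
gripper_width: 0.301
```

Call:
drive_tool(increments="-0.0003 0.003 0 0;-0.0003 0.003 0 0;-0.0002 0.002 0 0;-0.0002 0.002 0 0;-0.0002 0.002 0 0;0 0 0 0")

```text
t: 9.05
eef_pos: [0.538, -0.1241, 0.1495]
tool_rot: [0.0, -0.056, 0.998, -0.0]
contact_force: [-0.5, -0.8, -0.6]
gripper_width: 0.295
```

Run:
```python
from h import *
o=bot.get_obs();print(o['t'],o['eef_pos'],o['contact_force'],o['gripper_width'])
snap('wrist','w5.png',(180,120,380,320),3);snap('side','s9.png',(265,155,405,275),5)
```

```text
9.05 [ 0.53797779 -0.12410096  0.14948146] [-0.46655178 -0.81432333 -0.60646844] 0.29519093122138207
```

View pics/w5.png

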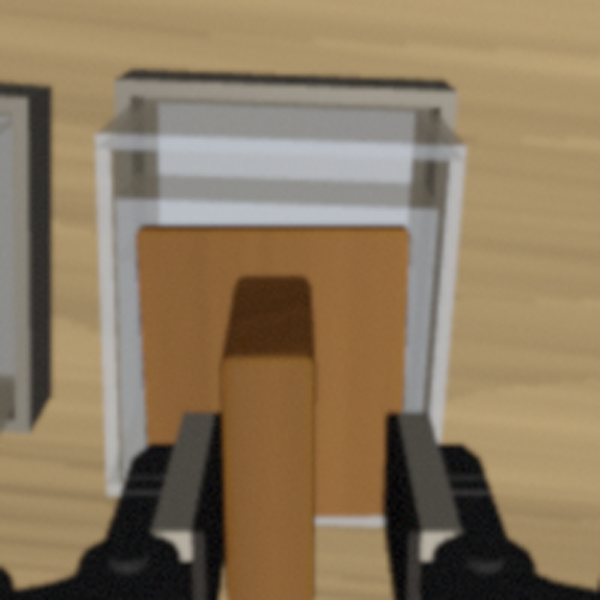

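View pics/s9.png

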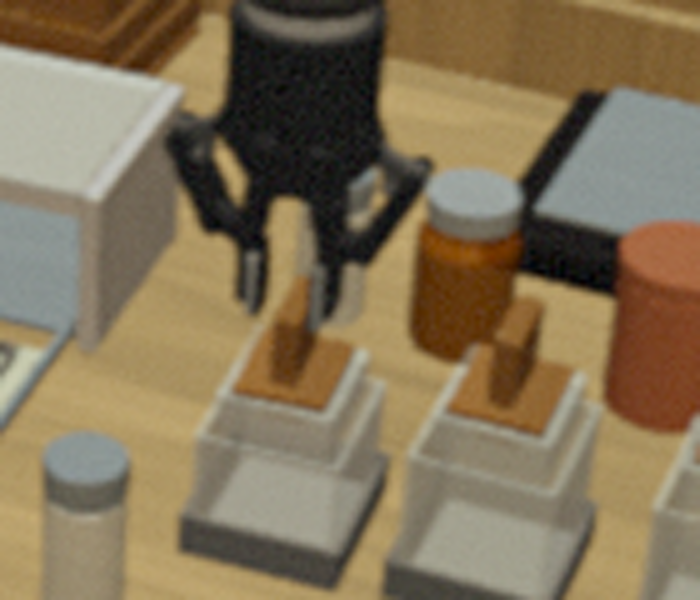

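Call:
drive_tool(increments="-0.0002 0.002 0 0;-0.0002 0.002 0 0;0 0 0 0")

```text
t: 9.4
eef_pos: [0.5379, -0.1226, 0.15]
tool_rot: [0.001, -0.055, 0.998, -0.001]
contact_force: [0.1, -6.3, 2.3]
gripper_width: 0.302
```

Call:
drive_tool(increments="-0.0002 0.002 0 0;-0.0002 0.002 0 0;0 0 0 0")

```text
t: 9.65
eef_pos: [0.5378, -0.1209, 0.1507]
tool_rot: [0.001, -0.054, 0.999, -0.003]
contact_force: [-0.1, -11.1, 7.1]
gripper_width: 0.296
```

Call:
drive_tool(increments="-0.0002 0.002 0 0;-0.0002 0.002 0 0;0 0 0 0")

```text
t: 9.9
eef_pos: [0.538, -0.1167, 0.1512]
tool_rot: [0.002, -0.054, 0.999, -0.003]
contact_force: [-0.6, -12.1, 12.1]
gripper_width: 0.301
```

Run:
```python
from h import *
o=bot.get_obs();print(o['t'],o['eef_pos'],o['contact_force'],o['gripper_width'])
snap('wrist','w6.png',(180,120,380,320),3);snap('side','s10.png',(265,155,405,275),5)
```

```text
9.9 [ 0.53804371 -0.1167491   0.15123264] [ -0.64431838 -12.13178691  12.12208356] 0.30145709856621794
```

View pics/w6.png

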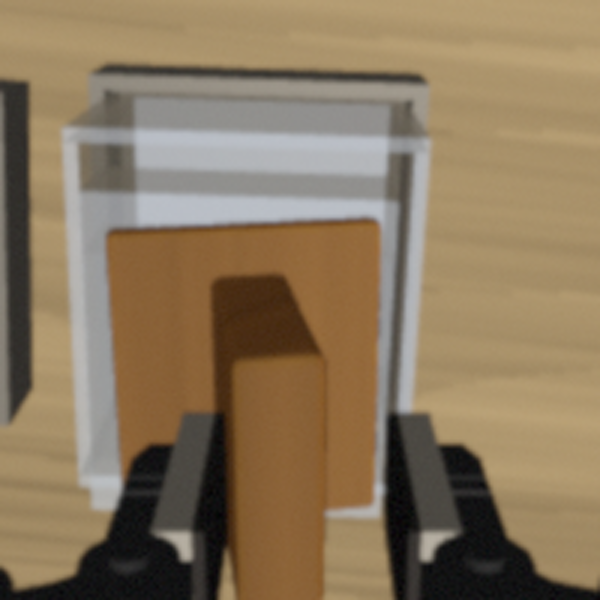

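View pics/s10.png

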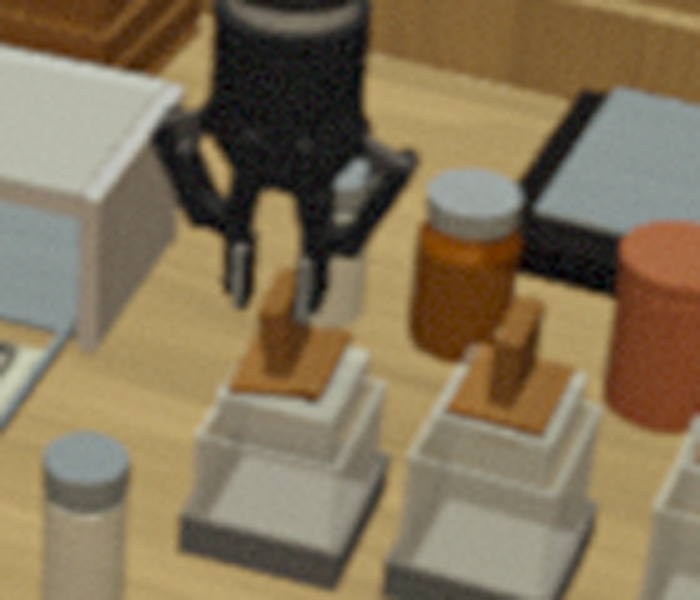

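The stopper is tilting about its +y edge, as planned. I'll keep pushing.

Call:
drive_tool(increments="-0.0002 0.002 0 0;-0.0002 0.002 0 0;0 0 0 0")

```text
t: 10.25
eef_pos: [0.538, -0.1147, 0.1519]
tool_rot: [0.003, -0.053, 0.999, -0.004]
contact_force: [-0.9, -14.6, 14.1]
gripper_width: 0.299
```

Call:
drive_tool(increments="-0.0002 0.002 0 0;-0.0001 0.001 0 0;0 0 0 0")

```text
t: 10.5
eef_pos: [0.538, -0.1129, 0.1527]
tool_rot: [0.003, -0.053, 0.999, -0.004]
contact_force: [-3.2, -16.3, 20.3]
gripper_width: 0.302
```

Run:
```python
from h import *
o=bot.get_obs();print(o['t'],o['eef_pos'],o['contact_force'],o['gripper_width'])
snap('wrist','w7.png',(180,120,380,320),3);snap('side','s11.png',(265,155,405,275),5)
```

```text
10.5 [ 0.53801035 -0.11293945  0.15274957] [ -3.17606184 -16.34351264  20.26353339] 0.3021248618322238
```

View pics/w7.png

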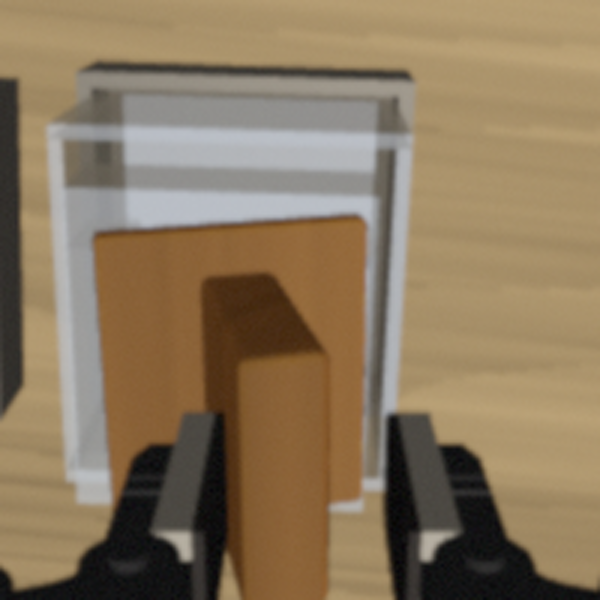

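View pics/s11.png

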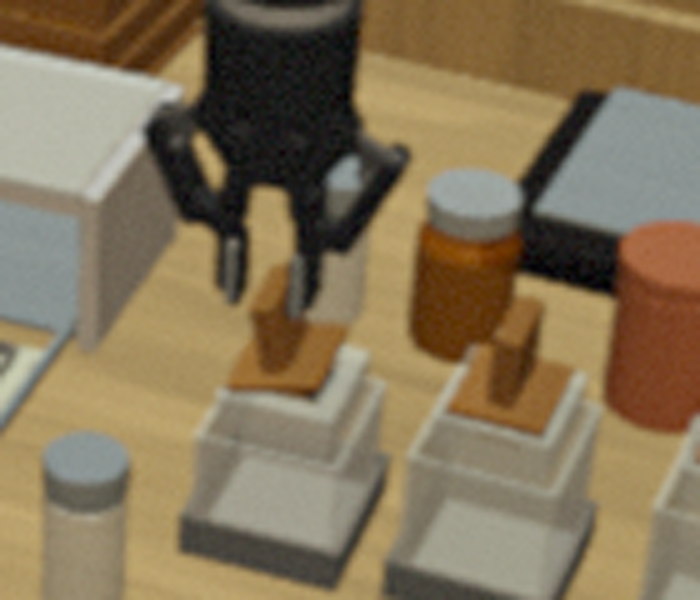

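Call:
drive_tool(increments="0.0003 -0.004 0 0;0.0004 -0.004 0 0;0.0004 -0.004 0 0;0.0003 -0.003 0 0;0.0003 -0.003 0 0;0.0003 -0.003 0 0;0.0002 -0.002 0 0;0 0 0 0;0 0 0 0")

```text
t: 11.35
eef_pos: [0.5381, -0.1281, 0.1491]
tool_rot: [-0.0, -0.056, 0.998, 0.0]
contact_force: [0.4, 0.7, -0.1]
gripper_width: 0.301
```

Run:
```python
from h import *
o=bot.get_obs();print(o['t'],o['eef_pos'],o['contact_force'],o['gripper_width'])
snap('wrist','w8.png',(180,120,380,320),3);snap('side','s12.png',(265,155,405,275),5)
```

```text
11.35 [ 0.53805107 -0.12811253  0.14910254] [ 0.35616843  0.6699631  -0.14173702] 0.30089326697229096
```

View pics/w8.png

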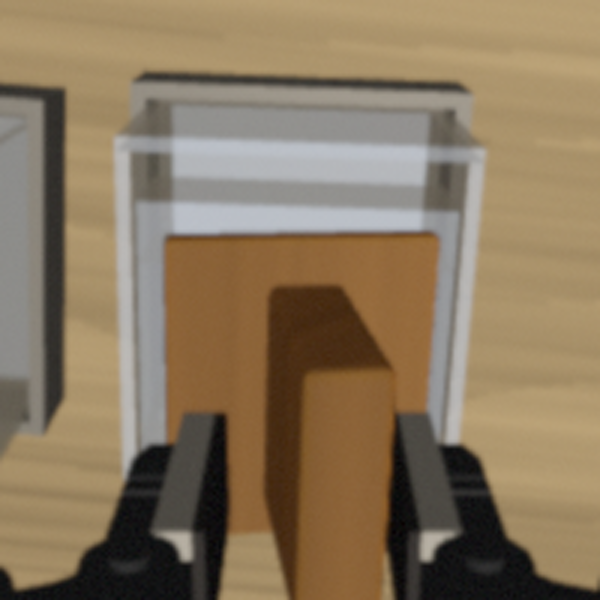

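View pics/s12.png

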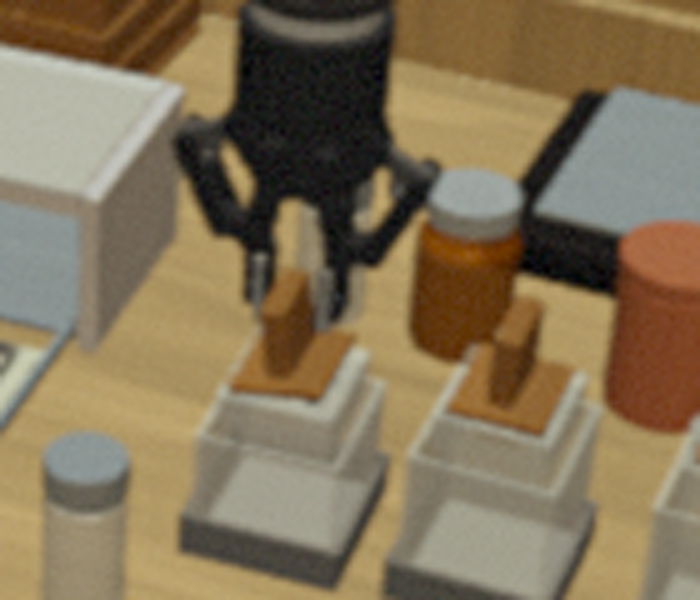

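Call:
drive_tool(increments="0.0003 -0.003 0 0;0.0003 -0.003 0 0;0.0003 -0.003 0 0;0 0 0 0")

```text
t: 11.78
eef_pos: [0.5392, -0.1379, 0.1495]
tool_rot: [0.0, -0.055, 0.998, -0.0]
contact_force: [-0.6, 1.2, 1.5]
gripper_width: 0.301
```

Call:
drive_tool(increments="0.0003 -0.003 0 0;0.0002 -0.002 0 0;0 0 0 0")

```text
t: 12.03
eef_pos: [0.5398, -0.143, 0.1495]
tool_rot: [0.0, -0.055, 0.998, -0.0]
contact_force: [0.7, -0.8, 0.4]
gripper_width: 0.302
```

Call:
drive_tool(increments="0.0003 -0.003 0 0;0.0002 -0.002 0 0;0 0 0 0")

```text
t: 12.28
eef_pos: [0.5399, -0.1485, 0.1493]
tool_rot: [-0.0, -0.055, 0.998, -0.0]
contact_force: [-0.6, 0.1, -0.8]
gripper_width: 0.303
```

Run:
```python
from h import *
o=bot.get_obs();print(o['t'],o['eef_pos'],o['contact_force'],o['gripper_width'])
snap('wrist','w9.png',(180,120,380,320),3);snap('side','s13.png',(265,155,405,275),5)
```

```text
12.2833 [ 0.53991001 -0.14853369  0.14925859] [-0.58037253  0.10600676 -0.7840276 ] 0.30273915918879407
```

View pics/w9.png

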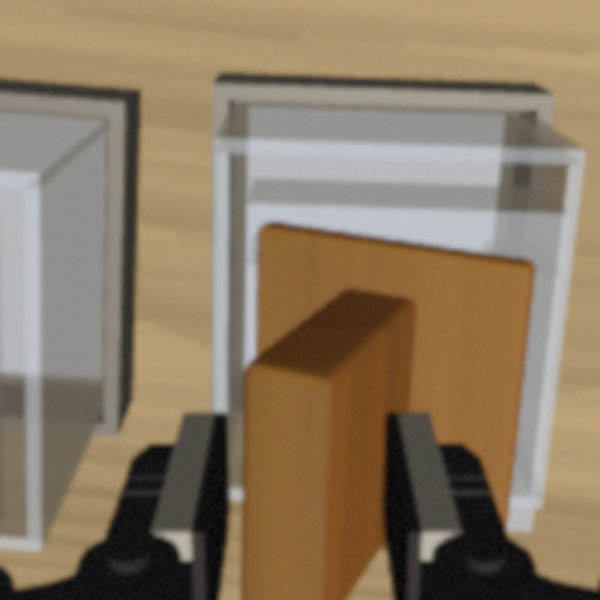

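View pics/s13.png

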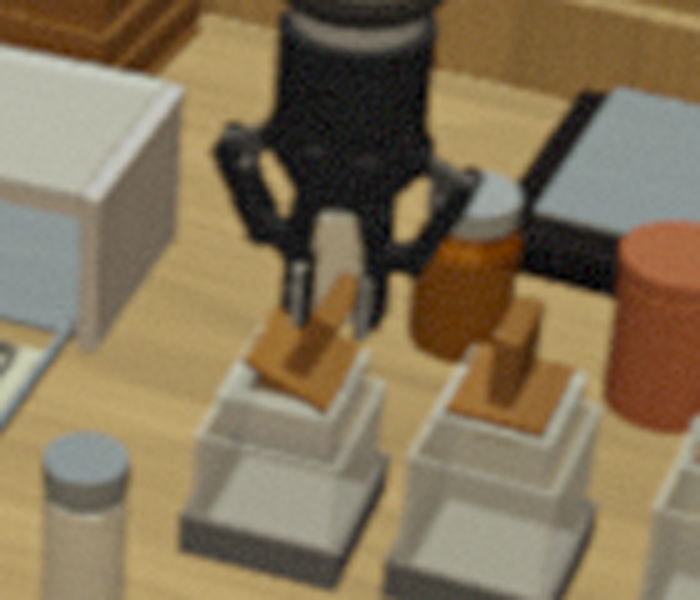

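Call:
drive_tool(increments="-0.0003 0.003 0 0;-0.0003 0.003 0 0;-0.0003 0.003 0 0;-0.0003 0.003 0 0;0 0 0 0")

```text
t: 12.8
eef_pos: [0.5389, -0.1342, 0.1492]
tool_rot: [-0.0, -0.056, 0.998, 0.0]
contact_force: [-0.1, 0.1, -0.1]
gripper_width: 0.298
```

Call:
drive_tool(increments="-0.0003 0.003 0 0;-0.0002 0.002 0 0;0 0 0 0")

```text
t: 13.05
eef_pos: [0.5384, -0.1297, 0.1493]
tool_rot: [-0.0, -0.056, 0.998, 0.0]
contact_force: [1.0, 0.8, 0.3]
gripper_width: 0.301
```

Call:
drive_tool(increments="-0.0003 0.003 0 0;-0.0002 0.002 0 0;0 0 0 0")

```text
t: 13.3
eef_pos: [0.5378, -0.1247, 0.1492]
tool_rot: [-0.0, -0.056, 0.998, 0.0]
contact_force: [0.3, 0.5, 0.1]
gripper_width: 0.303
```

Run:
```python
from h import *
o=bot.get_obs();print(o['t'],o['eef_pos'],o['contact_force'],o['gripper_width'])
snap('wrist','w10.png',(180,120,380,320),3);snap('side','s14.png',(265,155,405,275),5)
```

```text
13.3 [ 0.53784498 -0.12471352  0.14922915] [0.25892668 0.45813131 0.0926301 ] 0.30261779063327643
```

View pics/w10.png

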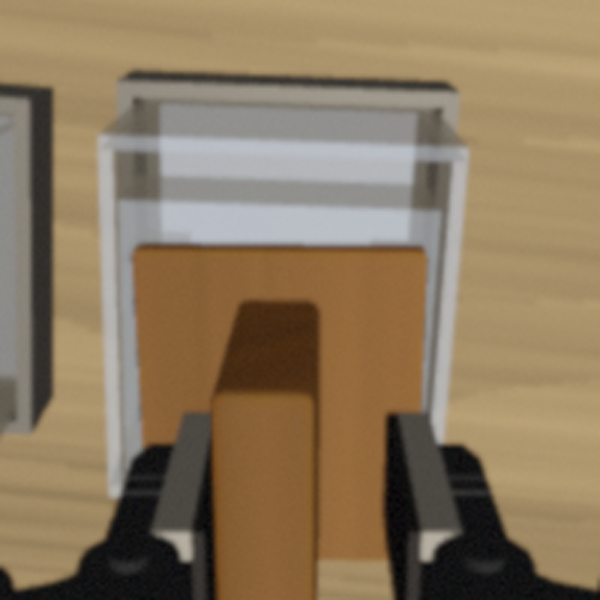

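View pics/s14.png

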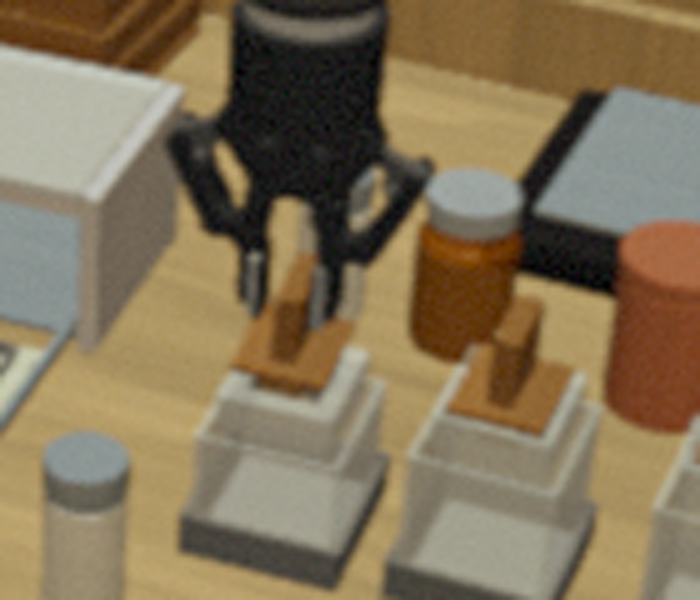

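It now sits some 8 to 10 mm up and roughly level. One more swing to each side to be safe.

Call:
drive_tool(increments="-0.0003 0.003 0 0;-0.0003 0.003 0 0;-0.0003 0.003 0 0;-0.0002 0.002 0 0;0 0 0 0")

```text
t: 13.82
eef_pos: [0.5368, -0.1135, 0.1493]
tool_rot: [-0.0, -0.056, 0.998, 0.0]
contact_force: [-1.0, -0.4, -1.1]
gripper_width: 0.3
```

Run:
```python
from h import *
o=bot.get_obs();print(o['t'],o['eef_pos'],o['contact_force'],o['gripper_width'])
snap('wrist','w11.png',(180,120,380,320),3);snap('side','s15.png',(265,155,405,275),5)
```

```text
13.8167 [ 0.53677388 -0.11351296  0.14925221] [-1.01749151 -0.43067017 -1.05010453] 0.3001814301899142
```

View pics/w11.png

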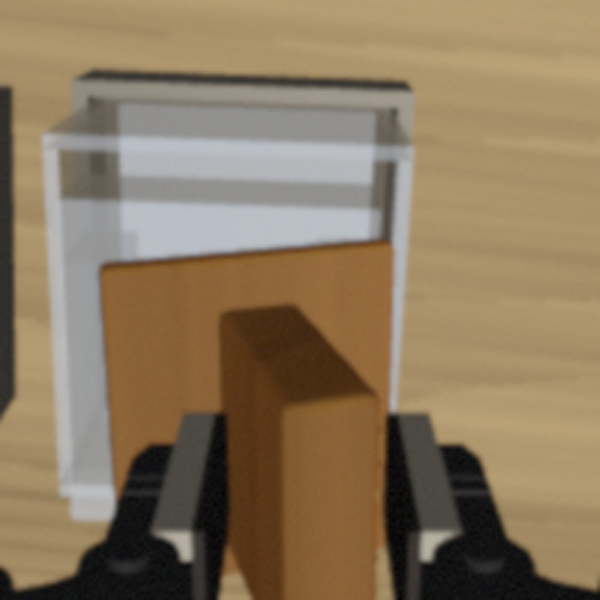

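View pics/s15.png

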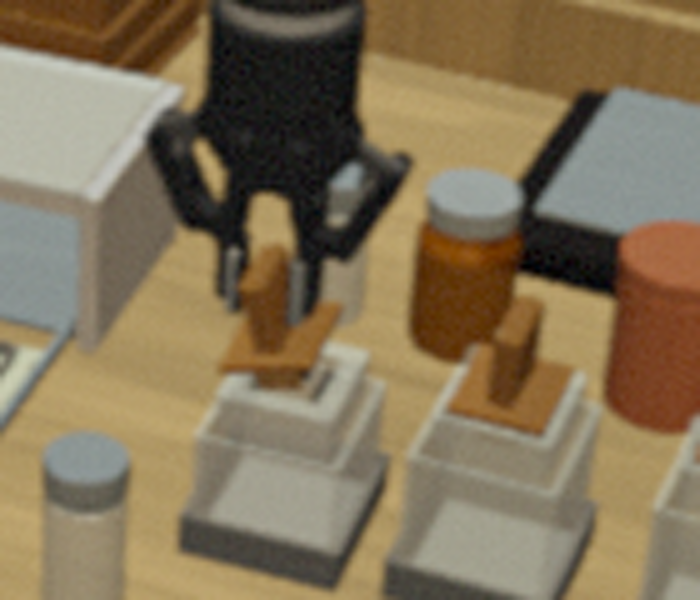

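Call:
drive_tool(increments="0.0005 -0.005 0 0;0.0005 -0.005 0 0;0.0005 -0.005 -0.002 0;0.0004 -0.004 -0.002 0;0 0 0 0;0 0 0 0")

```text
t: 14.42
eef_pos: [0.5385, -0.134, 0.1451]
tool_rot: [-0.0, -0.055, 0.998, -0.0]
contact_force: [-0.3, -0.2, 0.5]
gripper_width: 0.299
```

Call:
drive_tool(increments="0 0 0 0;0 0 0 0;0 0 0 0;0 0 0 0;0 0 0 0", grip=0, squeeze=30)

```text
t: 14.83
eef_pos: [0.539, -0.1322, 0.1456]
tool_rot: [0.0, -0.056, 0.998, 0.001]
contact_force: [-0.5, 5.4, 4.5]
gripper_width: 0.158
```

Call:
drive_tool(increments="0 0 0.004 0;0 0 0.004 0;0 0 0.004 0;0 0 0 0")

```text
t: 15.17
eef_pos: [0.539, -0.1343, 0.1581]
tool_rot: [0.001, -0.055, 0.998, -0.001]
contact_force: [0.3, -0.2, 0.3]
gripper_width: 0.158
```

Run:
```python
from h import *
o=bot.get_obs();print(o['t'],o['eef_pos'],o['contact_force'],o['gripper_width'])
snap('wrist','w12.png',(180,120,380,320),3);snap('side','s16.png',(265,155,405,275),5)
```

```text
15.1667 [ 0.53895685 -0.13429721  0.15813362] [ 0.3456639  -0.17419811  0.30660845] 0.15776852303676836
```

View pics/w12.png

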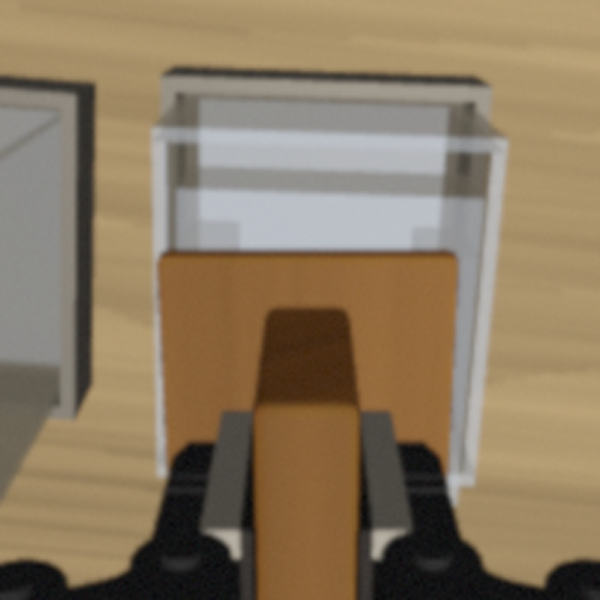

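View pics/s16.png

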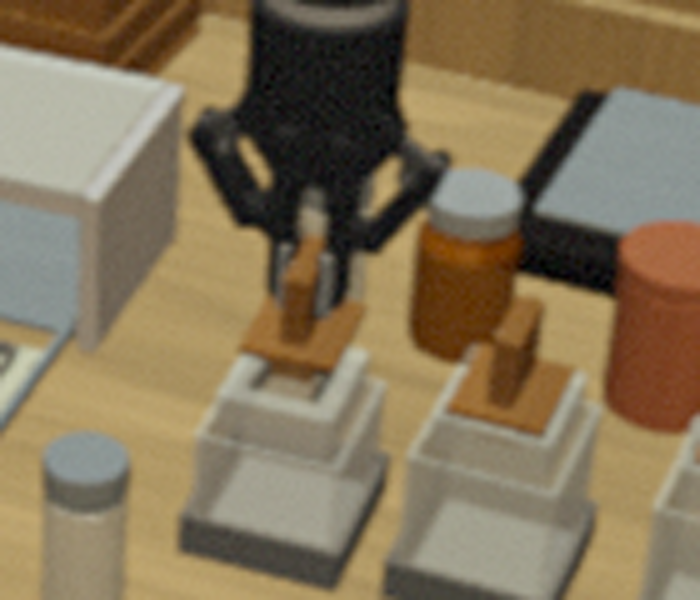

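Call:
drive_tool(increments="0 0 0.015 0;0 0 0.02 0;0 0 0.02 0;0 0.01 0.02 -0.01;0 0.025 0.008 -0.01;0 0.03 0 -0.01;0 0.03 0 -0.005;0 0.03 0 0;0.001 0.03 0 0;0.001 0.03 0 0;0 0.03 0 0;0 0.03 0 0")

```text
t: 16.27
eef_pos: [0.5404, 0.1128, 0.2401]
tool_rot: [-0.0, -0.038, 0.999, -0.0]
contact_force: [-0.4, 0.1, -1.0]
gripper_width: 0.164
```

Call:
drive_tool(increments="0 0.025 0 0;0 0.0125 0 0;0 0.005 -0.02 0;0 0 -0.02 0;0 0 -0.02 0;0 0 -0.02 0;0 0 0 0;0 0 0 0")

```text
t: 16.93
eef_pos: [0.5402, 0.153, 0.1597]
tool_rot: [-0.001, -0.038, 0.999, -0.001]
contact_force: [0.3, 0.4, -1.0]
gripper_width: 0.157
```

Run:
```python
from h import *
o=bot.get_obs();print(o['t'],o['eef_pos'],o['tool_rot'],o['contact_force'],o['q'][6])
snap('wrist','w13.png');snap('side','s17.png',(150,130,290,250),5);snap('scene','s18.png',(250,140,390,260),5)
```

```text
16.9333 [0.54019173 0.15295037 0.15968645] [-1.08786536e-03 -3.75241965e-02  9.99294809e-01 -7.96976571e-04] [ 0.25262433  0.44390494 -0.97441916] 1.4471524143822543
```

View pics/w13.png

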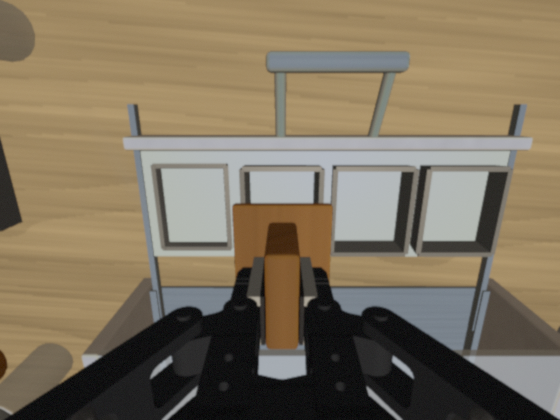

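View pics/s17.png

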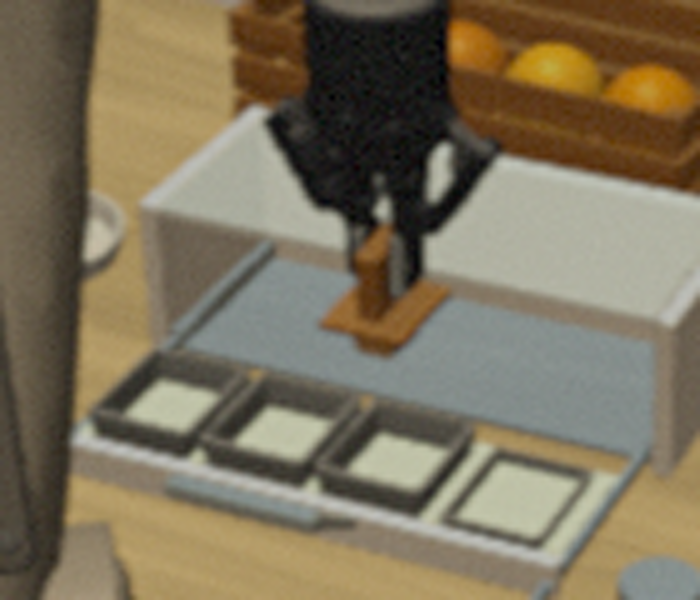

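View pics/s18.png

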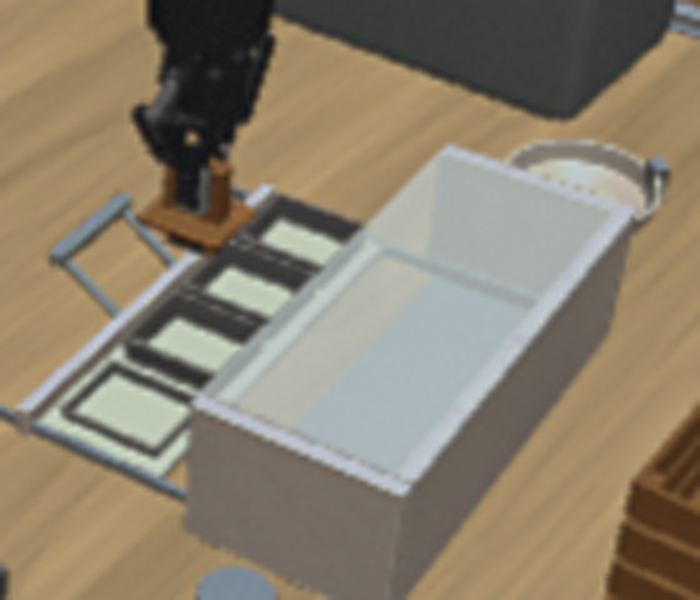

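Run:
```python
from h import *
a=cv2.imread('pics/w13.png');cv2.imwrite('pics/w13z.png',cv2.resize(a[130:290,140:520],None,fx=2.1,fy=2.1,interpolation=cv2.INTER_CUBIC))
```

```text
(no output)
```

View pics/w13z.png

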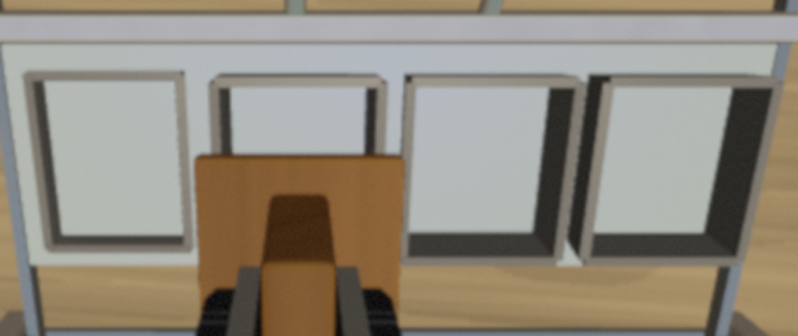

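Run:
```python
from h import *
c=bot.calibration('wrist')
W=lambda u,v,z:onz(c,140+u/2.1,130+v/2.1,z)
q=dict(st=([(26,73),(184,72),(192,249),(42,251)],.021),p2=([(405,77),(582,79),(565,261),(404,261)],.032),p1=([(598,78),(780,80),(744,262),(585,264)],.032),p3t=([(211,77),(386,77)],.032),fl=([(196,156),(403,156)],.1257))
for k,(pts,z) in q.items():
    P=np.array([W(*p,z) for p in pts]);print(k,P.round(4)[:,:2].tolist(),P.mean(0).round(4),[np.linalg.norm(P[i]-P[i-1]).round(4) for i in range(len(P))])
```

```text
st [[0.5163, 0.0455], [0.5113, 0.1065], [0.586, 0.1116], [0.5917, 0.0486]] [0.5513 0.0781 0.021 ] [np.float64(0.0755), np.float64(0.0612), np.float64(0.0749), np.float64(0.0633)]
p2 [[0.5049, 0.1901], [0.5006, 0.2558], [0.5748, 0.2643], [0.5797, 0.1991]] [0.54   0.2273 0.032 ] [np.float64(0.0753), np.float64(0.0659), np.float64(0.0746), np.float64(0.0654)]
p1 [[0.4998, 0.2617], [0.4954, 0.3294], [0.5697, 0.3369], [0.5755, 0.2726]] [0.5351 0.3002 0.032 ] [np.float64(0.0764), np.float64(0.0679), np.float64(0.0747), np.float64(0.0645)]
p3t [[0.5103, 0.1182], [0.5054, 0.183]] [0.5079 0.1506 0.032 ] [np.float64(0.065), np.float64(0.065)]
fl [[0.5117, 0.1259], [0.508, 0.1757]] [0.5098 0.1508 0.1257] [np.float64(0.0499), np.float64(0.0499)]
```

Call:
drive_tool(increments="0.001 0 -0.015 0;0.0015 0 -0.015 0;0 0 -0.015 0;0 0 -0.01 0;0 0 0 0;0 0 0 0")

```text
t: 17.58
eef_pos: [0.5435, 0.1541, 0.1058]
tool_rot: [0.0, -0.038, 0.999, 0.0]
contact_force: [0.2, 0.1, -0.5]
gripper_width: 0.16
```

Run:
```python
from h import *
o=bot.get_obs();print(o['t'],o['eef_pos'],o['tool_rot'],o['contact_force'],o['q'][6])
snap('wrist','w14.png');snap('side','s19.png',(150,130,290,250),5);snap('scene','s20.png',(250,140,390,260),5)
```

```text
17.5833 [0.54346976 0.15411236 0.10579044] [ 1.17664730e-04 -3.79872536e-02  9.99278216e-01  3.16723731e-05] [ 0.16024469  0.14717979 -0.52269276] 1.4842831331967687
```

View pics/w14.png

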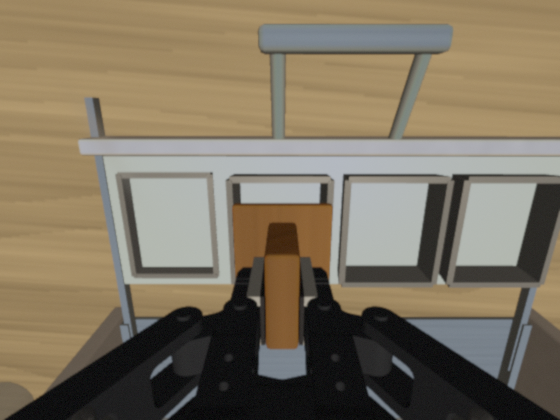

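View pics/s19.png

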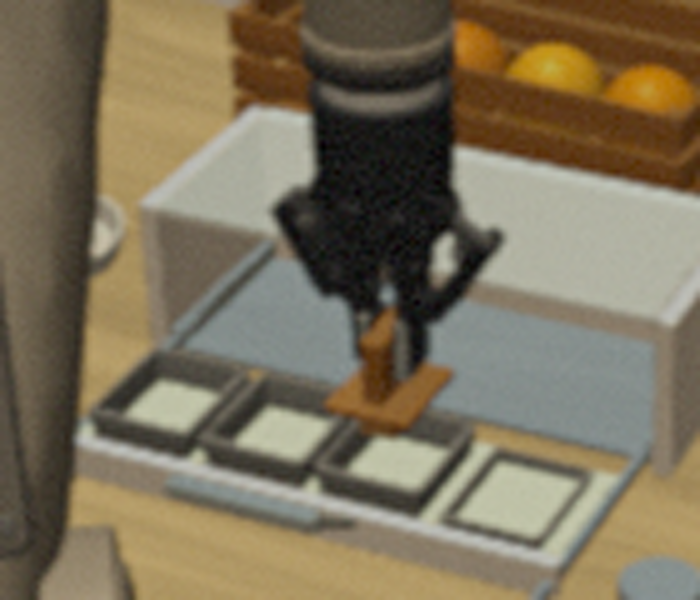

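View pics/s20.png

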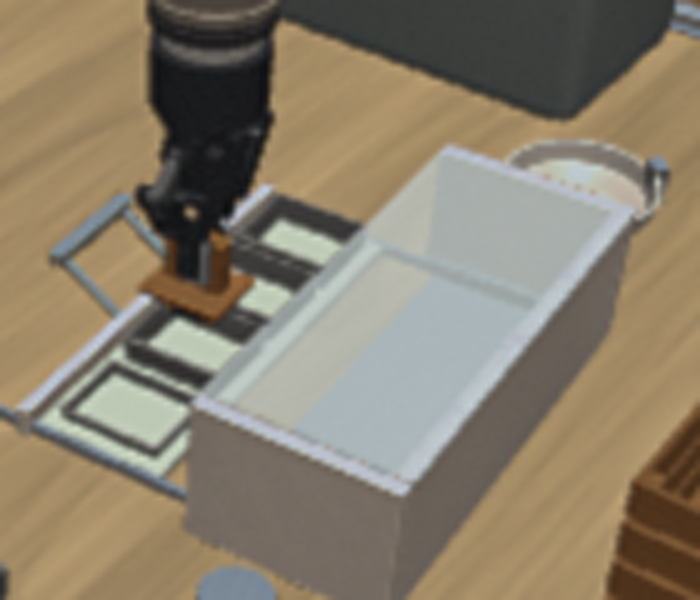

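Run:
```python
from h import *
c=bot.calibration('wrist')
for k,pts,z in (('p2',[(342,178),(453,178),(441,286),(340,286)],.032),('p3t',[(229,179),(332,179)],.032),('fl',[(234,205),(331.5,205)],.0717),('st',[(118,174),(214,174),(216,277),(134,277)],.021)):
    P=np.array([onz(c,*p,z) for p in pts]);print(k,P.round(4)[:,:2].tolist(),P.mean(0).round(4),[np.linalg.norm(P[i]-P[i-1]).round(4) for i in range(len(P))])
```

```text
p2 [[0.5042, 0.1874], [0.499, 0.2554], [0.5741, 0.2654], [0.5794, 0.1961]] [0.5392 0.2261 0.032 ] [np.float64(0.0757), np.float64(0.0683), np.float64(0.0758), np.float64(0.0695)]
p3t [[0.5101, 0.1181], [0.5053, 0.1813]] [0.5077 0.1497 0.032 ] [np.float64(0.0634), np.float64(0.0634)]
fl [[0.514, 0.1268], [0.5102, 0.1757]] [0.5121 0.1513 0.0717] [np.float64(0.049), np.float64(0.049)]
st [[0.5148, 0.0449], [0.5101, 0.1067], [0.5853, 0.109], [0.5897, 0.0503]] [0.55   0.0777 0.021 ] [np.float64(0.0751), np.float64(0.0621), np.float64(0.0752), np.float64(0.0589)]
```

Call:
drive_tool(increments="0.001 -0.0005 -0.008 0;0 0 -0.008 0;0 0 -0.006 0;0 0 -0.004 0;0 0 0 0")

```text
t: 18.15
eef_pos: [0.5433, 0.1534, 0.078]
tool_rot: [-0.001, -0.038, 0.999, -0.0]
contact_force: [0.7, -0.0, -0.2]
gripper_width: 0.157
```

Call:
drive_tool(increments="0 0 -0.003 0;0 0 -0.003 0;0 0 0 0")

```text
t: 18.4
eef_pos: [0.544, 0.1536, 0.0728]
tool_rot: [-0.0, -0.038, 0.999, -0.0]
contact_force: [0.5, -0.7, -0.3]
gripper_width: 0.161
```

Call:
drive_tool(increments="0 0 -0.002 0;0 0 -0.002 0;0 0 0 0")

```text
t: 18.65
eef_pos: [0.5456, 0.1541, 0.0705]
tool_rot: [0.001, -0.038, 0.999, 0.001]
contact_force: [-0.2, 0.3, 7.1]
gripper_width: 0.159
```

Call:
drive_tool(increments="0 0 0 0;0 0 0 0;0 0 0 0", grip=0.32)

```text
t: 18.9
eef_pos: [0.544, 0.1537, 0.0692]
tool_rot: [-0.0, -0.038, 0.999, 0.0]
contact_force: [-0.7, 0.7, -0.4]
gripper_width: 0.321
```

Call:
drive_tool(increments="0 0 0.02 0;0 0 0.025 0;0 0 0.025 0;0 0 0.02 0;-0.03 0 0.02 0;-0.03 0 0.02 0;0 0 0 0;0 0 0 0")

```text
t: 19.57
eef_pos: [0.4836, 0.1542, 0.2003]
tool_rot: [0.001, -0.039, 0.999, 0.001]
contact_force: [-0.1, -0.3, -0.6]
gripper_width: 0.321
```

Run:
```python
from h import *
o=bot.get_obs();print(o['t'],o['eef_pos'],o['tool_rot'],o['contact_force'],o['q'][6])
snap('wrist','w15.png');snap('side','s21.png',(150,130,290,250),5)
```

```text
19.5667 [0.48356009 0.1541693  0.20030396] [ 7.05992185e-04 -3.87134963e-02  9.99249671e-01  9.28232526e-04] [-0.10916849 -0.33069461 -0.63470622] 1.3584705259070888
```

View pics/w15.png

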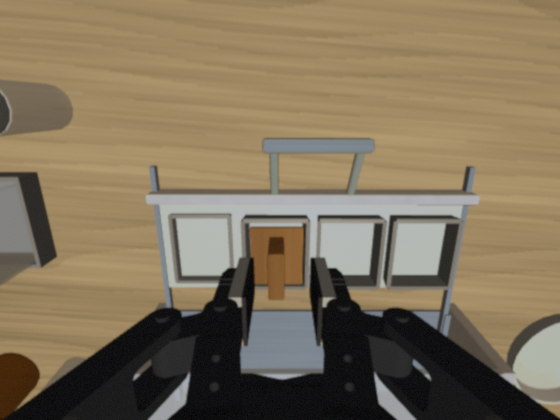

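View pics/s21.png

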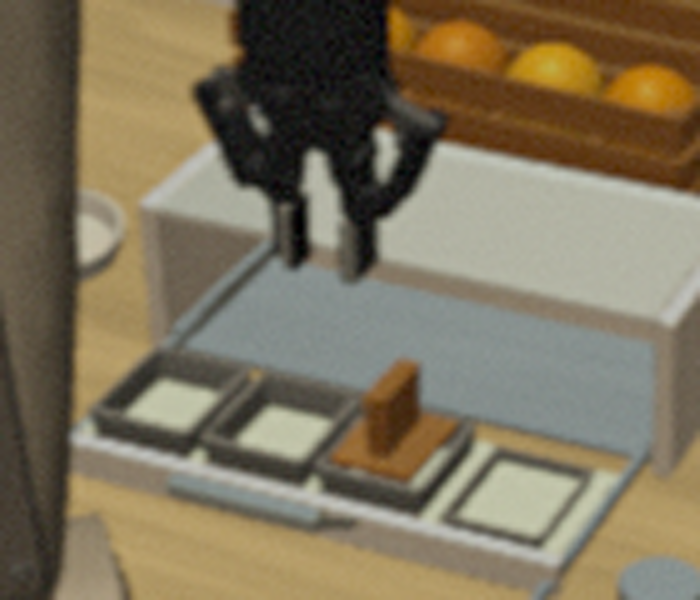

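Run:
```python
from h import *
a=snap('side','s22.png',(205,190,255,240),14)
b=cv2.imread('pics/w15.png');cv2.imwrite('pics/w15z.png',cv2.resize(b[190:310,150:480],None,fx=2.4,fy=2.4,interpolation=cv2.INTER_CUBIC))
```

```text
(no output)
```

View pics/s22.png

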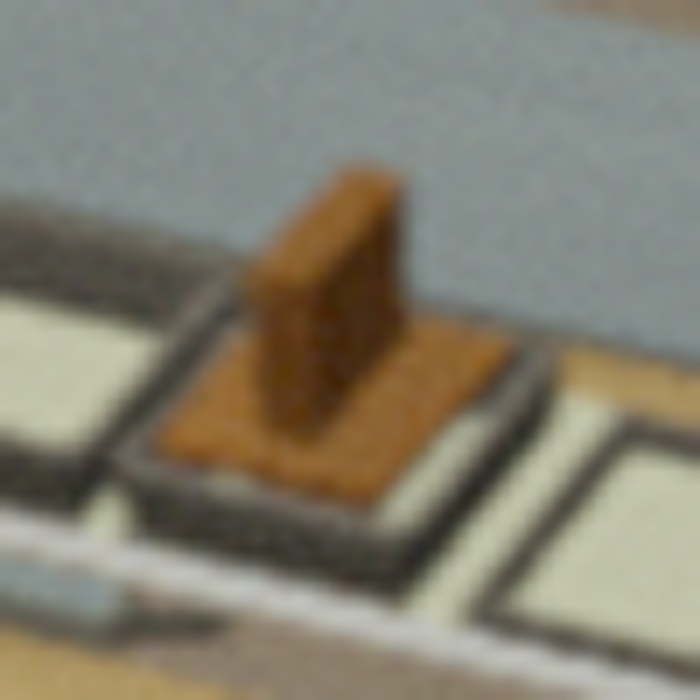

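View pics/w15z.png

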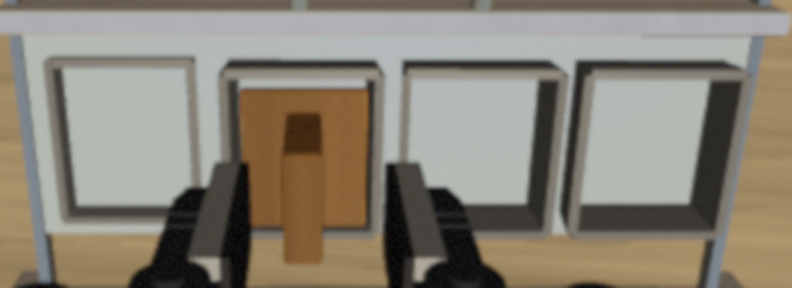

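```bash
cat >> h.py <<'E'
def quad(cal,pts,z):
    P=np.array([onz(cal,*p,z) for p in pts]);return P.mean(0).round(4),[np.linalg.norm(P[i]-P[i-1]).round(4) for i in range(4)]
E
python3 - <<'E'
from h import *
c=bot.calibration('wrist');D=bot.calibration('side')
w=lambda L:[(150+u/2.4,190+v/2.4) for u,v in L]
print(quad(c,w([(221,67),(382,67),(376,236),(232,236)]),.032))
print(quad(c,w([(240,88),(369,90),(366,227),(243,227)]),.036))
d=lambda L:[(205+u/14,190+v/14) for u,v in L]
print('side rim',quad(D,d([(245,285),(548,360),(395,560),(110,455)]),.032))
print('side fl',quad(D,d([(240,330),(515,348),(372,510),(150,445)]),.036))
print('tabtop side',quad(D,d([(350,165),(405,180),(320,300),(255,285)]),.076))
E
```

```text
(array([0.5439, 0.1515, 0.032 ]), [np.float64(0.0757), np.float64(0.0632), np.float64(0.0757), np.float64(0.0609)])
(array([0.5443, 0.1523, 0.036 ]), [np.float64(0.0617), np.float64(0.0504), np.float64(0.0608), np.float64(0.0511)])
side rim (array([0.5446, 0.1564, 0.032 ]), [np.float64(0.0659), np.float64(0.0687), np.float64(0.0755), np.float64(0.0684)])
side fl (array([0.5409, 0.1552, 0.036 ]), [np.float64(0.044), np.float64(0.0561), np.float64(0.0629), np.float64(0.0502)])
tabtop side (array([0.5448, 0.1529, 0.076 ]), [np.float64(0.0468), np.float64(0.0125), np.float64(0.046), np.float64(0.0139)])
```

Call:
drive_tool(increments="0.005 -0.034 0.002 -0.01;0.005 -0.034 0.002 -0.01;0.005 -0.034 0.002 -0.01;0.005 -0.034 0.002 -0.01;0.005 -0.034 0.002 -0.007;0.005 -0.034 0.002 0;0.005 -0.034 0.002 0;0.005 -0.034 0.002 0;0.005 -0.034 0.002 0;0.005 -0.034 0.002 0;0.005 -0.034 0 0;0 -0.02 0 0", grip=0.32)

```text
t: 20.72
eef_pos: [0.5395, -0.2453, 0.2185]
tool_rot: [-0.0, -0.013, 1.0, -0.001]
contact_force: [0.3, 0.7, 0.2]
gripper_width: 0.321
```

Call:
drive_tool(increments="0 0 0 0;0 0 0 0")

```text
t: 20.88
eef_pos: [0.5388, -0.2422, 0.2181]
tool_rot: [-0.001, -0.013, 1.0, -0.0]
contact_force: [0.6, 0.9, 0.3]
gripper_width: 0.319
```

Run:
```python
from h import *
o=bot.get_obs();print(o['t'],o['eef_pos'],o['tool_rot'],o['contact_force'],o['q'][6])
snap('wrist','w16.png',(200,130,360,290),4)
```

```text
20.8833 [ 0.5387946  -0.24223124  0.21808838] [-1.04409461e-03 -1.28649811e-02  9.99916615e-01 -4.06710677e-04] [0.59914475 0.9078027  0.34552299] 2.147895685272974
```

View pics/w16.png

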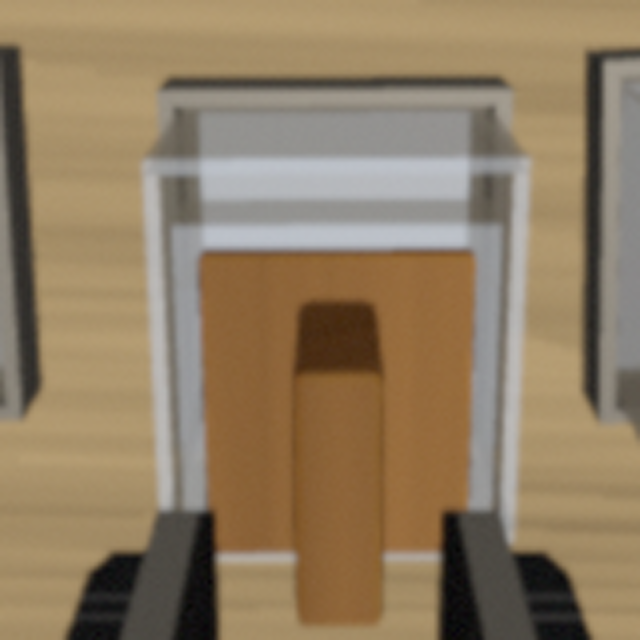

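Run:
```python
from h import *
c=bot.calibration('wrist')
w=lambda L:[(200+u/4,130+v/4) for u,v in L]
L=w([(201,252),(474,251),(468,552),(207,552)]);print(quad(c,L,.116));P=[onz(c,*p,.116) for p in L];print([np.arctan2(*(P[3]-P[0])[[1,0]]),np.arctan2(*(P[2]-P[1])[[1,0]]),np.arctan2(-(P[1]-P[0])[0],(P[1]-P[0])[1])])
L=w([(295,373),(382,373),(380,624),(298,624)]);print(quad(c,L,.156))
```

```text
(array([ 0.5483, -0.2393,  0.116 ]), [np.float64(0.0596), np.float64(0.0486), np.float64(0.0598), np.float64(0.0502)])
[np.float64(0.018141244329788062), np.float64(0.04413737399683515), np.float64(0.03213945375314111)]
(array([ 0.5484, -0.2395,  0.156 ]), [np.float64(0.043), np.float64(0.0131), np.float64(0.043), np.float64(0.0132)])
```

Call:
drive_tool(increments="0.005 0.002 -0.015 0.003;0.0047 0.001 -0.015 0.003;0 0 -0.015 0;0 0 -0.01 0;0 0 0 0;0 0 0 0", grip=0.3)

```text
t: 21.43
eef_pos: [0.5487, -0.2364, 0.1638]
tool_rot: [-0.001, -0.018, 1.0, 0.0]
contact_force: [0.5, -0.3, 0.1]
gripper_width: 0.301
```

Call:
drive_tool(increments="0 0.004 0 0;0 0.004 0 0;0 0.003 0 0;0 0.002 0 0;0 0.002 0 0;0 0.002 0 0;0 0.002 0 0;0 0.002 0 0;0 0.002 0 0;0 0 0 0")

```text
t: 22.27
eef_pos: [0.5501, -0.2222, 0.1691]
tool_rot: [0.004, -0.015, 1.0, -0.005]
contact_force: [-4.1, -14.5, 17.0]
gripper_width: 0.302
```

Call:
drive_tool(increments="0 0.002 0 0;0 0.002 0 0;0 0.0015 0 0;0 0 0 0")

```text
t: 22.6
eef_pos: [0.5506, -0.2125, 0.1684]
tool_rot: [0.003, -0.016, 1.0, -0.002]
contact_force: [-4.3, -5.7, 17.3]
gripper_width: 0.297
```

Run:
```python
from h import *
o=bot.get_obs();print(o['t'],o['eef_pos'],o['tool_rot'],o['contact_force'],o['q'][6])
snap('wrist','w17.png',(180,120,380,320),3);snap('side','s23.png',(300,155,440,275),5)
```

```text
22.6 [ 0.55058559 -0.21246074  0.16844635] [ 0.00326968 -0.0164641   0.9998562  -0.00241143] [-4.26924654 -5.69964468 17.25479512] 2.1324681756595356
```

View pics/w17.png

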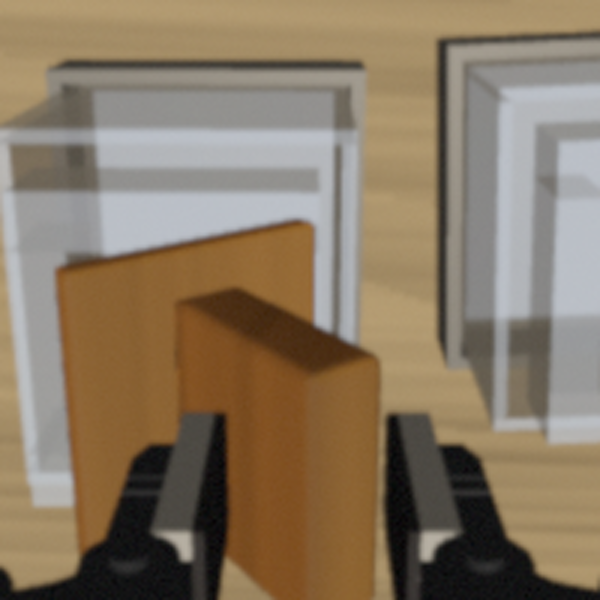

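View pics/s23.png

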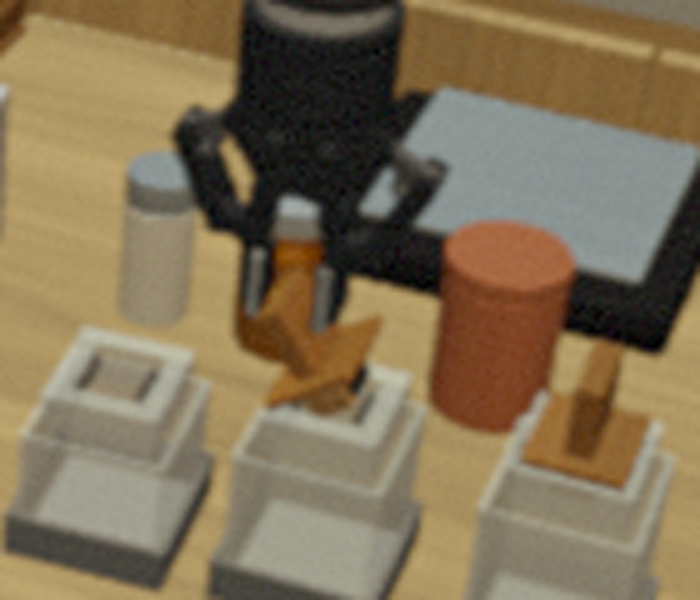

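Call:
drive_tool(increments="0 -0.004 0 0;0 -0.004 0 0;0 -0.004 0 0;0 -0.004 0 0;0 -0.003 0 0;0 -0.003 0 0;0 -0.002 0 0;0 0 0 0")

```text
t: 23.37
eef_pos: [0.5487, -0.2331, 0.1641]
tool_rot: [-0.0, -0.017, 1.0, 0.0]
contact_force: [-1.0, 0.4, -0.6]
gripper_width: 0.303
```

Call:
drive_tool(increments="0 -0.003 0 0;0 -0.003 0 0;0 -0.003 0 0;0 -0.003 0 0;0 -0.002 0 0;0 0 0 0")

```text
t: 23.87
eef_pos: [0.5488, -0.2476, 0.1643]
tool_rot: [0.0, -0.017, 1.0, -0.0]
contact_force: [0.3, 1.1, 0.1]
gripper_width: 0.3
```

Run:
```python
from h import *
o=bot.get_obs();print(o['t'],o['eef_pos'],o['tool_rot'],o['contact_force'],o['q'][6])
snap('wrist','w18.png',(180,120,380,320),3);snap('side','s24.png',(300,155,440,275),5)
```

```text
23.8667 [ 0.54875272 -0.2476341   0.16434726] [ 3.52485700e-06 -1.71583678e-02  9.99852761e-01 -2.18160390e-04] [0.32425074 1.08236961 0.10599696] 2.19924354159666
```

View pics/w18.png

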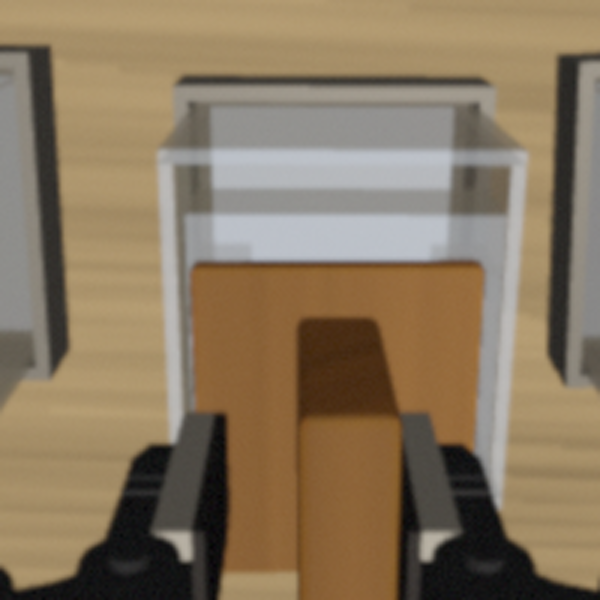

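View pics/s24.png

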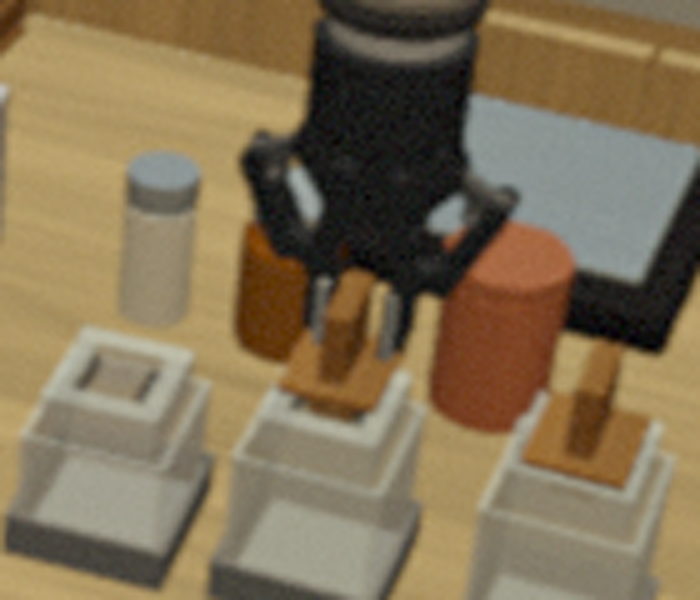

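Call:
drive_tool(increments="0 -0.003 0 0;0 -0.003 0 0;0 -0.003 0 0;0 -0.001 0 0;0 0 0 0")

```text
t: 24.38
eef_pos: [0.5488, -0.2575, 0.1644]
tool_rot: [0.0, -0.017, 1.0, -0.0]
contact_force: [0.6, 0.1, 1.2]
gripper_width: 0.299
```

Run:
```python
from h import *
o=bot.get_obs();print(o['t'],o['eef_pos'],o['tool_rot'],o['contact_force'],o['q'][6])
snap('wrist','w19.png',(180,120,380,320),3);snap('side','s25.png',(300,155,440,275),5)
```

```text
24.3833 [ 0.54877414 -0.25745052  0.16437654] [ 2.03108021e-05 -1.71903251e-02  9.99852222e-01 -1.65094465e-04] [0.57534756 0.06772255 1.1516994 ] 2.2157510295287866
```

View pics/w19.png

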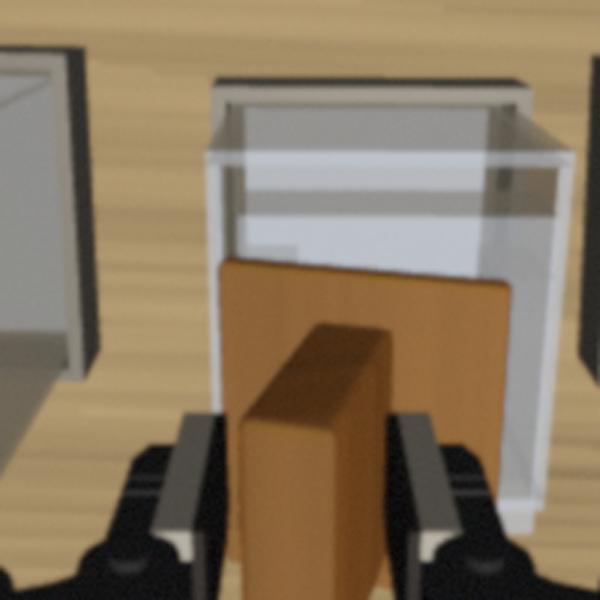

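View pics/s25.png

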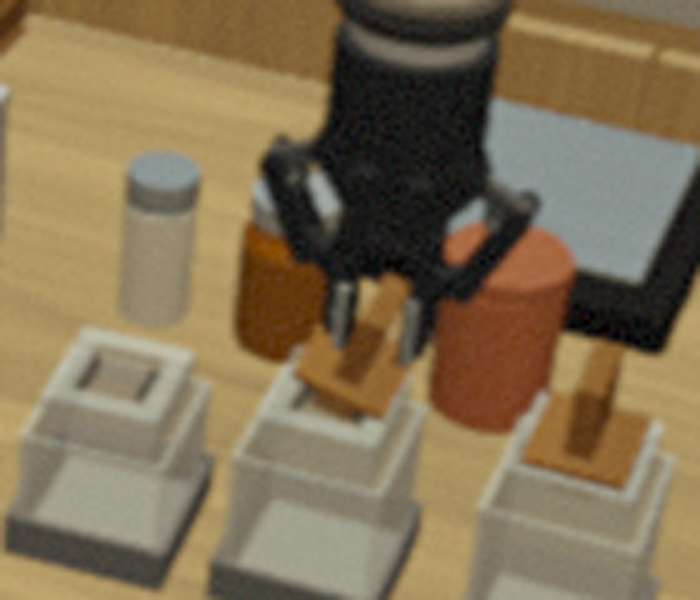

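Call:
drive_tool(increments="0 0.005 0 0;0 0.005 0 0;0 0.005 -0.002 0;0 0.003 -0.002 0;0 0 0 0;0 0 0 0")

```text
t: 24.98
eef_pos: [0.5489, -0.2382, 0.1601]
tool_rot: [-0.0, -0.018, 1.0, 0.0]
contact_force: [-0.5, 0.3, -0.5]
gripper_width: 0.299
```

Call:
drive_tool(increments="0 0 0 0;0 0 0 0;0 0 0 0;0 0 0 0;0 0 0 0", grip=0)

```text
t: 25.4
eef_pos: [0.549, -0.2395, 0.1605]
tool_rot: [0.0, -0.017, 1.0, -0.0]
contact_force: [0.8, -2.2, 1.1]
gripper_width: 0.163
```

Call:
drive_tool(increments="0 0 0.004 0;0 0 0.004 0;0 0 0.004 0;0 0 0 0")

```text
t: 25.73
eef_pos: [0.5493, -0.2388, 0.1733]
tool_rot: [0.001, -0.018, 1.0, -0.0]
contact_force: [-0.3, 0.4, -1.0]
gripper_width: 0.157
```

Run:
```python
from h import *
o=bot.get_obs();print(o['t'],o['eef_pos'],o['tool_rot'],o['contact_force'],o['q'][6])
snap('wrist','w20.png',(180,120,380,320),3);snap('side','s26.png',(300,155,440,275),5)
```

```text
25.7333 [ 0.54932669 -0.23882368  0.17327035] [ 5.96573162e-04 -1.76894195e-02  9.99843351e-01 -3.62616921e-05] [-0.25787242  0.37555917 -1.0177856 ] 2.179774997506384
```

View pics/w20.png

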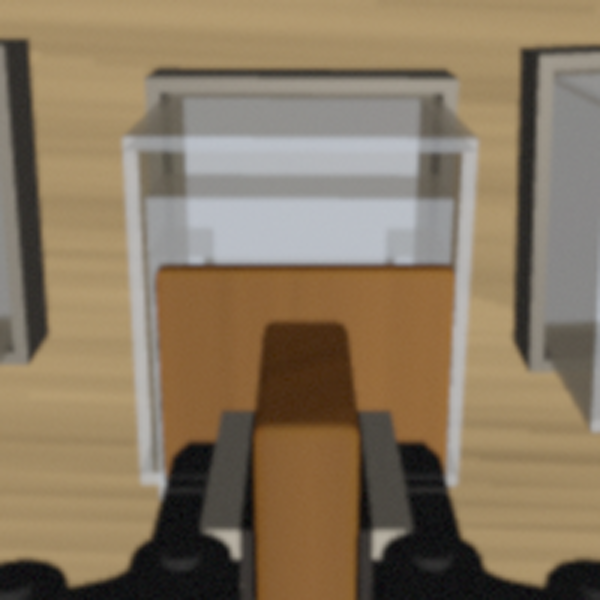

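View pics/s26.png

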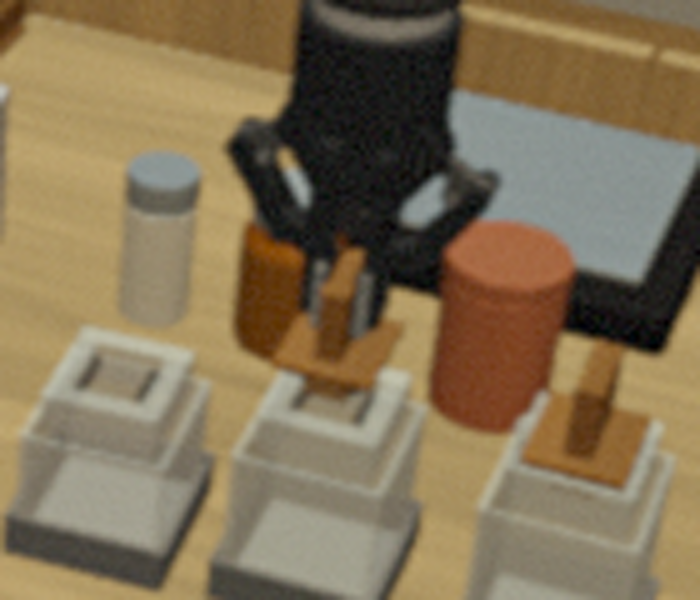

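Call:
drive_tool(increments="0 0 0.015 0;0 0 0.02 0;0 0.01 0.02 0;0 0.025 0.012 0.01;-0.001 0.033 0 0.01;-0.001 0.035 0 0.01;-0.001 0.035 0 0.01;-0.001 0.035 0 0;-0.001 0.035 0 0;-0.001 0.035 0 0;-0.001 0.035 0 0;-0.001 0.035 0 0")

```text
t: 26.83
eef_pos: [0.5404, 0.0759, 0.2393]
tool_rot: [-0.0, -0.038, 0.999, 0.0]
contact_force: [0.3, 0.2, -0.8]
gripper_width: 0.162
```

Call:
drive_tool(increments="-0.001 0.035 0 0;-0.001 0.035 0 0;-0.001 0.035 0 0;0 0.03 0 0;0 0.015 -0.02 0;0 0 -0.03 0;0 0 -0.03 0;0 0 -0.03 0;0 0 -0.02 0;0 0 0 0;0 0 0 0")

```text
t: 27.75
eef_pos: [0.5373, 0.2238, 0.1086]
tool_rot: [-0.001, -0.038, 0.999, -0.001]
contact_force: [-0.0, -0.5, -1.4]
gripper_width: 0.16
```

Run:
```python
from h import *
o=bot.get_obs();print(o['t'],o['eef_pos'],o['tool_rot'],o['contact_force'],o['q'][6])
snap('wrist','w21.png')
b=cv2.imread('pics/w21.png');cv2.imwrite('pics/w21z.png',cv2.resize(b[150:310,120:480],None,fx=2.2,fy=2.2,interpolation=cv2.INTER_CUBIC))
```

```text
27.75 [0.53727044 0.22376657 0.10864783] [-1.09964330e-03 -3.75219636e-02  9.99294979e-01 -6.61179952e-04] [-0.0150938  -0.51960124 -1.42320825] 1.3646509242361635
```

View pics/w21z.png

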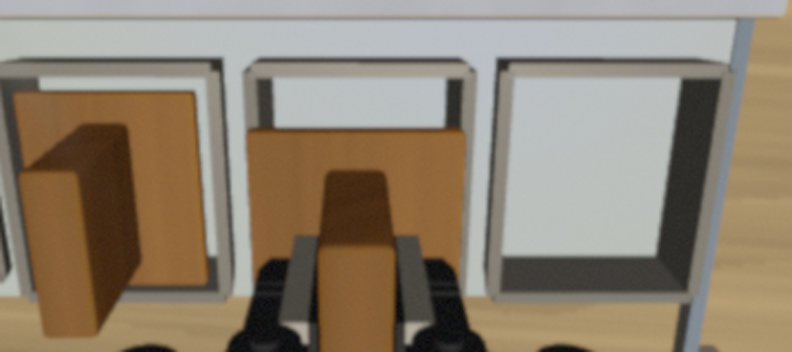

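Run:
```python
from h import *
c=bot.calibration('wrist')
w=lambda L:[(120+u/2.2,150+v/2.2) for u,v in L]
for k,L,z in(('p2far',[(246,66),(473,67)],.032),('p1',[(500,66),(731,68),(690,299),(489,299)],.032),('fl',[(248,130),(464,130)],.0746),('p3fl',[(14,93),(194,91),(208,286),(29,290)],.036)):
    P=np.array([onz(c,*p,z) for p in w(L)]);print(k,P.round(4)[:,:2].tolist(),P.mean(0).round(4),[np.linalg.norm(P[i]-P[i-1]).round(4) for i in range(len(P))])
```

```text
p2far [[0.5057, 0.1892], [0.5011, 0.2537]] [0.5034 0.2214 0.032 ] [np.float64(0.0647), np.float64(0.0647)]
p1 [[0.5003, 0.2614], [0.4959, 0.3272], [0.5708, 0.332], [0.5756, 0.2683]] [0.5356 0.2972 0.032 ] [np.float64(0.0756), np.float64(0.066), np.float64(0.075), np.float64(0.0639)]
fl [[0.5107, 0.196], [0.507, 0.2456]] [0.5088 0.2208 0.0746] [np.float64(0.0498), np.float64(0.0498)]
p3fl [[0.5175, 0.1245], [0.5131, 0.1753], [0.5752, 0.1799], [0.5807, 0.1246]] [0.5466 0.1511 0.036 ] [np.float64(0.0633), np.float64(0.0509), np.float64(0.0623), np.float64(0.0556)]
```

Call:
drive_tool(increments="0.0005 0.001 -0.01 0;0 0 -0.01 0;0 0 -0.006 0;0 0 -0.004 0;0 0 0 0;0 0 0 0")

```text
t: 28.3
eef_pos: [0.5383, 0.2251, 0.0791]
tool_rot: [-0.0, -0.038, 0.999, -0.0]
contact_force: [-0.4, -0.4, -0.2]
gripper_width: 0.163
```

Call:
drive_tool(increments="0 0 -0.003 0;0 0 -0.002 0;0 0 0 0")

```text
t: 28.55
eef_pos: [0.5382, 0.2252, 0.074]
tool_rot: [-0.0, -0.038, 0.999, -0.0]
contact_force: [0.3, 0.8, 0.1]
gripper_width: 0.157
```

Call:
drive_tool(increments="0 0 -0.002 0;0 0 -0.002 0;0 0 0 0")

```text
t: 28.8
eef_pos: [0.5389, 0.2251, 0.0705]
tool_rot: [0.0, -0.037, 0.999, 0.0]
contact_force: [0.2, 0.2, 0.8]
gripper_width: 0.158
```

Call:
drive_tool(increments="0 0 -0.002 0;0 0 -0.001 0;0 0 0 0")

```text
t: 29.05
eef_pos: [0.5418, 0.2253, 0.0704]
tool_rot: [0.003, -0.037, 0.999, 0.001]
contact_force: [0.1, -3.1, 19.5]
gripper_width: 0.155
```

Contact with the floor: release, back off and check.

Call:
drive_tool(increments="0 0 0.002 0;0 0 0 0;0 0 0 0;0 0 0 0", grip=0.32)

```text
t: 29.38
eef_pos: [0.5379, 0.2252, 0.0689]
tool_rot: [-0.0, -0.038, 0.999, -0.0]
contact_force: [0.6, 0.2, 0.4]
gripper_width: 0.322
```

Call:
drive_tool(increments="0 0 0.02 0;0 0 0.025 0;0 0 0.025 0;0 0 0.02 0;-0.03 0 0.02 0;-0.03 0 0.02 0;0 0 0 0;0 0 0 0")

```text
t: 30.05
eef_pos: [0.4775, 0.2259, 0.2]
tool_rot: [0.0, -0.039, 0.999, 0.001]
contact_force: [0.6, 0.3, -0.3]
gripper_width: 0.326
```

Run:
```python
from h import *
o=bot.get_obs();print(o['t'],o['eef_pos'],o['tool_rot'],o['contact_force'],o['q'][6])
snap('wrist','w22.png')
snap('side','s27.png',(180,180,260,240),9)
b=cv2.imread('pics/w22.png');cv2.imwrite('pics/w22z.png',cv2.resize(b[190:310,120:450],None,fx=2.4,fy=2.4,interpolation=cv2.INTER_CUBIC))
```

```text
30.05 [0.47753715 0.22586814 0.20004947] [ 3.66321759e-04 -3.85126130e-02  9.99257705e-01  8.27037557e-04] [ 0.57385689  0.30067231 -0.34046408] 1.2383791824344572
```

View pics/w22z.png

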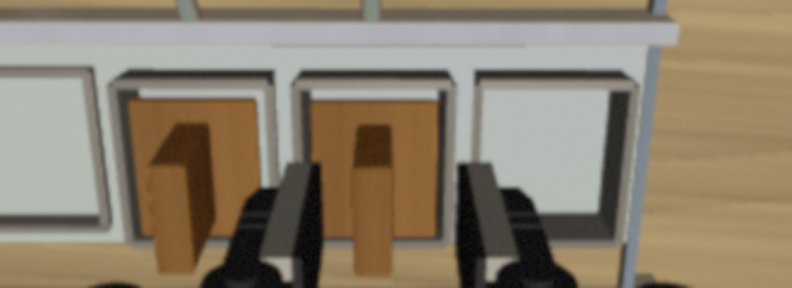

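View pics/s27.png

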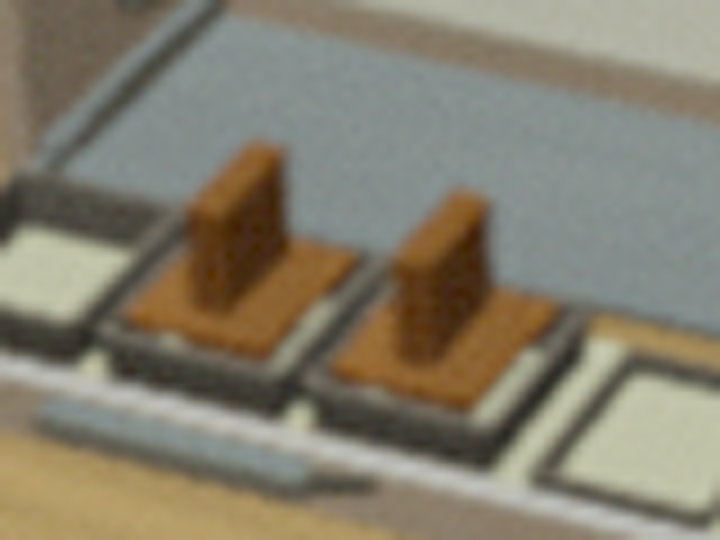

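Call:
drive_tool(increments="0.003 -0.034 0.003 -0.01;0.003 -0.034 0.003 -0.01;0.003 -0.034 0.003 -0.01;0.003 -0.034 0.003 -0.01;0.003 -0.034 0.003 -0.01;0.003 -0.034 0.003 -0.01;0.003 -0.034 0.003 -0.01;0.003 -0.034 0.003 -0.01;0.003 -0.034 0.003 -0.008;0.003 -0.034 0.003 0;0.003 -0.034 0.003 0;0.003 -0.034 0 0")

```text
t: 31.15
eef_pos: [0.5148, -0.1854, 0.2318]
tool_rot: [-0.0, 0.007, 1.0, -0.001]
contact_force: [0.6, 0.3, -0.6]
gripper_width: 0.316
```

Call:
drive_tool(increments="0.003 -0.034 0 0;0.003 -0.034 0 0;0.003 -0.034 0 0;0.003 -0.034 0 0;0.003 -0.034 0 0;0.003 -0.013 0 0;0 0 0 0;0 0 0 0")

```text
t: 31.82
eef_pos: [0.5321, -0.3666, 0.2309]
tool_rot: [-0.001, 0.007, 1.0, 0.0]
contact_force: [0.7, 0.0, -0.5]
gripper_width: 0.319
```

Run:
```python
from h import *
o=bot.get_obs();print(o['t'],o['eef_pos'],o['tool_rot'],o['contact_force'],o['q'][6])
snap('wrist','w23.png',(200,130,360,290),4)
```

```text
31.8167 [ 0.5320737  -0.36658698  0.23088682] [-1.07317871e-03  7.28071105e-03  9.99972915e-01  9.82119654e-05] [ 0.66352425  0.00225319 -0.46381631] 2.3364759622607405
```

View pics/w23.png

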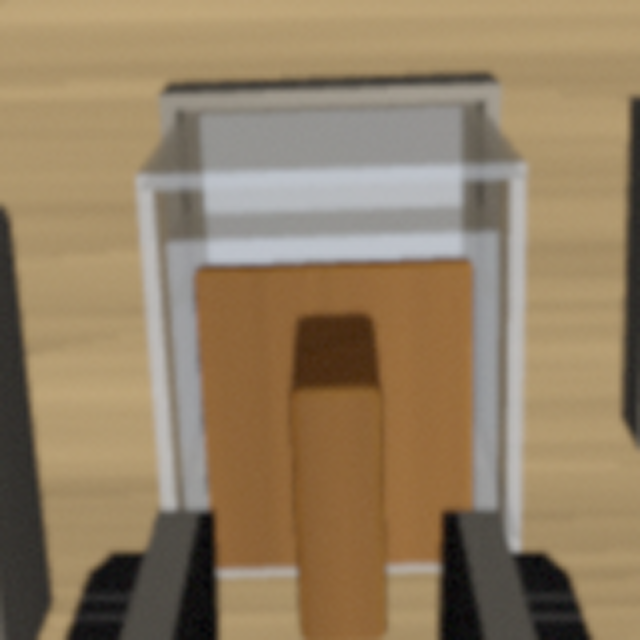

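Run:
```python
from h import *
c=bot.calibration('wrist')
w=lambda L:[(200+u/4,130+v/4) for u,v in L]
L=w([(196,267),(471,261),(471,565),(213,570)]);print(quad(c,L,.131));P=[onz(c,*p,.131) for p in L];print([np.arctan2(*(P[3]-P[0])[[1,0]]),np.arctan2(*(P[2]-P[1])[[1,0]]),np.arctan2(-(P[1]-P[0])[0],(P[1]-P[0])[1])])
L=w([(291,390),(381,387),(387,638),(302,640)]);print(quad(c,L,.171))
```

```text
(array([ 0.5437, -0.3643,  0.131 ]), [np.float64(0.0601), np.float64(0.0487), np.float64(0.0602), np.float64(0.0493)])
[np.float64(0.010767397333033902), np.float64(0.021804103112614704), np.float64(0.009805400326604317)]
(array([ 0.5434, -0.3643,  0.171 ]), [np.float64(0.0427), np.float64(0.0135), np.float64(0.0428), np.float64(0.0136)])
```

Call:
drive_tool(increments="0.006 0.001 -0.015 0.01;0.0055 0.001 -0.015 0.01;0 0 -0.015 0;0 0 -0.007 0;0 0 0 0;0 0 0 0", grip=0.3)

```text
t: 32.37
eef_pos: [0.5439, -0.363, 0.1795]
tool_rot: [-0.001, -0.004, 1.0, 0.0]
contact_force: [-0.5, -0.0, -0.7]
gripper_width: 0.3
```

Call:
drive_tool(increments="0 0.004 0 0;0 0.004 0 0;0 0.003 0 0;0 0.002 0 0;0 0.002 0 0;0 0.002 0 0;0 0.002 0 0;0 0.002 0 0;0 0.002 0 0;0 0 0 0")

```text
t: 33.2
eef_pos: [0.5445, -0.3479, 0.185]
tool_rot: [0.004, -0.002, 1.0, -0.006]
contact_force: [-2.7, -11.1, 10.7]
gripper_width: 0.3
```

Call:
drive_tool(increments="0 0.002 0 0;0 0.002 0 0;0 0.0015 0 0;0 0 0 0")

```text
t: 33.53
eef_pos: [0.5449, -0.3378, 0.1835]
tool_rot: [0.002, -0.003, 1.0, -0.002]
contact_force: [-2.0, -3.9, 12.0]
gripper_width: 0.3
```

Run:
```python
from h import *
o=bot.get_obs();print(o['t'],o['eef_pos'],o['tool_rot'],o['contact_force'],o['q'][6])
snap('wrist','w24.png',(180,120,380,320),3);snap('side','s28.png',(340,165,480,285),5)
```

```text
33.5333 [ 0.54487283 -0.33784345  0.18354681] [ 0.00237871 -0.00308525  0.99998977 -0.00229941] [-1.9884985  -3.86550822 11.99070088] 2.3311556844833095
```

View pics/w24.png

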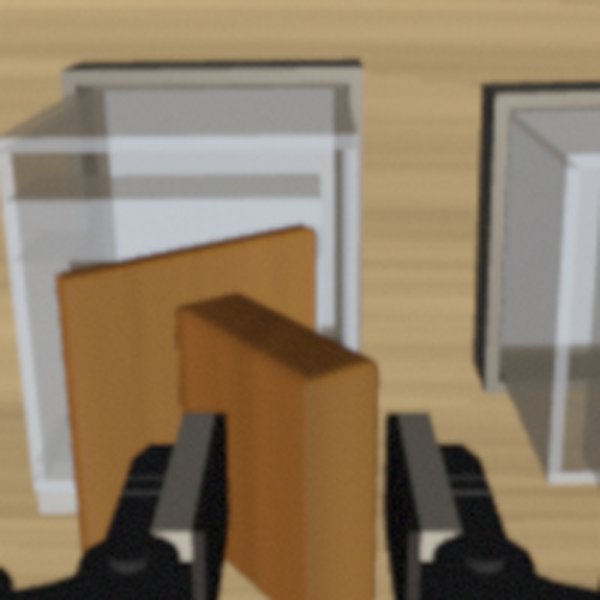

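View pics/s28.png

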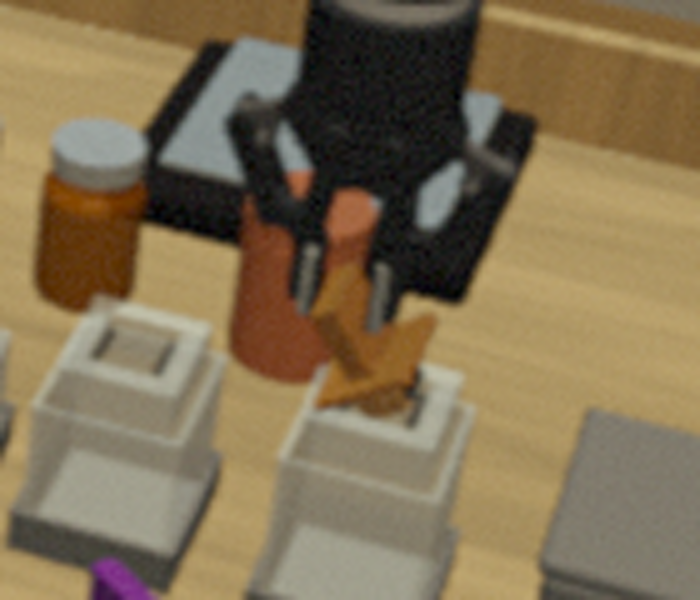

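Same behaviour as with stopper 2. Now the return swing.

Call:
drive_tool(increments="0 -0.004 0 0;0 -0.004 0 0;0 -0.004 0 0;0 -0.004 0 0;0 -0.003 0 0;0 -0.003 0 0;0 -0.002 0 0;0 0 0 0")

```text
t: 34.3
eef_pos: [0.5437, -0.3597, 0.1801]
tool_rot: [-0.0, -0.003, 1.0, 0.0]
contact_force: [-0.5, 0.5, 1.3]
gripper_width: 0.304
```

Call:
drive_tool(increments="0 -0.003 0 0;0 -0.003 0 0;0 -0.003 0 0;0 -0.003 0 0;0 -0.003 0 0;0 -0.003 0 0;0 -0.003 0 0;0 -0.002 0 0;0 0 0 0")

```text
t: 35.05
eef_pos: [0.5437, -0.3831, 0.1804]
tool_rot: [0.0, -0.003, 1.0, -0.0]
contact_force: [-1.0, -0.1, -0.7]
gripper_width: 0.3
```

Run:
```python
from h import *
o=bot.get_obs();print(o['t'],o['eef_pos'],o['tool_rot'],o['contact_force'],o['q'][6])
snap('wrist','w25.png',(180,120,380,320),3);snap('side','s29.png',(340,165,480,285),5)
```

```text
35.05 [ 0.5436945 -0.3830658  0.1803523] [ 2.39727998e-07 -3.22392916e-03  9.99994774e-01 -2.40940311e-04] [-0.98512486 -0.13346372 -0.73850832] 2.3969412858229093
```

View pics/w25.png

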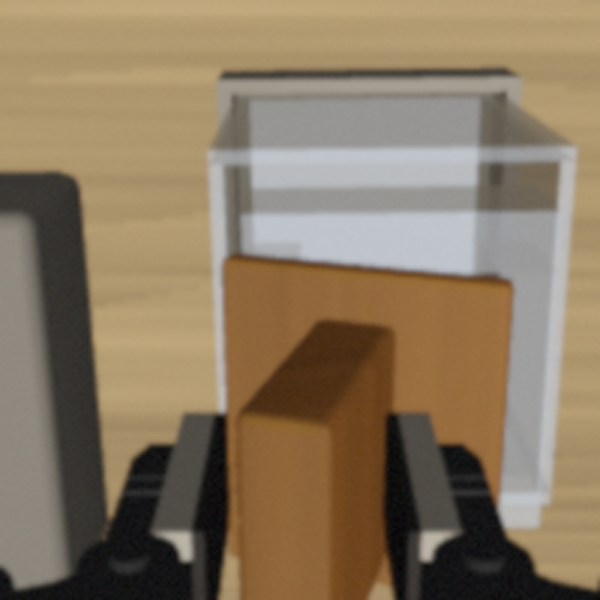

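View pics/s29.png

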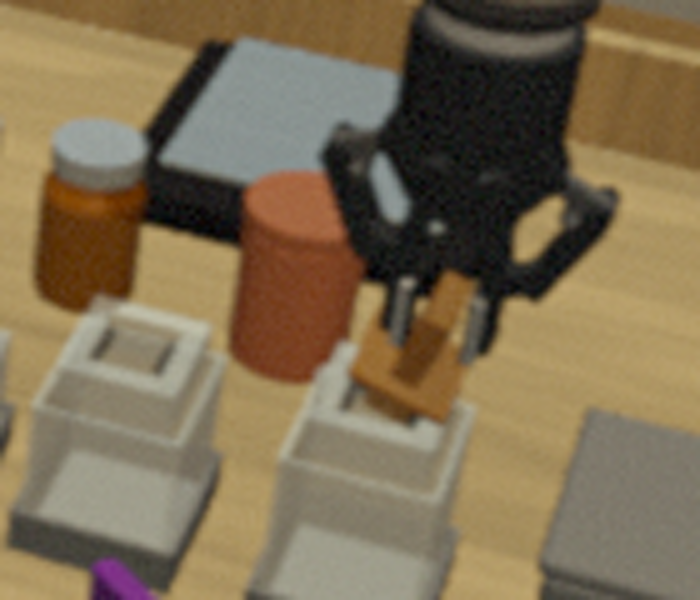

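Free, as stopper 2 was. Now centre, grip and lift it.

Call:
drive_tool(increments="0 0.005 0 0;0 0.005 0 0;0 0.005 -0.002 0;0 0.004 -0.002 0;0 0 0 0;0 0 0 0")

```text
t: 35.65
eef_pos: [0.544, -0.3626, 0.1761]
tool_rot: [-0.0, -0.004, 1.0, 0.0]
contact_force: [-0.2, 1.0, -0.2]
gripper_width: 0.298
```

Call:
drive_tool(increments="0 0 0 0;0 0 0 0;0 0 0 0;0 0 0 0;0 0 0 0", grip=0)

```text
t: 36.07
eef_pos: [0.5439, -0.364, 0.1766]
tool_rot: [0.0, -0.003, 1.0, -0.0]
contact_force: [1.4, -2.2, 1.5]
gripper_width: 0.157
```

Call:
drive_tool(increments="0 0 0.004 0;0 0 0.004 0;0 0 0.004 0;0 0 0 0")

```text
t: 36.4
eef_pos: [0.5443, -0.3634, 0.1893]
tool_rot: [0.001, -0.004, 1.0, -0.0]
contact_force: [0.4, -0.2, -0.3]
gripper_width: 0.158
```

Run:
```python
from h import *
o=bot.get_obs();print(o['t'],o['eef_pos'],o['tool_rot'],o['contact_force'],o['q'][6])
snap('wrist','w26.png',(180,120,380,320),3);snap('side','s30.png',(340,165,480,285),5)
```

```text
36.4 [ 0.54428251 -0.36341835  0.18930616] [ 5.56113693e-04 -3.65036376e-03  9.99993172e-01 -1.48217699e-04] [ 0.3932943  -0.17677344 -0.27392635] 2.3667329437940037
```

View pics/w26.png

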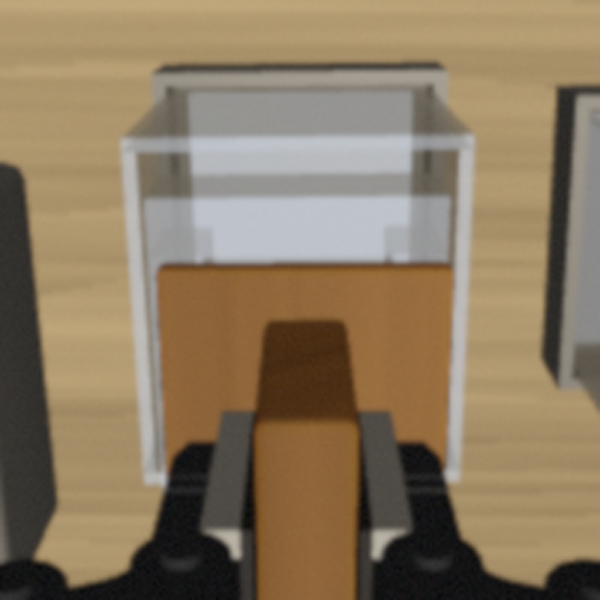

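View pics/s30.png

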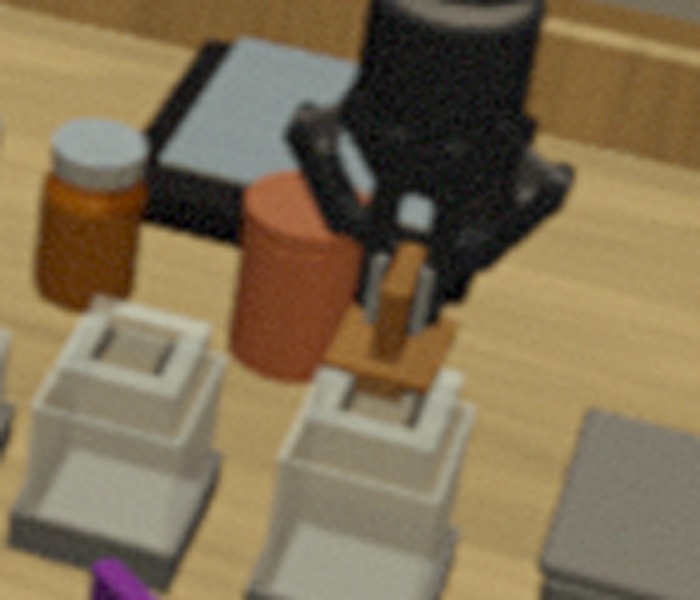

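Call:
drive_tool(increments="0 0 0.015 0;0 0 0.02 0;0 0.01 0.015 0;0 0.025 0.005 0.01;-0.001 0.033 0 0.01;-0.001 0.035 0 0.01;-0.001 0.035 0 0.01;-0.001 0.035 0 0.01;-0.001 0.035 0 0.01;-0.001 0.035 0 0.008;-0.001 0.035 0 0;-0.001 0.035 0 0")

```text
t: 37.5
eef_pos: [0.5353, -0.0479, 0.2437]
tool_rot: [0.0, -0.038, 0.999, 0.0]
contact_force: [0.6, -0.8, -0.6]
gripper_width: 0.158
```

Call:
drive_tool(increments="-0.001 0.035 0 0;-0.001 0.035 0 0;-0.001 0.035 0 0;-0.0007 0.035 0 0;0 0.035 0 0;0 0.035 0 0;0 0.035 0 0;0 0.035 0 0;0 0.035 0 0;0 0.025 0 0;0 0.007 -0.02 0;0 0 -0.02 0")

```text
t: 38.5
eef_pos: [0.5314, 0.3017, 0.2039]
tool_rot: [0.001, -0.041, 0.999, 0.002]
contact_force: [-0.5, 0.0, -0.8]
gripper_width: 0.155
```

Call:
drive_tool(increments="0 0 -0.03 0;0 0 -0.03 0;0 0 -0.03 0;0 0 0 0;0 0 0 0")

```text
t: 38.92
eef_pos: [0.5309, 0.2965, 0.1126]
tool_rot: [-0.001, -0.038, 0.999, -0.001]
contact_force: [0.6, -0.3, 0.5]
gripper_width: 0.157
```

Run:
```python
from h import *
o=bot.get_obs();print(o['t'],o['eef_pos'],o['tool_rot'],o['contact_force'],o['q'][6])
c=bot.calibration('wrist');snap('wrist','w27.png')
b=cv2.imread('pics/w27.png');cv2.imwrite('pics/w27z.png',cv2.resize(b[150:310,60:420],None,fx=2.2,fy=2.2,interpolation=cv2.INTER_CUBIC))
```

```text
38.9167 [0.53085939 0.2965415  0.11258726] [-1.42436327e-03 -3.77713981e-02  9.99285011e-01 -8.71985408e-04] [ 0.62871811 -0.2940936   0.50127901] 1.2607099561448871
```

View pics/w27z.png

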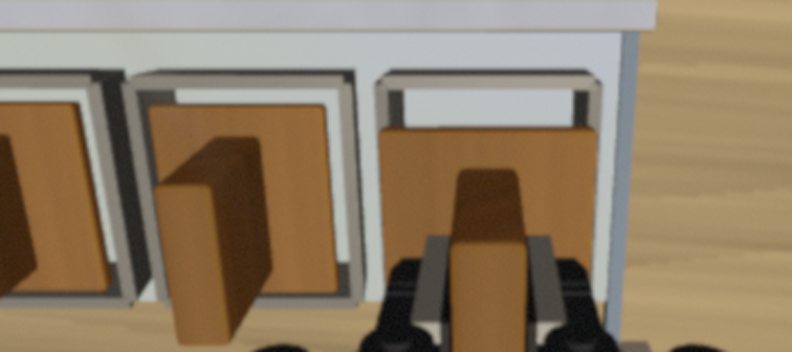

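Run:
```python
from h import *
c=bot.calibration('wrist')
w=lambda L:[(60+u/2.2,150+v/2.2) for u,v in L]
for k,L,z in(('p1far',[(377,78),(601,79)],.032),('fl',[(379,129),(596,129)],.0786),('p2fl',[(150,106),(325,105),(337,293),(170,296)],.036)):
    P=np.array([onz(c,*p,z) for p in w(L)]);print(k,P.round(4)[:,:2].tolist(),P.mean(0).round(4))
```

```text
p1far [[0.5043, 0.2612], [0.4997, 0.3267]] [0.502 0.294 0.032]
fl [[0.5046, 0.2686], [0.5008, 0.3185]] [0.5027 0.2935 0.0786]
p2fl [[0.5166, 0.1962], [0.5125, 0.247], [0.5743, 0.2511], [0.5794, 0.1982]] [0.5457 0.2231 0.036 ]
```

Call:
drive_tool(increments="0.001 0.0003 -0.01 0;0 0 -0.01 0;0 0 -0.01 0;0 0 -0.004 0;0 0 0 0;0 0 0 0")

```text
t: 39.47
eef_pos: [0.5331, 0.2968, 0.079]
tool_rot: [-0.0, -0.037, 0.999, -0.0]
contact_force: [0.1, -0.1, -0.3]
gripper_width: 0.16
```

Call:
drive_tool(increments="0 0 -0.003 0;0 0 -0.002 0;0 0 0 0")

```text
t: 39.72
eef_pos: [0.5331, 0.297, 0.0741]
tool_rot: [-0.0, -0.038, 0.999, -0.0]
contact_force: [0.2, 0.6, -1.7]
gripper_width: 0.156
```

Call:
drive_tool(increments="0 0 -0.002 0;0 0 -0.002 0;0 0 0 0")

```text
t: 39.97
eef_pos: [0.5346, 0.2971, 0.0716]
tool_rot: [0.001, -0.037, 0.999, 0.001]
contact_force: [0.8, -1.1, 6.7]
gripper_width: 0.152
```

Call:
drive_tool(increments="0 0 -0.001 0;0 0 0 0")

```text
t: 40.13
eef_pos: [0.5353, 0.2972, 0.0715]
tool_rot: [0.002, -0.037, 0.999, 0.001]
contact_force: [-0.5, -1.5, 12.9]
gripper_width: 0.16
```

Call:
drive_tool(increments="0 0 0 0;0 0 0 0;0 0 0 0", grip=0.32)

```text
t: 40.38
eef_pos: [0.533, 0.297, 0.0691]
tool_rot: [-0.0, -0.038, 0.999, -0.0]
contact_force: [-0.4, -0.9, -1.8]
gripper_width: 0.321
```

Call:
drive_tool(increments="0 0 0.02 0;0 0 0.025 0;0 0 0.025 0;0 0 0.02 0;-0.03 0 0.02 0;-0.03 0 0.02 0;0 0 0 0;0 0 0 0")

```text
t: 41.05
eef_pos: [0.4723, 0.2978, 0.2002]
tool_rot: [0.0, -0.039, 0.999, 0.001]
contact_force: [0.5, -0.8, -0.2]
gripper_width: 0.319
```

Run:
```python
from h import *
o=bot.get_obs();print(o['t'],o['eef_pos'],o['tool_rot'],o['contact_force'],o['q'][6])
snap('wrist','w28.png');snap('scene','s31.png',(90,180,250,300),5)
snap('side','s32.png',(165,180,255,240),8)
b=cv2.imread('pics/w28.png');cv2.imwrite('pics/w28z.png',cv2.resize(b[190:310,90:420],None,fx=2.4,fy=2.4,interpolation=cv2.INTER_CUBIC))
```

```text
41.05 [0.47225962 0.29781423 0.20019289] [ 3.37516839e-04 -3.86424370e-02  9.99252616e-01  9.25921709e-04] [ 0.47121239 -0.7739712  -0.15039367] 1.1421794074192155
```

View pics/w28z.png

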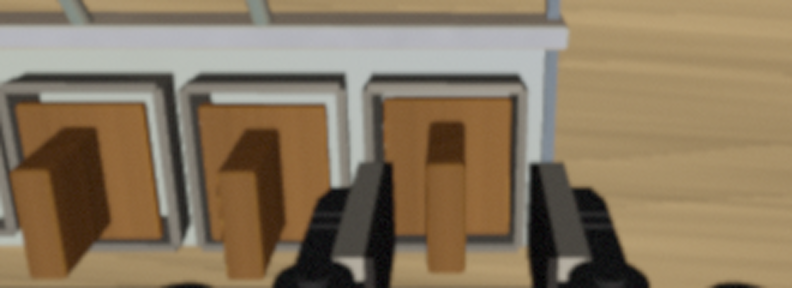

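View pics/s32.png

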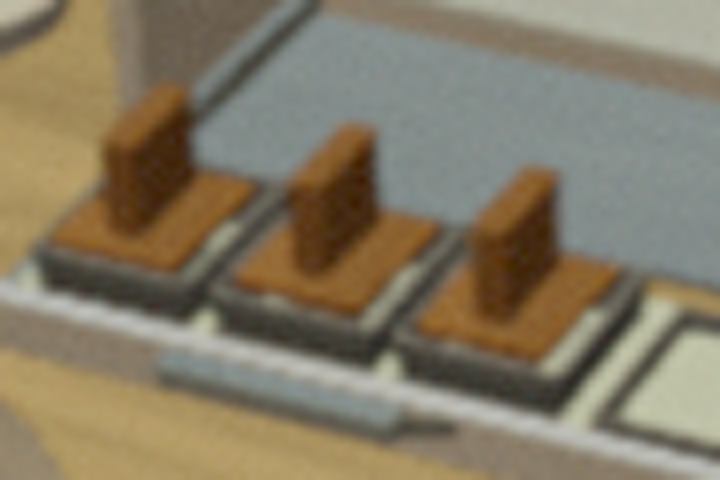

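View pics/s31.png

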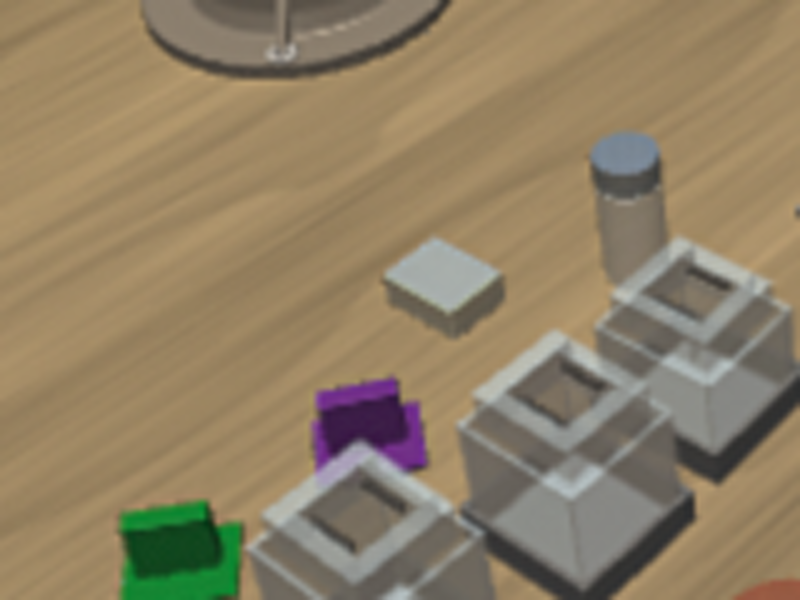

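Run:
```python
from h import *
S=bot.calibration('scene');D=bot.calibration('side')
P=[onz(S,90+u/5,180+v/5,.026).round(4) for u,v in((437,239),(385,280),(455,318),(504,279))];print(P,np.mean(P,0))
w=lambda L:[(165+u/8,180+v/8) for u,v in L]
for L in([(165,85),(192,95),(132,160),(105,148)],[(355,122),(378,133),(320,195),(292,183)],[(535,168),(558,175),(505,240),(473,228)]):print('tabtops',quad(D,w(L),.076))
```

```text
[array([ 0.3299, -0.1479,  0.026 ]), array([ 0.3342, -0.1932,  0.026 ]), array([ 0.3932, -0.1888,  0.026 ]), array([ 0.3903, -0.1468,  0.026 ])] [ 0.3619   -0.169175  0.026   ]
tabtops (array([0.5369, 0.2964, 0.076 ]), [np.float64(0.0458), np.float64(0.0125), np.float64(0.0468), np.float64(0.0131)])
tabtops (array([0.5471, 0.2247, 0.076 ]), [np.float64(0.0446), np.float64(0.0114), np.float64(0.0443), np.float64(0.0129)])
tabtops (array([0.5515, 0.1538, 0.076 ]), [np.float64(0.0433), np.float64(0.0094), np.float64(0.0447), np.float64(0.0136)])
```

Stone has been knocked to about (0.362, -0.169), near the inner reach limit. Next, look at it from above.

Call:
drive_tool(increments="-0.004 -0.036 0 -0.003;-0.004 -0.036 0 -0.003;-0.004 -0.036 0 -0.003;-0.004 -0.036 0 -0.003;-0.004 -0.036 0 -0.003;-0.004 -0.036 0 -0.003;-0.004 -0.036 0 -0.003;-0.004 -0.036 0 -0.003;-0.004 -0.036 0 -0.003;-0.004 -0.036 0 -0.003;-0.004 -0.036 0 -0.003;-0.004 -0.036 0 -0.003", grip=0.8)

```text
t: 42.2
eef_pos: [0.4248, -0.1375, 0.1989]
tool_rot: [-0.0, -0.019, 1.0, -0.0]
contact_force: [2.0, 0.1, -1.1]
gripper_width: 0.799
```

Call:
drive_tool(increments="0 -0.034 -0.01 0;0 0 -0.02 0;0 0 0 0;0 0 0 0")

```text
t: 42.53
eef_pos: [0.4243, -0.1696, 0.1683]
tool_rot: [-0.002, -0.019, 1.0, -0.0]
contact_force: [0.4, -0.5, 0.2]
gripper_width: 0.802
```

Run:
```python
from h import *
o=bot.get_obs();print(o['t'],o['eef_pos'],o['tool_rot'],o['contact_force'],o['q'])
snap('wrist','w29.png');snap('side','s33.png',(230,210,390,330),5)
```

```text
42.5333 [ 0.42427622 -0.16961481  0.16825304] [-1.94067193e-03 -1.86062033e-02  9.99824969e-01 -2.71470287e-04] [ 0.38936121 -0.45138947  0.18974838] [-0.30477275  0.26959683  0.64279594  2.1731133  -0.22935972  0.7675836
  2.0954834 ]
```

View pics/w29.png

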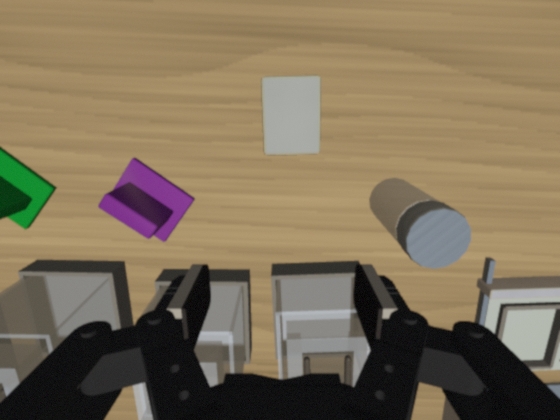

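View pics/s33.png

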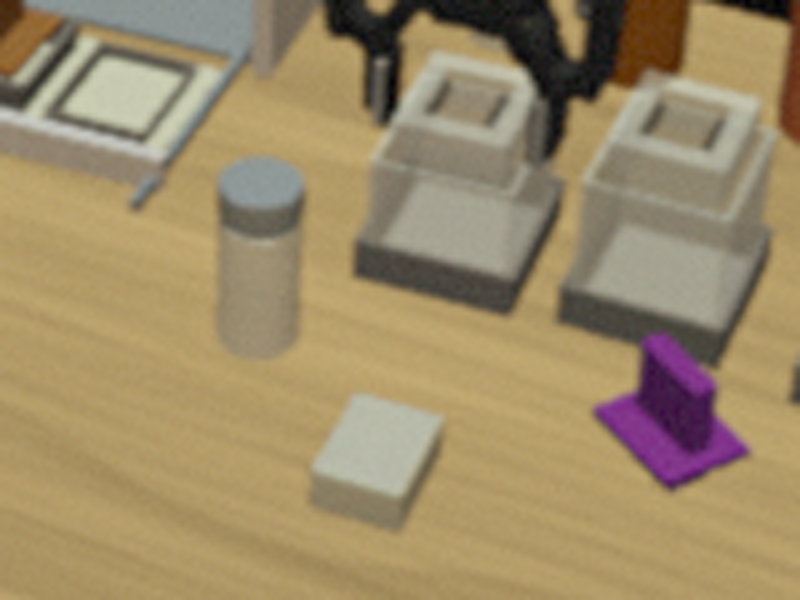

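Run:
```python
from h import *
c=bot.calibration('wrist');D=bot.calibration('side')
for cal,L in((c,[(262,77),(319,77),(319,154),(266,154)]),(D,[(230+u/5,210+v/5) for u,v in[(357,396),(442,417),(400,492),(312,466)]])):
    P=np.array([onz(cal,*p,.026) for p in L]);print(P.round(4)[:,:2].tolist(),P.mean(0).round(4),[np.linalg.norm(P[i]-P[i-1]).round(4) for i in range(4)])
# triangulated height
a=np.mean([(262,77),(319,77),(319,154),(266,154)],0);b=np.mean([(230+u/5,210+v/5) for u,v in[(357,396),(442,417),(400,492),(312,466)]],0)
print(tri([ray(c,*a),ray(D,*b)]))
```

```text
[[0.326, -0.1888], [0.3242, -0.1457], [0.3822, -0.1413], [0.3839, -0.1843]] [ 0.3541 -0.165   0.026 ] [np.float64(0.0581), np.float64(0.0432), np.float64(0.0581), np.float64(0.0431)]
[[0.3771, -0.1439], [0.3818, -0.1857], [0.3261, -0.1882], [0.3235, -0.1452]] [ 0.3522 -0.1658  0.026 ] [np.float64(0.0536), np.float64(0.0421), np.float64(0.0557), np.float64(0.0431)]
(array([ 0.35314063, -0.16517111,  0.02456672]), [np.float64(0.0001259201643043652), np.float64(0.00012592016430443818)])
```

Call:
drive_tool(increments="0 0.002 -0.03 0.02;0 0.002 -0.03 0;0 0 -0.03 0;0 0 -0.02 0;-0.01 0 0 0;-0.01 0 0 0;-0.005 0 0 0;0 0 0 0;0 0 0 0", grip=0.75)

```text
t: 43.38
eef_pos: [0.4008, -0.165, 0.0607]
tool_rot: [0.001, -0.03, 1.0, -0.0]
contact_force: [0.1, -0.4, 0.2]
gripper_width: 0.75
```

Run:
```python
from h import *
o=bot.get_obs();print(o['t'],o['eef_pos'],o['tool_rot'],o['contact_force'],o['q'])
```

```text
43.3833 [ 0.40081424 -0.16504973  0.06070699] [ 1.41227858e-03 -2.95491088e-02  9.99562332e-01 -1.57733140e-05] [ 0.06074721 -0.42586805  0.18582368] [-0.15088027  0.4455548   0.48145081  2.28917294 -0.44018083  0.48964198
  2.31295371]
```

Call:
drive_tool(increments="-0.006 0 0 0;-0.006 0 0 0;0 0 0 0;0 0 0 0")

```text
t: 43.72
eef_pos: [0.3878, -0.165, 0.0595]
tool_rot: [0.0, -0.029, 1.0, 0.0]
contact_force: [-0.2, -0.3, 1.1]
gripper_width: 0.754
```

Run:
```python
from h import *
o=bot.get_obs();print(o['t'],o['eef_pos'],o['tool_rot'],o['contact_force'],o['q'])
```

```text
43.7167 [ 0.38784403 -0.1649863   0.0594614 ] [ 1.92035595e-05 -2.94403954e-02  9.99566532e-01  1.06529313e-04] [-0.21709369 -0.32823392  1.11969073] [-0.14486179  0.43511273  0.48024132  2.31410435 -0.43946916  0.47597073
  2.32195981]
```

Call:
drive_tool(increments="-0.005 0 -0.005 0;-0.005 0 -0.005 0;-0.005 0 -0.005 0;0 0 0 0;0 0 0 0")

```text
t: 44.13
eef_pos: [0.3723, -0.165, 0.0438]
tool_rot: [-0.001, -0.029, 1.0, 0.0]
contact_force: [0.2, 0.7, 0.1]
gripper_width: 0.75
```

Run:
```python
from h import *
o=bot.get_obs();print(o['t'],o['eef_pos'],o['tool_rot'],o['contact_force'],o['q'])
```

```text
44.1333 [ 0.37228965 -0.16501435  0.04380665] [-7.73144160e-04 -2.92591606e-02  9.99571535e-01  2.23784886e-04] [0.15313512 0.69719453 0.07902495] [-0.10294209  0.45271913  0.43981346  2.34802521 -0.47167366  0.42214342
  2.36248853]
```

Call:
drive_tool(increments="-0.004 0 -0.005 0;-0.004 0 -0.005 0;-0.004 0 -0.003 0;0 0 0 0;0 0 0 0")

```text
t: 44.55
eef_pos: [0.3606, -0.165, 0.0311]
tool_rot: [-0.0, -0.029, 1.0, 0.0]
contact_force: [0.7, -0.8, 0.4]
gripper_width: 0.745
```

Run:
```python
from h import *
o=bot.get_obs();print(o['t'],o['eef_pos'],o['tool_rot'],o['contact_force'],o['q'])
snap('wrist','w30.png')
```

```text
44.55 [ 0.36062793 -0.16501843  0.03107543] [-4.10304651e-04 -2.93216057e-02  9.99569931e-01  1.69348278e-04] [ 0.68846147 -0.80812339  0.42298937] [-0.0622784   0.46873305  0.39916209  2.37354668 -0.50032207  0.37483381
  2.39787855]
```

View pics/w30.png

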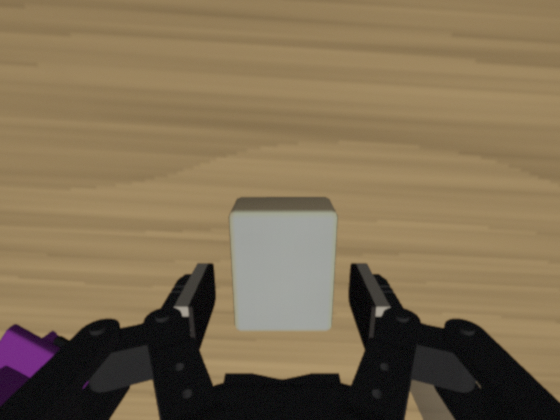

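Call:
drive_tool(increments="0 0 0 0;0 0 0 0;0 0 0 0;0 0 0 0;0 0 0 0", grip=0.3, squeeze=40)

```text
t: 45.02
eef_pos: [0.3616, -0.1651, 0.0317]
tool_rot: [0.0, -0.03, 1.0, -0.0]
contact_force: [-1.0, 0.8, 6.0]
gripper_width: 0.529
```

Run:
```python
from h import *
o=bot.get_obs();print(o['t'],o['eef_pos'],o['tool_rot'],o['contact_force'])
c=bot.calibration('wrist')
im=snap('wrist','w31.png',(180,150,390,360),3)
L=[(231,211),(336,211),(332,330),(234,330)]
P=np.array([onz(c,*p,.026) for p in L]);print(P.round(4)[:,:2].tolist(),P.mean(0).round(4),[np.linalg.norm(P[i]-P[i-1]).round(4) for i in range(4)])
```

```text
45.0167 [ 0.36159693 -0.16508702  0.0316517 ] [ 4.01663047e-04 -2.95904209e-02  9.99562027e-01 -1.61489778e-05] [-1.01094639  0.77591927  5.987181  ]
[[0.3246, -0.1894], [0.322, -0.1463], [0.3804, -0.1417], [0.3831, -0.1874]] [ 0.3525 -0.1662  0.026 ] [np.float64(0.0585), np.float64(0.0432), np.float64(0.0585), np.float64(0.0458)]
```

View pics/w31.png

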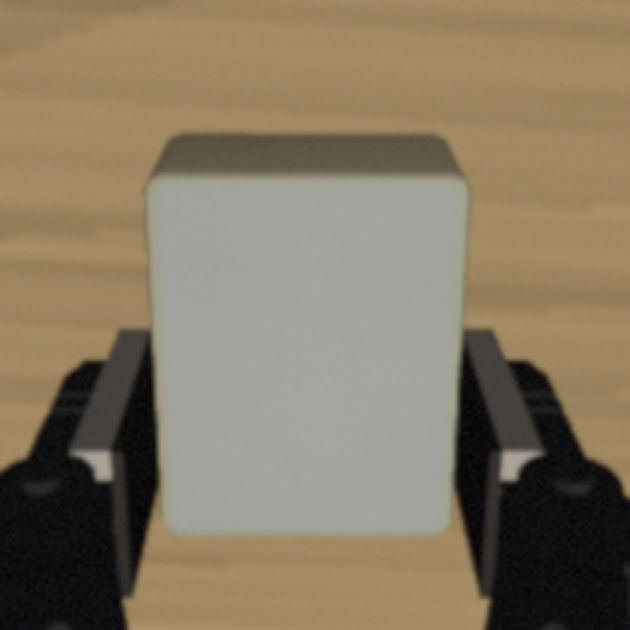

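Call:
drive_tool(increments="0.003 0 0.015 0;0.006 0 0.025 0;0.01 0 0.03 0;0.012 0 0.03 0;0.014 0 0.03 0;0.014 0.01 0.02 0.004;0.016 0.025 0 0.004;0.016 0.025 0 0.004;0.016 0.025 0 0.004;0.016 0.025 0 0;0.016 0.025 0 0;0.016 0.025 0 0")

```text
t: 46.07
eef_pos: [0.5165, -0.0035, 0.1812]
tool_rot: [-0.0, -0.038, 0.999, 0.0]
contact_force: [0.1, -0.5, -1.3]
gripper_width: 0.522
```

Call:
drive_tool(increments="0.016 0.025 0 0;0.015 0.025 0 0;0.01 0.025 0 0;0 0.008 -0.02 0;0 0 -0.03 0;0 0 -0.03 0;0 0 -0.02 0;0 0 0 0;0 0 0 0")

```text
t: 46.82
eef_pos: [0.5564, 0.0777, 0.0806]
tool_rot: [-0.001, -0.038, 0.999, -0.0]
contact_force: [0.8, -0.1, -0.7]
gripper_width: 0.529
```

Run:
```python
from h import *
o=bot.get_obs();print(o['t'],o['eef_pos'],o['tool_rot'],o['contact_force'],o['q'][6])
c=bot.calibration('wrist');snap('wrist','w32.png')
b=cv2.imread('pics/w32.png');cv2.imwrite('pics/w32z.png',cv2.resize(b[130:340,160:480],None,fx=2.4,fy=2.4,interpolation=cv2.INTER_CUBIC))
```

```text
46.8167 [0.55639122 0.07772343 0.08063802] [-1.24469907e-03 -3.75390054e-02  9.99294293e-01 -4.36387474e-04] [ 0.81544375 -0.14000398 -0.67542224] 1.7543691699178372
```

View pics/w32z.png

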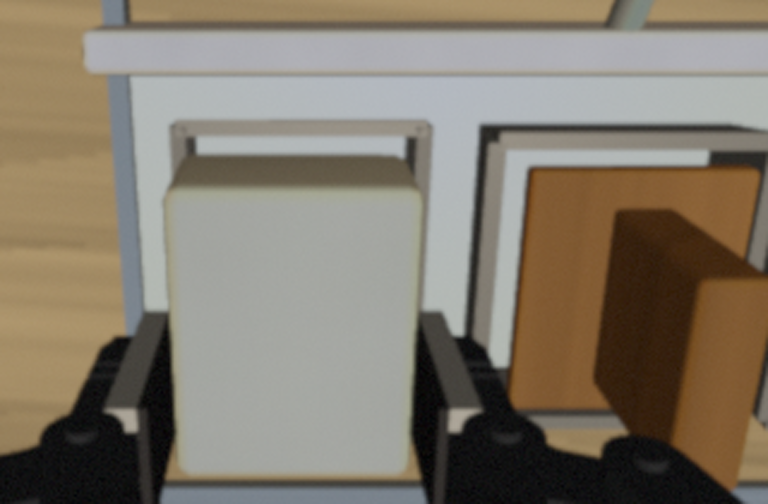

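Run:
```python
from h import *
c=bot.calibration('wrist')
w=lambda L:[(160+u/2.4,130+v/2.4) for u,v in L]
xd=np.array([.997,.0755])
for k,L,z,h in(('rim',[(172,124),(431,124)],.021,.0373),('bot',[(183,156),(406,156)],.049,.030),('top',[(168,189),(420,189),],.075,.030),('topnear',[(183,473),(408,473)],.075,-.03),('p3fl',[(529,168),(759,168)],.036,.03)):
    P=np.array([onz(c,*p,z) for p in w(L)]);m=P.mean(0)[:2]+h*xd;print(k,P.round(4)[:,:2].tolist(),m.round(4), np.linalg.norm(P[0]-P[1]).round(4))
```

```text
rim [[0.5218, 0.0451], [0.5172, 0.1069]] [0.5567 0.0788] 0.062
bot [[0.5216, 0.0514], [0.5182, 0.097]] [0.5498 0.0765] 0.0457
top [[0.5204, 0.0523], [0.5171, 0.0957]] [0.5486 0.0762] 0.0435
topnear [[0.5786, 0.0567], [0.5753, 0.1007]] [0.547  0.0764] 0.0441
p3fl [[0.5223, 0.127], [0.5184, 0.1783]] [0.5503 0.1549] 0.0514
```

Call:
drive_tool(increments="0.003 0.001 -0.007 0;0.003 0.0015 -0.007 0;0 0 -0.006 0;0 0 0 0;0 0 0 0;0 0 0 0")

```text
t: 47.37
eef_pos: [0.5633, 0.0804, 0.0615]
tool_rot: [0.0, -0.038, 0.999, 0.0]
contact_force: [0.1, 0.0, -1.9]
gripper_width: 0.526
```

Run:
```python
from h import *
o=bot.get_obs();print(o['t'],o['eef_pos'],o['tool_rot'],o['contact_force'],o['q'][6])
c=bot.calibration('wrist');snap('wrist','w33.png');snap('side','s34.png',(225,190,295,250),10);snap('scene','s35.png',(245,190,315,250),10)
b=cv2.imread('pics/w33.png');cv2.imwrite('pics/w33z.png',cv2.resize(b[130:340,160:480],None,fx=2.4,fy=2.4,interpolation=cv2.INTER_CUBIC))
```

```text
47.3667 [0.56325069 0.08037832 0.06145111] [ 4.87066936e-05 -3.75101873e-02  9.99296244e-01  2.14161132e-06] [ 0.08472672  0.03054415 -1.90268437] 1.7690569563337892
```

View pics/w33z.png

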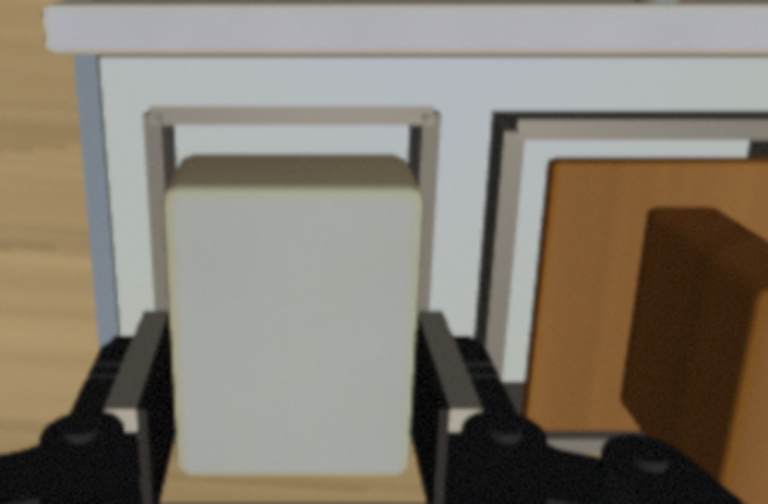

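View pics/s34.png

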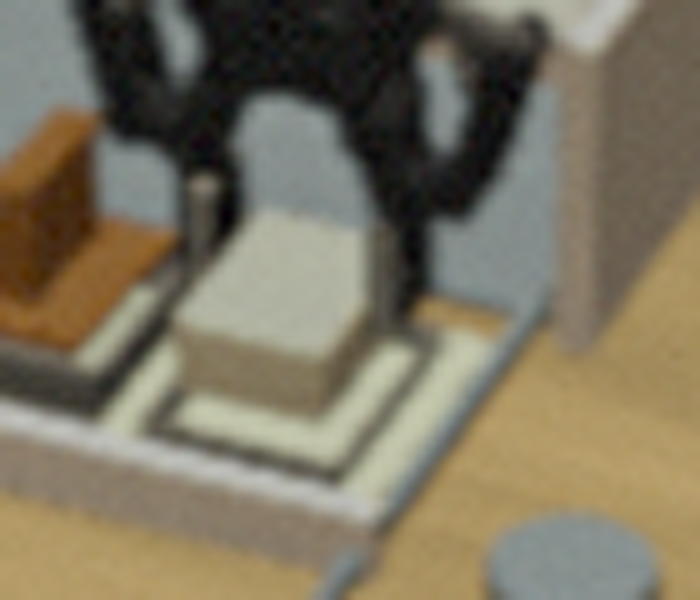

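View pics/s35.png

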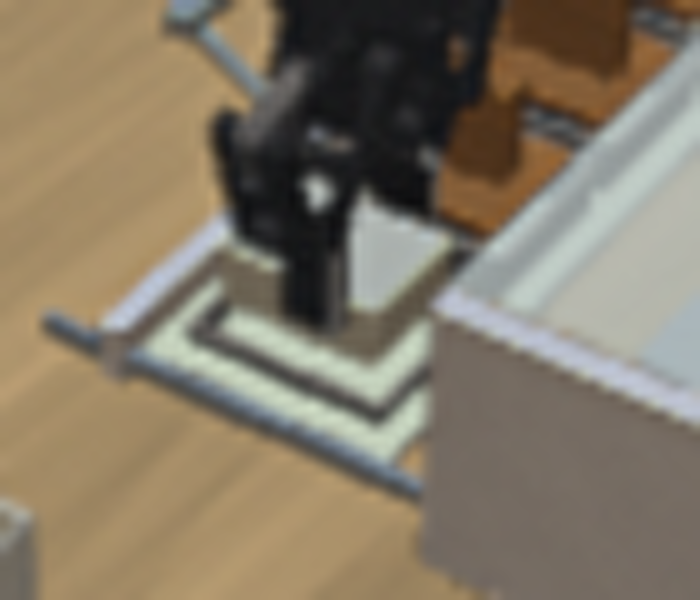

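Run:
```python
from h import *
c=bot.calibration('wrist');D=bot.calibration('side');S=bot.calibration('scene')
w=lambda L:[(160+u/2.4,130+v/2.4) for u,v in L]
xd=np.array([.997,.0755])
for k,L,z,h in(('rim',[(147,109),(439,109)],.021,.0373),('bot',[(182,156),(405,156)],.030,.030),('top',[(168,189),(419,189),],.056,.030),('p3fl',[(553,161),(820,160)],.036,.03)):
    P=np.array([onz(c,*p,z) for p in w(L)]);m=P.mean(0)[:2]+h*xd;print(k,P.round(4)[:,:2].tolist(),m.round(4), np.linalg.norm(P[0]-P[1]).round(4))
# side: front-left and front-right bottom corners of stone & rim front corners
d=lambda u,v,z:onz(D,225+u/10,190+v/10,z).round(4)
print('stone bot FL,FR',d(187,382,.030),d(318,410,.030),'rim outer FL,FR',d(150,418,.021),d(340,482,.021),'BR',d(440,335,.021),'stone BR top',d(365,235,.056))
s=lambda u,v,z:onz(S,245+u/10,190+v/10,z).round(4)
print('scene stone botm near corner',s(370,358,.030),'rim corner',s(380,420,.021))
```

```text
rim [[0.5199, 0.0452], [0.5153, 0.1067]] [0.5548 0.0788] 0.0617
bot [[0.5271, 0.054], [0.5237, 0.0992]] [0.5553 0.0789] 0.0453
top [[0.5257, 0.0551], [0.5225, 0.0979]] [0.554  0.0787] 0.0429
p3fl [[0.5209, 0.1272], [0.5168, 0.1793]] [0.5488 0.1555] 0.0522
stone bot FL,FR [0.53   0.0986 0.03  ] [0.5348 0.0604 0.03  ] rim outer FL,FR [0.5214 0.1056 0.021 ] [0.519  0.0453 0.021 ] BR [0.5941 0.0533 0.021 ] stone BR top [0.5825 0.0711 0.056 ]
scene stone botm near corner [0.5831 0.0628 0.03  ] rim corner [0.5973 0.0496 0.021 ]
```

Call:
drive_tool(increments="0 0 -0.005 0;0 0 -0.004 0;0 0 -0.003 0;0 0 0 0")

```text
t: 47.85
eef_pos: [0.5625, 0.0804, 0.0484]
tool_rot: [-0.001, -0.038, 0.999, -0.0]
contact_force: [-0.4, -0.6, -0.6]
gripper_width: 0.527
```

Call:
drive_tool(increments="0 0 -0.003 0;0 0 -0.001 0;0 0 0 0")

```text
t: 48.1
eef_pos: [0.5663, 0.0807, 0.0476]
tool_rot: [0.003, -0.037, 0.999, 0.001]
contact_force: [0.9, -0.6, 14.3]
gripper_width: 0.526
```

Call:
drive_tool(increments="0 0 0.001 0;0 0 0 0")

```text
t: 48.27
eef_pos: [0.5651, 0.0806, 0.0477]
tool_rot: [0.002, -0.037, 0.999, 0.0]
contact_force: [0.2, 0.8, 9.8]
gripper_width: 0.529
```

Run:
```python
from h import *
o=bot.get_obs();print(o['t'],o['eef_pos'],o['tool_rot'],o['contact_force'],o['q'][6])
c=bot.calibration('wrist');snap('wrist','w34.png');snap('side','s36.png',(225,190,295,250),10);snap('scene','s37.png',(245,190,315,250),10)
b=cv2.imread('pics/w34.png');cv2.imwrite('pics/w34z.png',cv2.resize(b[130:340,160:480],None,fx=2.4,fy=2.4,interpolation=cv2.INTER_CUBIC))
```

```text
48.2667 [0.56510429 0.0805725  0.04768298] [ 1.87761250e-03 -3.74637571e-02  9.99296172e-01  3.18465212e-04] [0.17907247 0.76672144 9.80405123] 1.7815313517308307
```

View pics/w34z.png

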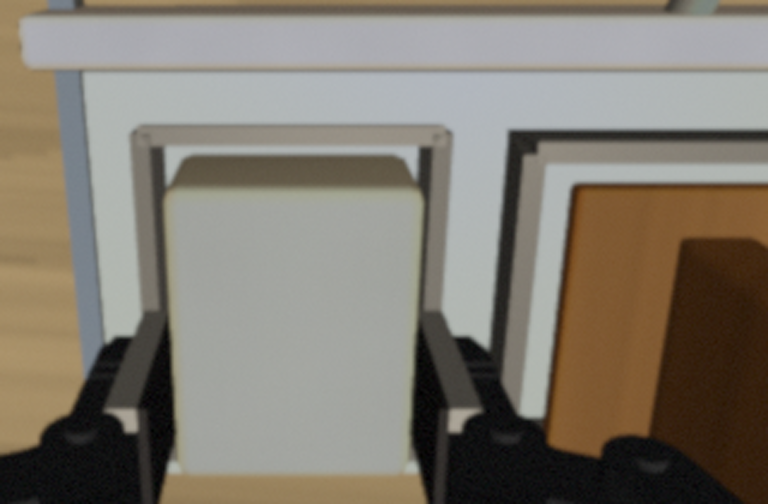

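View pics/s36.png

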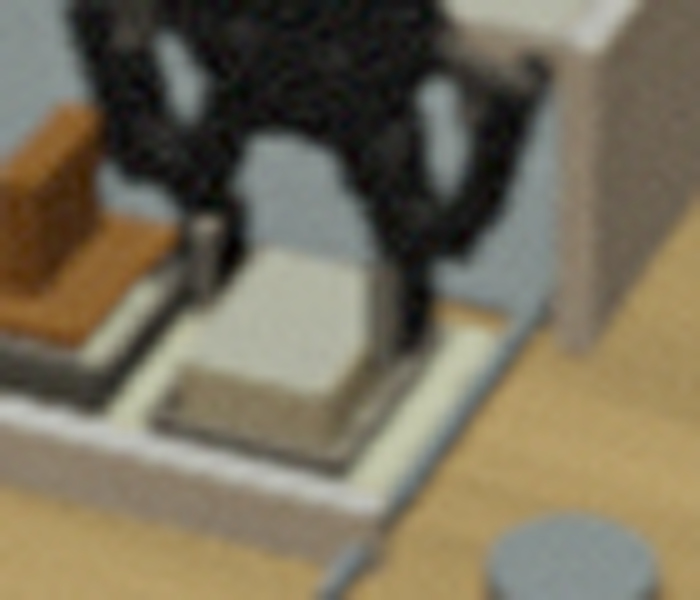

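View pics/s37.png

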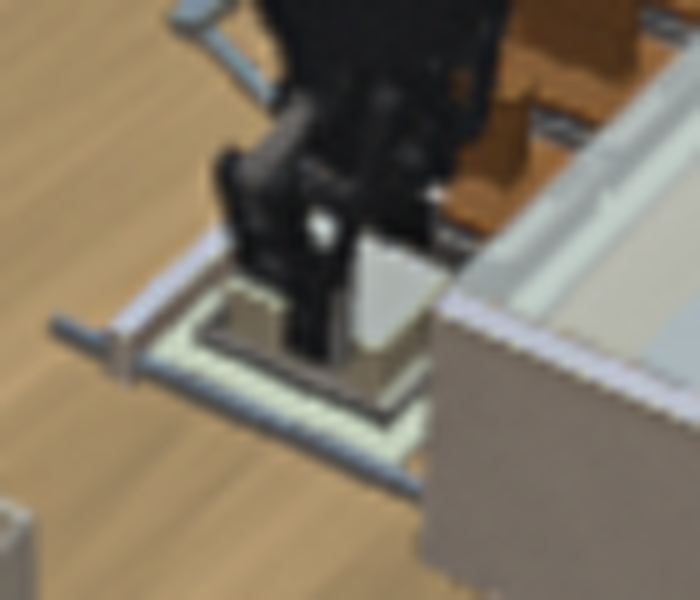

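Call:
drive_tool(increments="0 0 0.001 0;0 0 0 0")

```text
t: 48.58
eef_pos: [0.5636, 0.0805, 0.0477]
tool_rot: [0.0, -0.038, 0.999, 0.0]
contact_force: [-0.1, -0.3, 5.5]
gripper_width: 0.528
```

Call:
drive_tool(increments="0 0 0 0;0 0 0 0;0 0 0 0", grip=0.66)

```text
t: 48.83
eef_pos: [0.5626, 0.0804, 0.0469]
tool_rot: [-0.001, -0.038, 0.999, -0.0]
contact_force: [-0.4, -0.1, -0.8]
gripper_width: 0.658
```

Run:
```python
from h import *
o=bot.get_obs();print(o['t'],o['eef_pos'],o['tool_rot'],o['contact_force'],o['gripper_width'])
c=bot.calibration('wrist');snap('wrist','w35.png');snap('side','s38.png',(225,190,295,250),10)
b=cv2.imread('pics/w35.png');cv2.imwrite('pics/w35z.png',cv2.resize(b[130:340,160:480],None,fx=2.4,fy=2.4,interpolation=cv2.INTER_CUBIC))
```

```text
48.8333 [0.56264929 0.08042758 0.04689263] [-5.54420883e-04 -3.76167325e-02  9.99292082e-01 -9.29092750e-05] [-0.36442905 -0.14448352 -0.79758631] 0.6584624672472162
```

View pics/w35z.png

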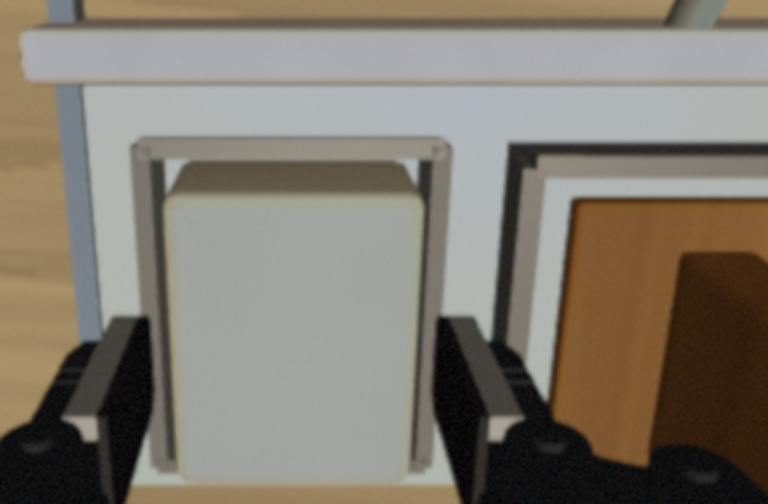

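View pics/s38.png

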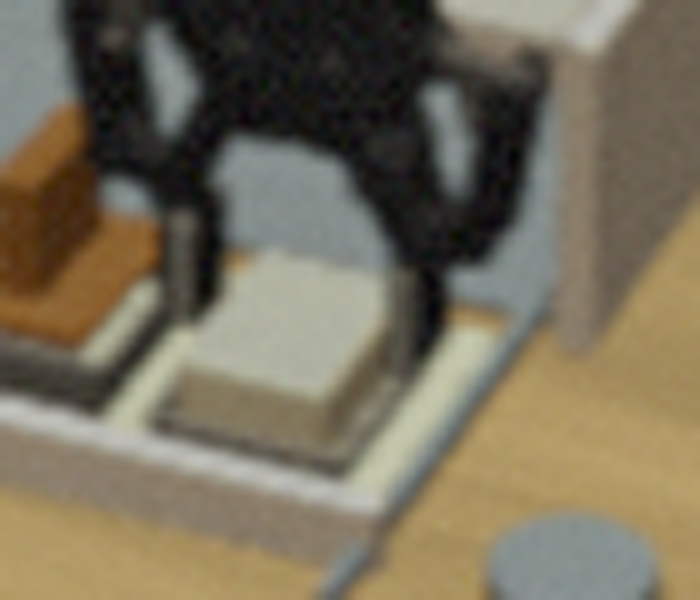

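Call:
drive_tool(increments="0 0 0.01 0;0 0 0.02 0;0 0 0.03 0;-0.02 0.01 0.03 0;-0.03 0.02 0.03 0;-0.03 0.03 0.02 0;-0.01 0.03 0 0;0 0 0 0;0 0 0 0")

```text
t: 49.68
eef_pos: [0.4793, 0.167, 0.1826]
tool_rot: [0.0, -0.04, 0.999, 0.001]
contact_force: [0.9, -0.7, 0.7]
gripper_width: 0.664
```

Run:
```python
from h import *
o=bot.get_obs();print(o['t'],o['eef_pos'],o['tool_rot'],o['contact_force'],o['gripper_width'])
c=bot.calibration('wrist');snap('wrist','w36.png');snap('side','s39.png',(160,175,300,245),5.5);snap('scene','s40.png',(240,155,340,235),8)
b=cv2.imread('pics/w36.png');cv2.imwrite('pics/w36z.png',cv2.resize(b[180:320,120:480],None,fx=2.2,fy=2.2,interpolation=cv2.INTER_CUBIC))
```

```text
49.6833 [0.47925186 0.1670231  0.18256094] [ 3.23042932e-04 -3.98179066e-02  9.99206619e-01  7.50056592e-04] [ 0.85541802 -0.68615887  0.6736053 ] 0.6636933644169971
```

View pics/w36z.png

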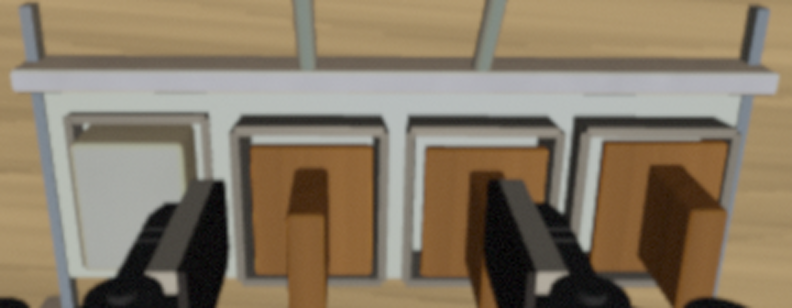

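View pics/s39.png

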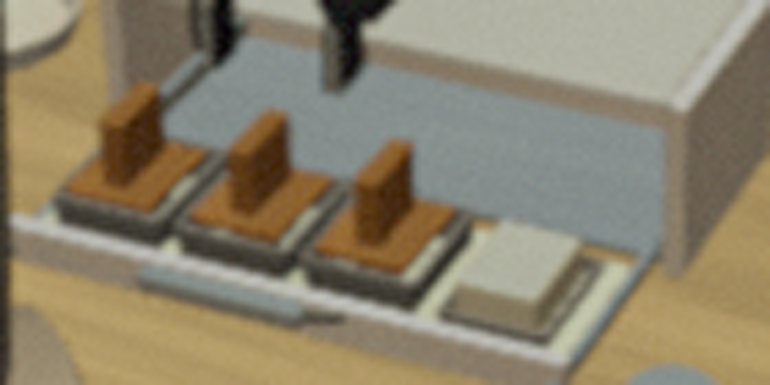

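View pics/s40.png

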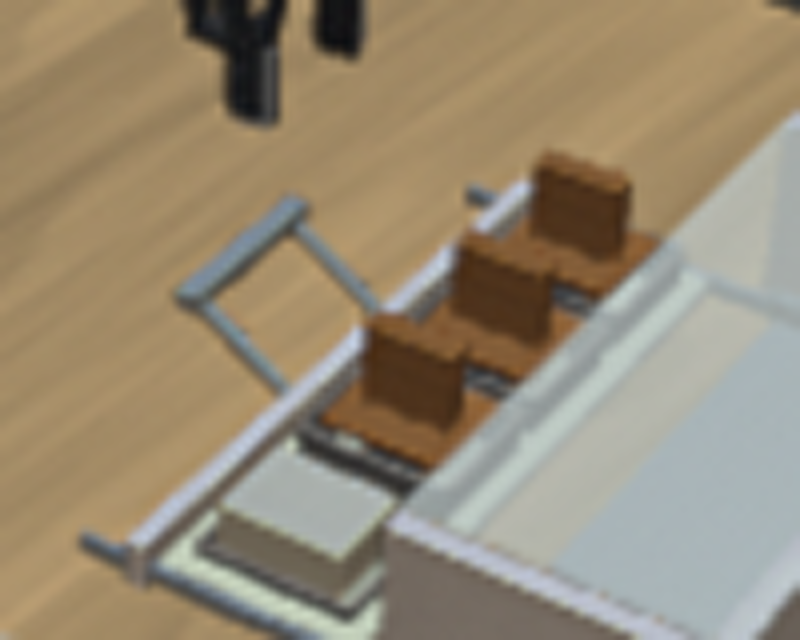

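Run:
```python
from h import *
c=bot.calibration('wrist');D=bot.calibration('side');S=bot.calibration('scene')
s=lambda u,v:(240+u/8,155+v/8); d=lambda u,v:(160+u/5.5,175+v/5.5)
st_s=[s(*p) for p in((300,448),(397,500),(335,555),(220,510))];st_d=[d(*p) for p in((510,222),(583,237),(525,305),(455,283))]
print('stone',tri([ray(S,*np.mean(st_s,0)),ray(D,*np.mean(st_d,0))]))
for n,a,b in(('p3',(418,335),(385,168)),('p2',(508,255),(260,137)),('p1',(585,170),(133,107))):
    print(n,tri([ray(S,*s(*a)),ray(D,*d(*b))]))
for z in(.036,.038,.040,.042):print(z,quad(S,st_s,z)[0],quad(D,st_d,z)[0])
```

```text
stone (array([0.5577253 , 0.08073317, 0.03746793]), [np.float64(2.597793416194982e-05), np.float64(2.5977934161913604e-05)])
p3 (array([0.55324296, 0.15488342, 0.07511343]), [np.float64(0.0012511390191806127), np.float64(0.0012511390191806203)])
p2 (array([0.54924124, 0.22593714, 0.07465146]), [np.float64(0.0007661126536926568), np.float64(0.000766112653692735)])
p1 (array([0.54071624, 0.29746016, 0.07695068]), [np.float64(0.000827830861811577), np.float64(0.0008278308618116044)])
0.036 [0.5564 0.0824 0.036 ] [0.5601 0.0818 0.036 ]
0.038 [0.5579 0.0805 0.038 ] [0.5575 0.0804 0.038 ]
0.04 [0.5593 0.0786 0.04  ] [0.555 0.079 0.04 ]
0.042 [0.5607 0.0767 0.042 ] [0.5524 0.0776 0.042 ]
```

Call:
drive_tool(increments="-0.01 0.03 0 0;-0.01 0.03 0 0;-0.01 0.03 -0.01 0;0 0 -0.01 0;0 0 0 0;0 0 0 0")

```text
t: 50.33
eef_pos: [0.4502, 0.253, 0.1611]
tool_rot: [-0.001, -0.037, 0.999, -0.001]
contact_force: [0.4, -0.5, 0.9]
gripper_width: 0.661
```

Run:
```python
from h import *
o=bot.get_obs();print(o['t'],o['eef_pos'],o['tool_rot'],o['contact_force'],o['gripper_width'])
c=bot.calibration('wrist');snap('wrist','w37.png')
b=cv2.imread('pics/w37.png');cv2.imwrite('pics/w37z.png',cv2.resize(b[200:380,160:420],None,fx=3,fy=3,interpolation=cv2.INTER_CUBIC))
```

```text
50.3333 [0.45024163 0.25295297 0.16111809] [-5.63438334e-04 -3.65442289e-02  9.99331223e-01 -1.14393469e-03] [ 0.42334642 -0.45005127  0.88077318] 0.6609808744201885
```

View pics/w37z.png

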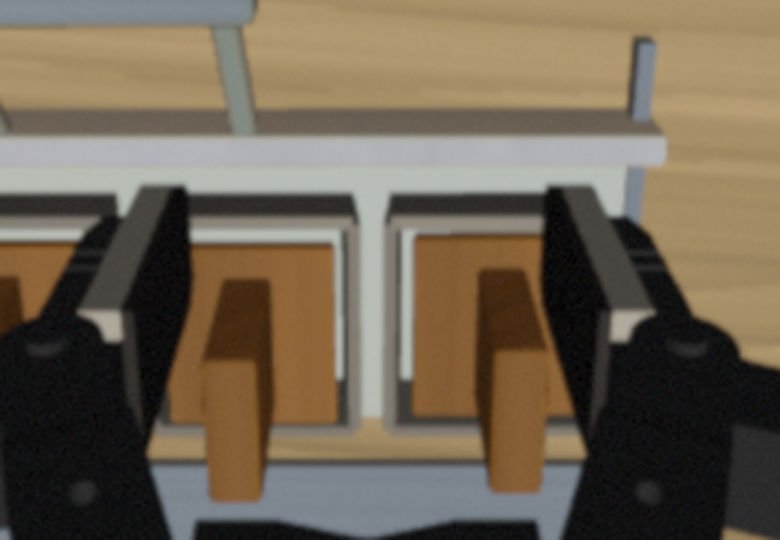

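All four pieces are in. Tab tops measure z≈0.075–0.077 and the stone top 0.0375, matching the given sizes on a floor at about 0.012. Now I'll close the fingers and push the tray home at the handle.

Call:
drive_tool(increments="-0.01 -0.015 0 0;-0.01 -0.015 0 0;-0.01 -0.015 0 0;-0.01 -0.015 0 0;-0.012 -0.013 0 0;0 0 0 0;0 0 0 0", grip=0, squeeze=30)

```text
t: 50.97
eef_pos: [0.3983, 0.1803, 0.1623]
tool_rot: [0.0, -0.036, 0.999, 0.0]
contact_force: [0.3, 0.3, -0.6]
gripper_width: 0.003
```

Call:
drive_tool(increments="0 0 -0.02 0;0 0 -0.025 0;0 0 -0.025 0;0 0 -0.02 0;0 0 -0.004 0;0 0 0 0;0 0 0 0")

```text
t: 51.55
eef_pos: [0.399, 0.182, 0.0683]
tool_rot: [0.0, -0.037, 0.999, 0.0]
contact_force: [1.0, 0.6, 0.8]
gripper_width: -0.002
```

Run:
```python
from h import *
o=bot.get_obs();print(o['t'],o['eef_pos'],o['tool_rot'],o['contact_force'],o['gripper_width'],o['q'])
snap('wrist','w38.png');snap('scene','s41.png',(230,140,350,240),6)
```

```text
51.55 [0.39896733 0.18196086 0.06833896] [ 4.41233816e-04 -3.71374545e-02  9.99310064e-01  1.06034989e-04] [0.97415576 0.58307545 0.7627009 ] -0.002459215695743747 [-0.94052865  0.42724659  0.44631754  2.27220003 -0.37537648  0.50892564
  1.44656496]
```

View pics/w38.png

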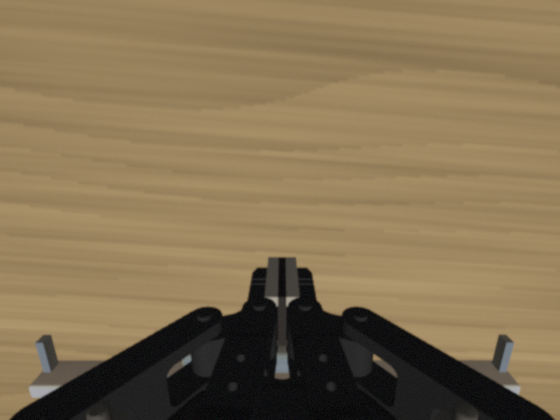

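View pics/s41.png

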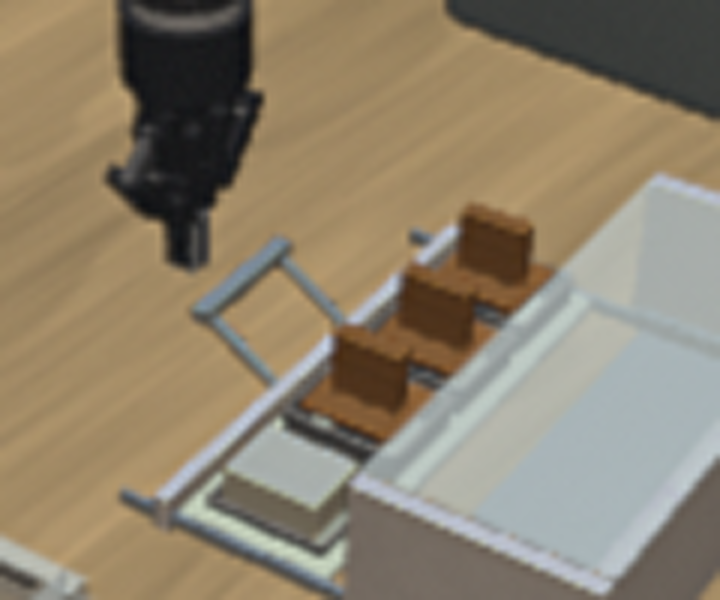

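Call:
drive_tool(increments="0.006 0.0005 0 0;0.006 0.0005 0 0;0.006 0.0005 0 0;0.008 0.0006 0 0;0.01 0.0008 0 0;0.01 0.0008 0 0;0.01 0.0008 0 0;0.01 0.0008 0 0;0.01 0.0008 0 0;0.01 0.0008 0 0;0.01 0.0008 0 0;0.01 0.0008 0 0")

```text
t: 52.65
eef_pos: [0.5049, 0.1902, 0.0676]
tool_rot: [-0.0, -0.037, 0.999, -0.0]
contact_force: [-1.0, -0.2, 0.7]
gripper_width: 0.0
```

Call:
drive_tool(increments="0.008 0.0006 0 0;0.006 0.0005 0 0;0.005 0.0004 0 0;0.004 0.0003 0 0;0 0 0 0")

```text
t: 53.07
eef_pos: [0.528, 0.1923, 0.0678]
tool_rot: [0.001, -0.037, 0.999, 0.0]
contact_force: [1.0, 0.6, 0.1]
gripper_width: -0.007
```

Call:
drive_tool(increments="0.004 0.0003 0 0;0.003 0.0002 0 0;0.003 0.0002 0 0;0 0 0 0")

```text
t: 53.4
eef_pos: [0.5376, 0.1931, 0.0678]
tool_rot: [0.0, -0.038, 0.999, 0.0]
contact_force: [0.2, 0.3, -0.0]
gripper_width: 0.0
```

Call:
drive_tool(increments="0.003 0.0002 0 0;0.002 0.0001 0 0;0 0 0 0")

```text
t: 53.65
eef_pos: [0.5398, 0.1932, 0.0673]
tool_rot: [-0.003, -0.038, 0.999, -0.0]
contact_force: [-7.4, 0.4, 5.4]
gripper_width: 0.002
```

Call:
drive_tool(increments="0.003 0.0002 0 0;0.002 0.0001 0 0;0 0 0 0")

```text
t: 53.9
eef_pos: [0.54, 0.1931, 0.0665]
tool_rot: [-0.008, -0.038, 0.999, -0.0]
contact_force: [-20.5, -1.8, 15.3]
gripper_width: 0.0
```

The tray is at its home stop, at the predicted x of 0.540. Retreat and check.

Call:
drive_tool(increments="-0.008 -0.0006 0 0;-0.015 -0.001 0 0;-0.02 -0.001 0 0;-0.02 0 0.02 0;-0.02 0 0.03 0;-0.01 0 0.03 0;0 0 0.03 0;0 0 0.03 0;0 0 0.02 0;0 0 0 0;0 0 0 0")

```text
t: 54.82
eef_pos: [0.4549, 0.1915, 0.229]
tool_rot: [0.002, -0.038, 0.999, 0.001]
contact_force: [-0.4, 0.2, -0.4]
gripper_width: -0.001
```

Run:
```python
from h import *
o=bot.get_obs();print(o['t'],o['eef_pos'],o['contact_force'])
snap('wrist','w39.png');snap('side','s42.png',(160,130,320,250),5);snap('scene','s43.png',(240,140,400,260),5);snap('scene','s44.png');snap('side','s45.png')
```

```text
54.8167 [0.45494017 0.19148094 0.22899731] [-0.40026663  0.24638806 -0.42330786]
```

View pics/w39.png

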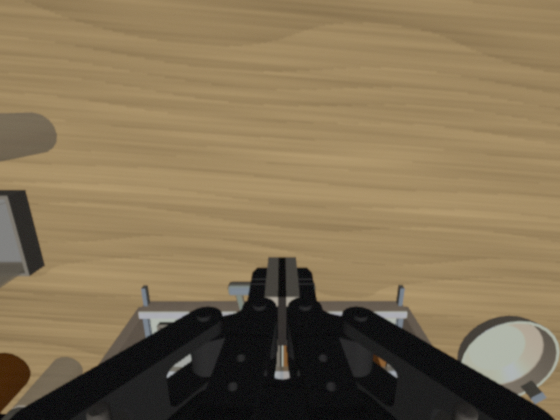

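View pics/s42.png

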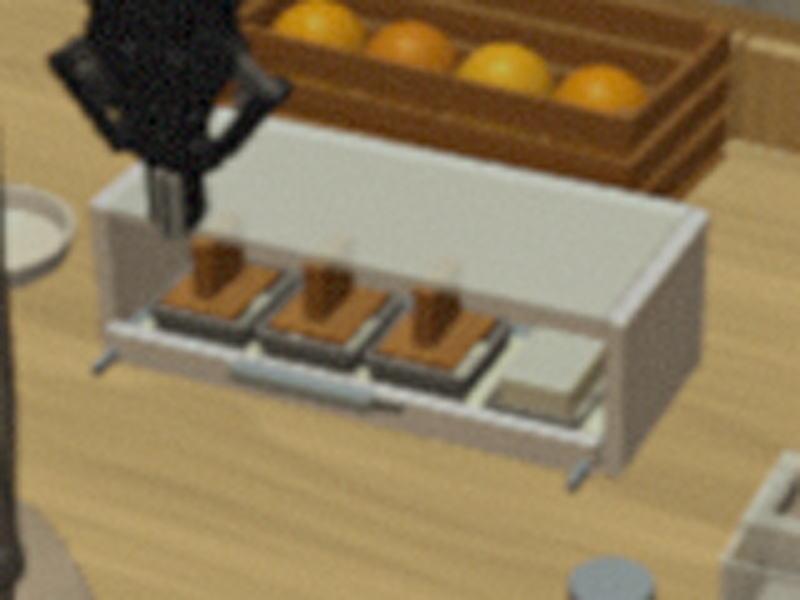

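View pics/s43.png

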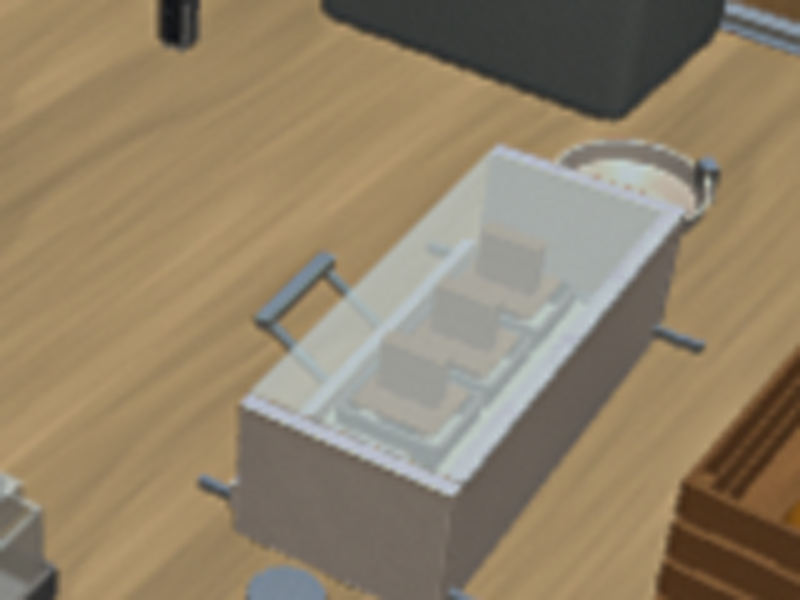

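View pics/s45.png

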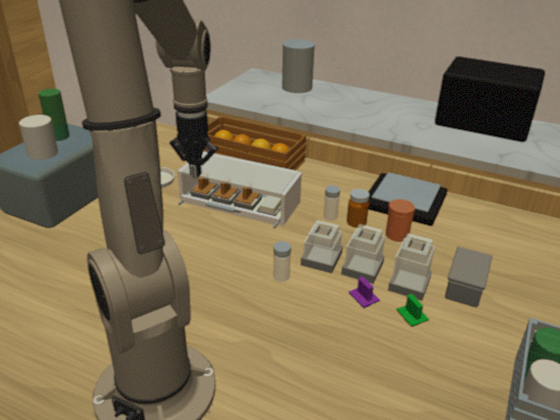

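```bash
python3 -c "
from station import bot
print(bot.hand_in())"
```

```text
the job is handed in; nothing more can be done
None
```

The job is done and handed in at about 55 s of the 210 s. No verdict was reported, so success rests on my own checks.

- **Stoppers:** I pulled the tray to its stop and rocked all three stoppers out by pushing each tab sideways between half-open fingers. In the pictures the canisters stayed down in their stands. Each stopper then came out with no force and went into a pocket.
- **Stone:** It had been knocked to about (0.354, -0.166), just inside the stated reach limit. The arm still reached it and placed it in its own pocket. The fingertips touched that pocket's rim, so the stone was let go about 3 mm above the floor.
- **Tray:** I pushed it home until it met the stop, at the predicted position and with about 20 N.

**Last checks:**
- With the tray still out, the tab tops measured 0.075–0.077 m and the stone's top 0.0375 m. The expected heights were 0.076 m and 0.038 m.
- After closing, the side view showed all four pieces standing upright, the canisters in their stands, and the other pantry things and look-alikes where they were.

**Disagreements:**
- The stopper in pocket 1 sits about 2–3 mm towards -x, within the 6 mm allowed.
- The wrist camera read positions about 5 mm too far in x, so I placed things by comparing them within one view.

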